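# Empty the jar dryer and prop its hood open to air

### The job

The countertop jar dryer has finished: first turn its timer dial back so that the pointer is on the zero mark, then swing the clear hood all the way open so that it leans back by itself, and stand every jar that is inside upright on the wooden tray. When it is empty, swing the prop rod on the front up as far as it goes and lower the hood onto it, so that the rod's end sits in the socket on the hood and the hood is left half open on the rod to air. Leave the other things on the counter where they are.

Things in the scene. Friction and masses are not known exactly. Their poses are not given: they have to be found in the camera images.
- dryer: White countertop jar dryer, fixed. Origin: centre of its underside; x away from the robot, y left, z up (slightly yawed). Left: jar well, floor at z = 36 mm, walls 5 mm thick to z = 60 mm round x = -44 to 44, y = -66 to 136 mm, under a clear hood over y = -75 to 145, x = -53 to 53 mm, up to z = 158 mm. Right: control pod, y = -155 to -77 mm, x = -65 to 25 mm, top at z = 106 mm, with the dial. The prop rod lies along the lower front.
- hood (a joint): Hinge of the clear hood, rad: 0 = shut, 1.65 = fully open, leaning back on its stop. Hinge line along the dryer's x at its left end; the right end goes up and to the left. Damped. Above about 1.1 rad it falls open and leans on the stop, below that it falls shut; lifting the handle takes about 3 N. Resting on the raised rod it reads 0.75.
- hood_hinge (a point): Point on the hood's hinge line (centre of the left end of the dryer, 62 mm above the counter); its axes are the dryer's.
- hood_handle (a point): Middle of the hood's grey handle bar: along the dryer's x, 66 mm long, 12 x 12 mm thick, centre 46 mm over the hood's top face, a post at each end (46 mm clear between). Hood shut: 193 mm right of and 142 mm above the hinge line, 22 mm to the front of the dryer's middle; it turns with the hood about the hinge line.
- hood_socket (a point): Centre of the downward-open socket (an inverted U, 23 mm wide, at the lower front edge of the hood, 160 mm from the hinge line) where the ball end of the rod belongs. Its z axis is the hood's up.
- rod (a joint): Pivot of the steel prop rod, rad: 0 = folded flat, pointing left; grows as the free end swings up; 1.06 = up against its own stop, leaning to the upper left. Friction holds it where it is left; about 1 N at the peg moves it.
- rod_pivot (a point): Centre of the rod's pivot, on the dryer's front, 69 mm in front of the dryer's origin and 40 mm above the counter; axis along the dryer's x.
- rod_tip (a point): Centre of the ball end (12 mm across) of the prop rod, 150 mm from the pivot. Within about 10 mm of hood_socket when seated.
- rod_peg (a point): Middle of the black finger peg that sticks out of the rod towards the robot: 12 mm thick, 34 mm long along the dryer's x, 100 mm from the pivot.
- dial (a joint): Timer dial, rad, positive = turned clockwise seen from above; 0 = its white pointer stands on the bold zero mark (pointing to the robot, the dryer's -x). It turns from -0.6 to 2.6, so zero is not at a stop; light friction (0.04 N m) holds it where it is left.
- dial_grip (a point): On the dial's vertical axis, 133 mm above the counter, in the middle of its grip: an upright bar 48 mm long, 12 mm thick, from 112 to 147 mm above the counter. The bar lies along this point's x axis (the pointer end is -x); the point turns with the dial.
- tray: Wooden tray, 160 mm long (x) by 150 mm wide (y), fixed; floor 5 mm high, walls 5 mm thick and 29 mm high. Origin: centre of its underside; x along its length.
- salt_mill: Bystander: salt shaker, 44 mm across, 90 mm tall, just behind the dryer's pod. Origin: centre of its underside.
- oil_bottle: Bystander: green square bottle, 76 x 76 x 235 mm, behind the dryer. Origin: centre of its underside.
- big_jar: Bystander: preserve jar, 84 mm across, 129 mm tall, behind the dryer. Origin: centre of its underside.
- mandarin: Bystander: mandarin, 63 mm across, 56 mm tall, behind the tray. Origin: its underside.
- tin: Bystander: food tin, 76 mm across, 58 mm tall, at the back left. Origin: centre of its underside.
- lemon: Bystander: lemon, 73 x 52 x 52 mm, at the back left. Origin: its underside.
- spice_jar: Bystander: spice jar, 41 mm across, 105 mm tall, behind the dryer's pod. Origin: centre of its underside.
- jar_a: Squat glass jar with a flat metal lid, 62 mm across, 72 mm tall, 0.15 to 0.3 kg, standing in the dryer at the start (absent in some starts). Origin: centre of its underside; z up through the lid.
- jar_b: Squat glass jar with a flat metal lid, 62 mm across, 72 mm tall, 0.15 to 0.3 kg, standing in the dryer at the start (absent in some starts). Origin: centre of its underside; z up through the lid.
- jar_c: Squat glass jar with a flat metal lid, 62 mm across, 72 mm tall, 0.15 to 0.3 kg, standing in the dryer at the start (absent in some starts). Origin: centre of its underside; z up through the lid.

How it is judged:
By the outcome, as a careful person would: the job done as asked, in the order asked, and still so for the second after the job is handed in, with the robot touching nothing.
Of jar_a, jar_b, jar_c only 2 to 3 are there at a start; the rules pass over those that are not, and their reading is None.
At some moment in a run one of jar_a, jar_b, jar_c may be knocked a few centimetres aside while the robot is not near it.
It also fails if it takes over 210 s, if anything falls off the work surface, if the arm or the gripper's body presses on something with over 40 N, if the wrist force passes 120 N, or if a joint passes its speed limit or range.

### The arm

A 6-joint arm with a two-finger parallel gripper is mounted at the origin on a cart in front of the work surface, level with it; the furniture and walls round the work are solid. World frame = base frame: x ahead of the robot, y to its left, z up, the work surface at z = 0. Lengths are in m, angles in rad, forces in N, time in s.
With the tool pointing down it reaches from about 0.375 to 0.9 m from the base axis. Payload 3.1 kg.
Tool frame: the origin (TCP) lies at the very end of the fingers, on their centre line; the grasp point (between the pads) lies 19 mm behind it; z points along the fingers, y is the direction in which the jaws open and shut (so a half turn about z gives the same grasp; the last joint's range is limited). The gripper opens to 87 mm and grips with 3 to 60 N. Pads are 19 mm wide; open, the fingers measure 117 mm over their backs; the gripper's body (75 mm by 190 mm) begins 51 mm behind the grasp point.
Start: joints at [-1.528, 0.527, 1.433, -0, 1.181, -0.178], TCP at [0.137, -0.61, 0.223] pointing down, gripper open.
Joint ranges: [-3.08, 3.08], [-0.75, 2.2], [0.22, 2.44], [-1.43, 4.57], [0, 2.65], [-2.85, 2.85]. Speed limits (rad/s): [2.79, 2.79, 3.14, 3.14, 3.14, 3.14].

### API

Orientations are given as a unit quaternion [x, y, z, w].
In Python, from rig import robot, optics gives the robot as it stands.
- The arm moves only by the shell command python3 -m inch 'ROWS' [FORCE]. ROWS is JSON, a list of rows, each an object of numbers: "ax", "ay", "az": the turn, a rotation vector about the tool's x, y, z in rad; "dx", "dy", "dz": the shift along the tool's x, y, z in mm; "gripper": the opening in per cent of the stroke, from 0 (shut) to 100 (fully open). In form: [{"ax": .., "ay": .., "az": .., "dx": .., "dy": .., "dz": .., "gripper": ..}, ...]. A call has 1 to 8 rows; each row shifts and turns the commanded pose from where the row before left it, along the tool's axes as they then stand; what a row does not reach is not made up. A row lasts 1/10 s, in which the tool goes at most 50 mm and 8.59 degrees, less where a joint would pass 70% of its speed; a pose out of reach is approached as far as the arm can. A call with a gripper value outside its range is refused whole. The fingers move at their own pace and stop on an object; FORCE is the grip in N (left out, the last holds). Time passes only in rows, so rows that do not move let the fingers close. It gives the time, the measured TCP pose, the force and the opening at its end, in the units of the state.
- robot.get_obs(): the state, without advancing time (a new reading comes with each control period).
- optics.camera(name): name is "scene" or "top" or "wrist"; returns a dict with "img" (384x512x3 uint8, red, green, blue), "depth" (384x512 float32, m along the optical axis (not along the pixel's ray), 0 where there is no reading), "camera_matrix" (3x3 intrinsics, pixels), "position" and "attitude" of the camera in the world. Camera axes: x right, y up, looking along -z (the intrinsics and any distortion apply to the point x, -y, -z); pixel columns grow to the right and rows downward; lengths in m; the calibration is good to about 2 mm. The wrist camera is an equidistant fisheye: a pixel r from the principal point sees the ray r / f radians off the axis. A picture is of the moment at which its call begins.
- robot.hand_in(): hands the job in, once; it reports no verdict.
The state is a dict: "time": time; "q": joint angles; "joint_velocities": joint speeds; "joint_torque": joint torques, N m; "position": TCP position; "tool_rot": TCP orientation; "ft_force": force on the tool from outside, world axes, zero at the start; "moment": the same for the moment, N m; "grip_width": finger opening in m.
Only numpy, scipy, OpenCV 4.12 (cv2) and the standard library are available. Lean on these libraries where they do the work, as an engineer would, in place of code of your own. Each camera call takes 0.05 s, during which the arm holds its last target.

## Working session

There is one attempt and no reset: what is moved stays moved. The work goes in short steps, Python scripts to look and compute and a shell command to move; the robot and the scene stay as the last step left them, time stands still between calls to the robot, and variables do not carry over. Pictures are saved under pics/ and viewed, and the job is handed in when it is done.

```bash
ls; mkdir -p pics; cat > h.py <<'E'
from rig import robot, optics
import numpy as np, cv2
from scipy.spatial.transform import Rotation as R
def snap(name,fn,crop=None,scale=1):
    c=optics.camera(name); im=c["img"][:,:,::-1]
    np.savez('last_%s.npz'%name,**{k:np.array(v) for k,v in c.items()})
    if crop: im=im[crop[1]:crop[3],crop[0]:crop[2]]
    im=cv2.resize(im,None,fx=scale,fy=scale,interpolation=cv2.INTER_CUBIC)
    cv2.imwrite('pics/'+fn,im); return c
def load(name): return dict(np.load('last_%s.npz'%name))
def Rc(c):
    a=np.array(c["attitude"]); return a if a.shape==(3,3) else R.from_quat(a).as_matrix()
def px(c,u,v,depth=None,z=None):
    K=c["camera_matrix"]; d=np.array([(u-K[0,2])/K[0,0],-(v-K[1,2])/K[1,1],-1.])
    w=Rc(c)@d; p=np.array(c["position"])
    if z is not None: return p+w*(z-p[2])/w[2]
    if depth is None: depth=c["depth"][int(round(v)),int(round(u))]
    return p+w*depth
def proj(c,P):
    K=c["camera_matrix"]; q=Rc(c).T@(np.array(P)-c["position"])
    return np.array([K[0,0]*q[0]/-q[2]+K[0,2], K[1,1]*(-q[1])/-q[2]+K[1,2]])
def st():
    o=robot.get_obs(); print('t',o['time'],'p',np.round(o['position'],4),'q',np.round(o['q'],3),'quat',np.round(o['tool_rot'],4),'F',np.round(o['ft_force'],1),'g',np.round(o['grip_width'],4)); return o
E
python3 - <<'E'
from h import *
o=st(); print(R.from_quat(o['tool_rot']).as_matrix().round(3))
for n in ['scene','top']:
    c=snap(n,n+'0.png',scale=1.5); print(n,c['camera_matrix'],c['position'],c['attitude'])
E
```

```text
pics
t 0.0 p [ 0.1368 -0.6091  0.2216] q [-1.529  0.528  1.434 -0.     1.181 -0.179] quat [ 9.939e-01  1.102e-01  1.000e-04 -1.100e-03] F [-0.3 -0.4 -0.3] g 0.0872
[[ 0.976  0.219 -0.   ]
 [ 0.219 -0.976  0.002]
 [ 0.    -0.002 -1.   ]]
scene [[493.6265713    0.         258.95572517]
 [  0.         493.6265713  200.21624331]
 [  0.           0.           1.        ]] [-0.0542873   0.63415725  0.98922611] [-0.14842326  0.35560517  0.85140233 -0.3558505 ]
top [[450.63852799   0.         260.41519027]
 [  0.         450.63852799 195.66721453]
 [  0.           0.           1.        ]] [0.42008893 0.04378203 1.18804134] [ 0.04891923 -0.05576815 -0.70167589  0.70862385]
```

View pics/scene0.png

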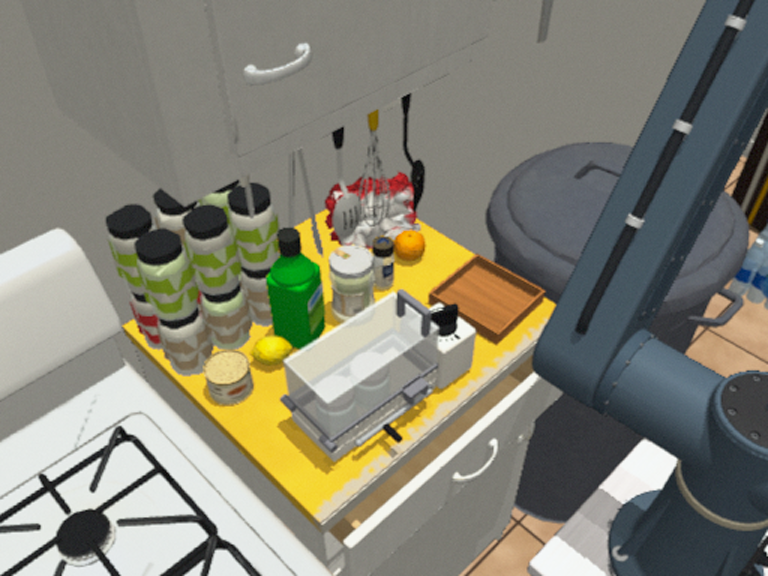

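View pics/top0.png

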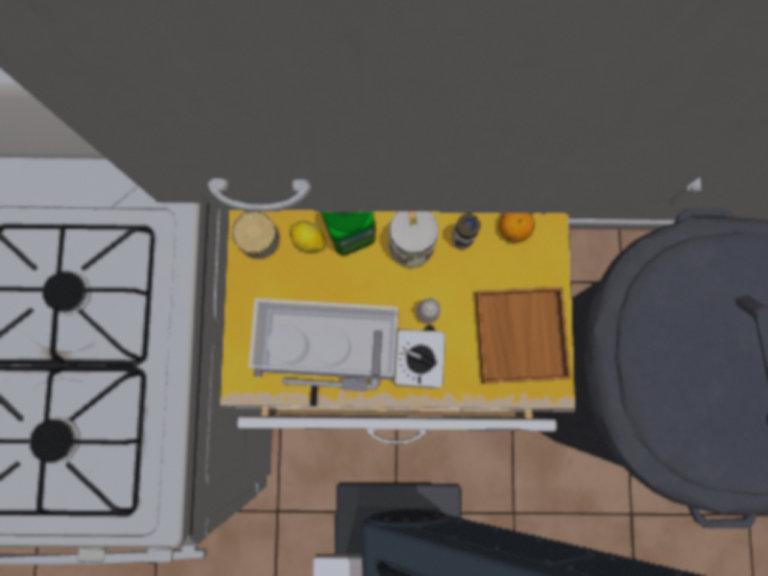

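The scene view shows the hood shut with jars inside; the top view has the dryer at about (325,340) and the dial at about (420,358) in the 1.5x picture. I'll zoom in next.

```bash
python3 - <<'E'
from h import *
snap('top','t1.png',(140,185,400,290),3); snap('scene','s1.png',(170,170,380,320),3.7)
E
```

```text
(no output)
```

View pics/t1.png

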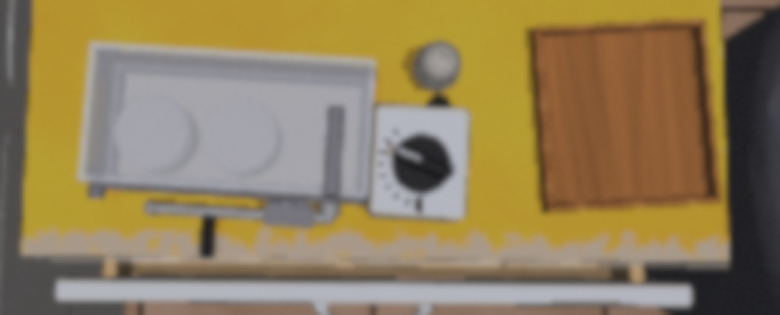

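View pics/s1.png

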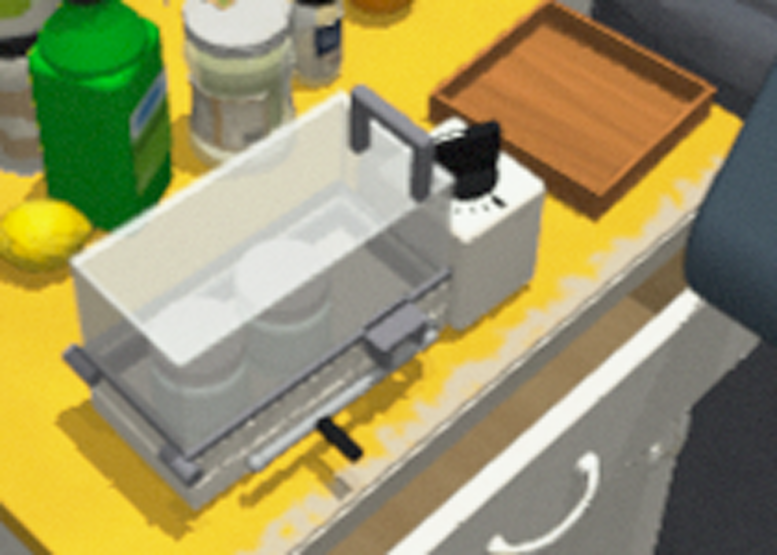

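The top crop shows two jars in the well, at crop (155,135) and (245,135). The pod corners are near (375,105), (469,107), (465,220) and (370,213), and the hood top corners near (91,42), (376,60), (367,203) and (79,180). I'll fit the dryer pose from these.

```bash
cat > fit.py <<'E'
from h import *
from scipy.optimize import least_squares
def fit(c,obs,x0):
    def res(p):
        r=[]
        for (d,uv) in obs:
            P=[p[0]+np.cos(p[2])*d[0]-np.sin(p[2])*d[1],p[1]+np.sin(p[2])*d[0]+np.cos(p[2])*d[1],d[2]]
            r+=list(proj(c,P)-uv)
        return r
    s=least_squares(res,x0,loss='soft_l1'); return s.x,np.array(s.fun).reshape(-1,2)
E
python3 - <<'E'
from fit import *
c=load('top')
cv=lambda u,v:np.array([u/3+140,v/3+185])
f=lambda x,y,z,u,v:(np.array([x,y,z])/1000,cv(u,v))
obs=[f(25,-77,106,375,105),f(25,-155,106,469,107),f(-65,-155,106,465,220),f(-65,-77,106,370,213),
f(53,145,158,91,42),f(53,-75,158,376,60),f(-53,-75,158,367,203),f(-53,145,158,79,180)]
p,r=fit(c,obs,[.45,.1,0]);print(p,r.round(1))
obs=[(np.array([80,75,29])/1000,cv(531,29)),(np.array([80,-75,29])/1000,cv(702,23)),(np.array([-80,-75,29])/1000,cv(718,200)),(np.array([-80,75,29])/1000,cv(545,210))]
p2,r=fit(c,obs,[.45,-.2,0]);print(p2,r.round(1))
# depth checks
for n,(u,v) in dict(dial=(422,163),pod=(450,200),jarL=(155,130),jarR=(245,130),tray=(620,120),mill=(436,62),handle=(335,140)).items():
    print(n,px(c,*cv(u,v)).round(4))
for z in (.108,):
  for uv in [(152,133),(245,136)]: print(px(c,*cv(*uv),z=z))
E
```

```text
[ 0.50354389  0.10063406 -0.05091454] [[-0.  -0.9]
 [ 1.   0.4]
 [ 0.5  0.4]
 [-0.6  0.8]
 [-0.4  0. ]
 [-0.  -0.2]
 [ 0.2 -1.6]
 [-0.5  0.2]]
[ 0.52400847 -0.19354486  0.06173555] [[-0.1 -0.7]
 [ 0.1 -1.6]
 [ 0.4  1.1]
 [-0.3  0.8]]
dial [ 0.4744 -0.0133  0.1452]
pod [ 0.4474 -0.038   0.1038]
jarL [0.4968 0.1906 0.1587]
jarR [0.4974 0.1222 0.1594]
tray [ 0.521  -0.1947  0.0054]
mill [ 0.5598 -0.0276  0.0905]
handle [0.4872 0.0532 0.2079]
[0.49815397 0.20018218 0.108     ]
[0.49649068 0.12601916 0.108     ]
```

```bash
python3 - <<'E'
from h import *
snap('top','t2.png',(258,215,302,262),12); snap('scene','s2.png',(275,190,325,235),12)
E
```

```text
(no output)
```

View pics/t2.png

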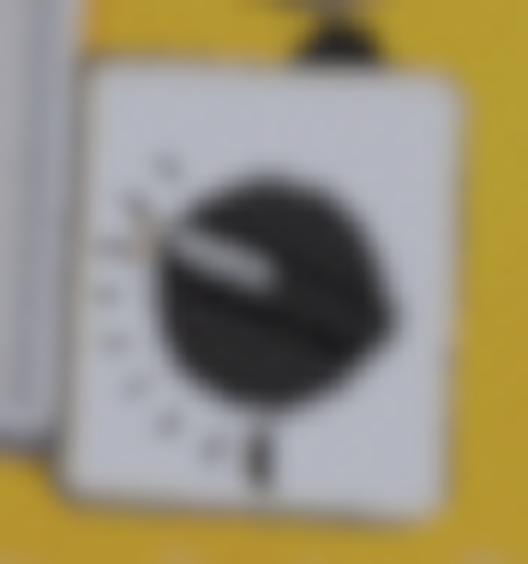

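View pics/s2.png

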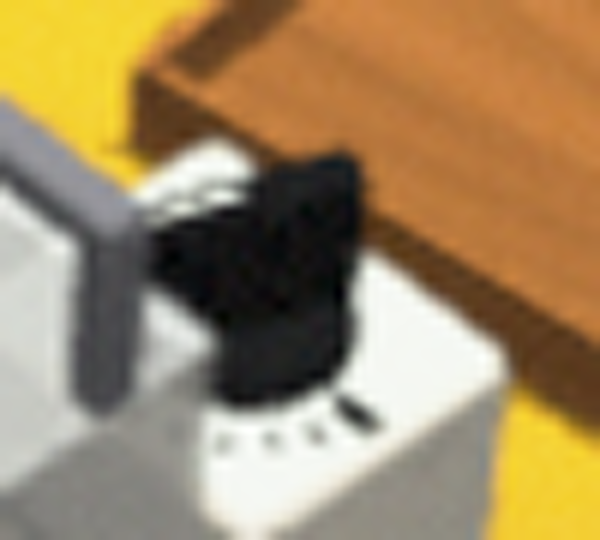

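```bash
python3 - <<'E'
from h import *
c=load('top'); cv=lambda u,v:(u/12+258,v/12+215)
a=px(c,*cv(175,241),z=.147);b=px(c,*cv(272,273),z=.147);e=px(c,*cv(392,318),z=.147);z0=px(c,*cv(260,462),z=.106);z1=px(c,*cv(262,425),z=.106)
print(a,b,e,z0,z1, 'disc',px(c,*cv(268,292),z=.112))
yaw=-.051
for p,q in((b,a),(e,a),(e,b)):
    d=p-q  # +x axis of grip
    psi=np.arctan2(d[1],d[0]); print(psi, 'dial',-(psi-yaw))
# segment black above pod by depth
D=c['depth']; pts=[]
for v in range(215,262):
  for u in range(258,302):
    p=px(c,u,v)
    if 0.137<p[2]<.155 and p[1]<.03: pts.append(p)
pts=np.array(pts);m=pts.mean(0);print(len(pts),m,np.linalg.svd((pts-m)[:,:2])[2], (pts.min(0)+pts.max(0))/2)
E
```

```text
[0.48393541 0.0054809  0.147     ] [ 0.4779823  -0.01318636  0.147     ] [ 0.46959439 -0.03624363  0.147     ] [ 0.44280785 -0.01313714  0.106     ] [ 0.4501092  -0.01351469  0.106     ] disc [ 0.47616156 -0.01431678  0.112     ]
-1.87950694672116 dial 1.82850694672116
-1.9018540404045332 dial 1.8508540404045333
-1.9196993507754712 dial 1.8686993507754712
117 [ 0.47723946 -0.01148186  0.14588543] [[ 0.29803185  0.95455593]
 [ 0.95455593 -0.29803185]] [ 0.47777572 -0.00253169  0.14601216]
```

```bash
cat >> h.py <<'E'
def cloud(c):
    D=c["depth"]; H,W=D.shape; v,u=np.mgrid[0:H,0:W]; K=c["camera_matrix"]
    d=np.stack([(u-K[0,2])/K[0,0],-(v-K[1,2])/K[1,1],-np.ones(D.shape)],-1)*D[...,None]
    return d@Rc(c).T+c["position"]
def goto(p,ang=None,tool=None):
    """increments in tool axes; tool stays down; ang=world angle of tool x"""
    o=st(); M=R.from_quat(o['tool_rot'])
    Rt=M if ang is None else R.from_matrix(np.array([[np.cos(ang),np.sin(ang),0],[np.sin(ang),-np.cos(ang),0],[0,0,-1]]))
    if tool is not None: Rt=tool
    rv=(M.inv()*Rt).as_rotvec()
    print('rotvec tool',rv.round(4),'shift in current tool axes mm',(M.inv().apply(np.array(p)-o['position'])*1000).round(1),'shift in target tool axes mm',(Rt.inv().apply(np.array(p)-o['position'])*1000).round(1))
DX,DY,YAW=.5035,.1006,-.051
def d2w(x,y,z):
    c,s=np.cos(YAW),np.sin(YAW); return np.array([DX+c*x-s*y,DY+s*x+c*y,z])
def w2d(p):
    c,s=np.cos(YAW),np.sin(YAW); x,y=p[0]-DX,p[1]-DY; return np.array([c*x+s*y,-s*x+c*y,p[2]])
E
python3 - <<'E'
from h import *
for n in('top','scene'):
    P=cloud(load(n)).reshape(-1,3)
    P=P[np.abs(P).max(1)<1.5]
    print(n)
    for x in np.arange(-.3,1.1,.1):
        r=[]
        for y in np.arange(-.9,.8,.1):
            m=(P[:,0]>x)&(P[:,0]<x+.1)&(P[:,1]>y)&(P[:,1]<y+.1)
            r.append('%5.2f'%P[m,2].max() if m.sum()>3 else '  .  ')
        print('%.1f'%x,' '.join(r))
print(w2d([.477,-.0135,0]))
goto([.3,-.38,.30],1.57)
E
```

```text
top
-0.3   .     .     .     .     .     .     .     .     .     .     .     .     .     .     .     .     .  
-0.2   .     .     .     .     .     .     .     .     .     .     .   -0.89 -0.89 -0.89 -0.89 -0.89 -0.88
-0.1 -0.88 -0.88 -0.89 -0.89 -0.89   .     .     .     .     .   -0.79 -0.88 -0.88 -0.89 -0.88 -0.88 -0.89
0.0 -0.88 -0.89 -0.88 -0.88 -0.88 -0.88 -0.88 -0.79   .     .   -0.79 -0.88 -0.88 -0.88 -0.18 -0.17 -0.18
0.1 -0.89 -0.89 -0.05 -0.04 -0.88 -0.88 -0.88 -0.72 -0.75  0.31  0.01 -0.89  0.04  0.04  0.04  0.04 -0.17
0.2   .     .    0.02  0.08  0.07  0.05  0.60  0.60  0.57  0.41 -0.88 -0.88  0.04  0.09  0.09  0.09   .  
0.3   .     .     .    0.10  0.09  0.08  0.00  0.00  0.00  0.00  0.00  0.00  0.04  0.09  0.09  0.09   .  
0.4   .     .     .    0.14  0.10  0.08  0.04  0.03  0.15  1.19  0.16  0.16  0.04  0.09  0.09  0.09   .  
0.5   .     .     .    0.14  0.09  0.08  0.03  0.03  0.11  0.21  0.59  0.59  0.04  0.09  0.09  0.09  0.03
0.6   .     .    0.08  0.09  0.09  0.07  0.78  0.88  0.88  0.88  0.87  0.87  0.76  0.09  0.09  0.09  0.05
0.7   .     .    0.05  0.06  0.05
[... 1528 characters left out ...]
4  0.28  0.67  0.21  0.21  0.04   .  
0.8   .     .     .     .     .     .    0.12  0.12  0.04  0.28  0.28  0.28  0.64  0.30  0.28  0.04   .  
0.9  0.27  0.29  0.30  0.18  0.18  0.18  0.18  0.18  0.18  0.17  0.26  0.43  0.61  0.40   .     .     .  
1.0   .     .     .     .     .     .     .     .     .     .     .     .     .     .     .     .     .  
[-0.02064897 -0.11530256  0.        ]
t 0.3 p [ 0.1369 -0.6095  0.2222] q [-1.528  0.528  1.433  0.     1.181 -0.179] quat [ 9.939e-01  1.102e-01  0.000e+00 -4.000e-04] F [1.2 0.1 0.6] g 0.087
rotvec tool [-6.0000e-04 -6.0000e-04 -1.3492e+00] shift in current tool axes mm [ 209.4 -188.3  -77.6] shift in target tool axes mm [229.7 162.9 -77.8]
```

```bash
python3 -m inch '[{"az":-0.13,"dz":-10,"gripper":0},{"az":-0.13,"dz":-10,"gripper":0},{"az":-0.13,"dz":-10,"gripper":0},{"az":-0.13,"dz":-10,"gripper":0},{"az":-0.13,"dz":-10,"gripper":0},{"az":-0.13,"dz":-10,"gripper":0},{"az":-0.13,"dz":-10,"gripper":0},{"az":-0.13,"dz":-10,"gripper":0}]' 20
python3 -m inch '[{"az":-0.13,"dz":0},{"az":-0.13},{}]'
python3 -c "
from h import *
goto(d2w(-.051,-.14,.25),1.52)"
```

```text
t 0.3 p [ 0.1369 -0.6095  0.2222] q [-1.528  0.528  1.433  0.     1.181 -0.179] quat [ 9.939e-01  1.102e-01  0.000e+00 -4.000e-04] F [1.2 0.1 0.6] g 0.087
rotvec tool [-6.0000e-04 -6.0000e-04 -1.2992e+00] shift in current tool axes mm [ 426.5 -491.5  -27.4] shift in target tool axes mm [587.9 279.  -27.8]invalid input
invalid input
```

```bash
python3 -m inch '[{"ax":0,"ay":0,"az":-0.13,"dx":0,"dy":0,"dz":-10,"gripper":0},{"ax":0,"ay":0,"az":-0.13,"dx":0,"dy":0,"dz":-10,"gripper":0},{"ax":0,"ay":0,"az":-0.13,"dx":0,"dy":0,"dz":-10,"gripper":0},{"ax":0,"ay":0,"az":-0.13,"dx":0,"dy":0,"dz":-10,"gripper":0},{"ax":0,"ay":0,"az":-0.13,"dx":0,"dy":0,"dz":-10,"gripper":0},{"ax":0,"ay":0,"az":-0.13,"dx":0,"dy":0,"dz":-10,"gripper":0},{"ax":0,"ay":0,"az":-0.13,"dx":0,"dy":0,"dz":-10,"gripper":0},{"ax":0,"ay":0,"az":-0.13,"dx":0,"dy":0,"dz":-10,"gripper":0}]' 20

```

```text
time: 1.1
position: [0.1369, -0.6096, 0.3028]
tool_rot: [0.806, 0.592, 0.0, -0.0]
ft_force: [-1.0, 0.2, -0.6]
grip_width: 0.0306
```

```bash
python3 -m inch '[{"ax":0,"ay":0,"az":-0.13,"dx":0,"dy":0,"dz":0,"gripper":0},{"ax":0,"ay":0,"az":-0.13,"dx":0,"dy":0,"dz":0,"gripper":0},{"ax":0,"ay":0,"az":0,"dx":35,"dy":17,"dz":0,"gripper":0},{"ax":0,"ay":0,"az":0,"dx":35,"dy":17,"dz":0,"gripper":0},{"ax":0,"ay":0,"az":0,"dx":35,"dy":17,"dz":0,"gripper":0},{"ax":0,"ay":0,"az":0,"dx":35,"dy":17,"dz":0,"gripper":0},{"ax":0,"ay":0,"az":0,"dx":35,"dy":17,"dz":0,"gripper":0},{"ax":0,"ay":0,"az":0,"dx":35,"dy":17,"dz":0,"gripper":0}]'
python3 -m inch '[{"ax":0,"ay":0,"az":0,"dx":35,"dy":17,"dz":0,"gripper":0},{"ax":0,"ay":0,"az":0,"dx":35,"dy":17,"dz":0,"gripper":0},{"ax":0,"ay":0,"az":0,"dx":35,"dy":17,"dz":0,"gripper":0},{"ax":0,"ay":0,"az":0,"dx":35,"dy":17,"dz":0,"gripper":0},{"ax":0,"ay":0,"az":0,"dx":35,"dy":17,"dz":0,"gripper":0},{"ax":0,"ay":0,"az":0,"dx":35,"dy":17,"dz":0,"gripper":0},{"ax":0,"ay":0,"az":0,"dx":35,"dy":17,"dz":0,"gripper":0},{"ax":0,"ay":0,"az":0,"dx":0,"dy":0,"dz":0,"gripper":0}]'
python3 -c "
from h import *
goto(d2w(-.060,-.139,.25),1.52)"
```

```text
time: 1.9
position: [0.2498, -0.4037, 0.3026]
tool_rot: [0.725, 0.689, 0.0, 0.0]
ft_force: [1.1, -0.7, 1.0]
grip_width: 0.0004
time: 2.7
position: [0.3812, -0.1625, 0.3026]
tool_rot: [0.723, 0.691, 0.001, -0.0]
ft_force: [-0.5, -0.6, 1.0]
grip_width: 0.0008
t 2.7 p [ 0.3812 -0.1625  0.3026] q [-0.675  0.13   1.814  0.002  1.198 -0.632] quat [ 7.225e-01  6.914e-01  8.000e-04 -5.000e-04] F [-0.5 -0.6  1. ] g 0.0008
rotvec tool [ 0.0005 -0.0018  0.0068] shift in current tool axes mm [129.5  49.6  52.9] shift in target tool axes mm [130.   48.7  52.6]
```

```bash
python3 -m inch '[{"ax":0,"ay":0,"az":0.007,"dx":26,"dy":10,"dz":0,"gripper":0},{"ax":0,"ay":0,"az":0,"dx":26,"dy":10,"dz":0,"gripper":0},{"ax":0,"ay":0,"az":0,"dx":26,"dy":10,"dz":0,"gripper":0},{"ax":0,"ay":0,"az":0,"dx":26,"dy":10,"dz":20,"gripper":0},{"ax":0,"ay":0,"az":0,"dx":26,"dy":9,"dz":20,"gripper":0},{"ax":0,"ay":0,"az":0,"dx":0,"dy":0,"dz":13,"gripper":0},{"ax":0,"ay":0,"az":0,"dx":0,"dy":0,"dz":0,"gripper":0}]'
python3 - <<'E'
from h import *
goto(d2w(-.050,-.136,.121),1.52)
snap('scene','s3.png',(200,60,420,280),3); snap('wrist','w3.png',None,1.5)
E
```

```text
time: 3.4
position: [0.4353, -0.039, 0.248]
tool_rot: [0.727, 0.687, -0.001, -0.002]
ft_force: [0.2, 0.8, -0.3]
grip_width: 0.0005
t 3.4 p [ 0.4353 -0.039   0.248 ] q [-3.460e-01  2.390e-01  1.846e+00 -1.000e-03  1.061e+00 -2.900e-01] quat [ 0.7266  0.6871 -0.0011 -0.0018] F [ 0.2  0.8 -0.3] g 0.0005
rotvec tool [-0.0041 -0.0008 -0.005 ] shift in current tool axes mm [  6.8  11.5 127. ] shift in target tool axes mm [  6.8  11.  127. ]
```

View pics/s3.png

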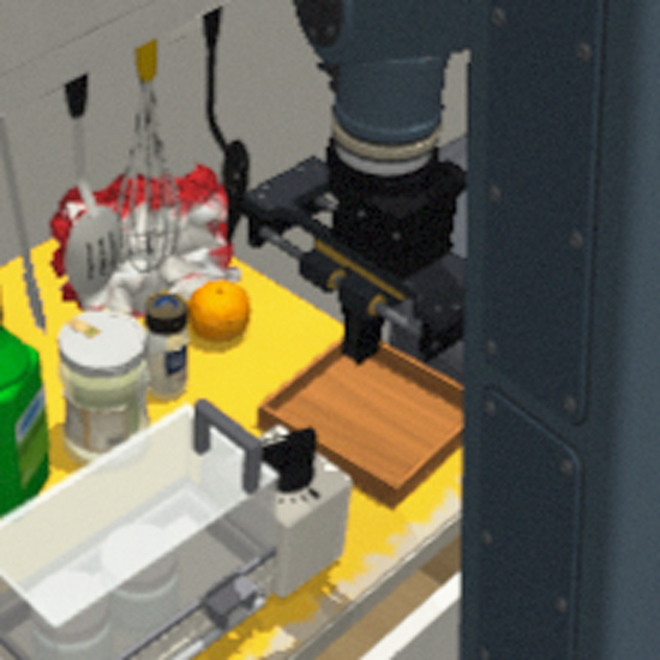

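View pics/w3.png

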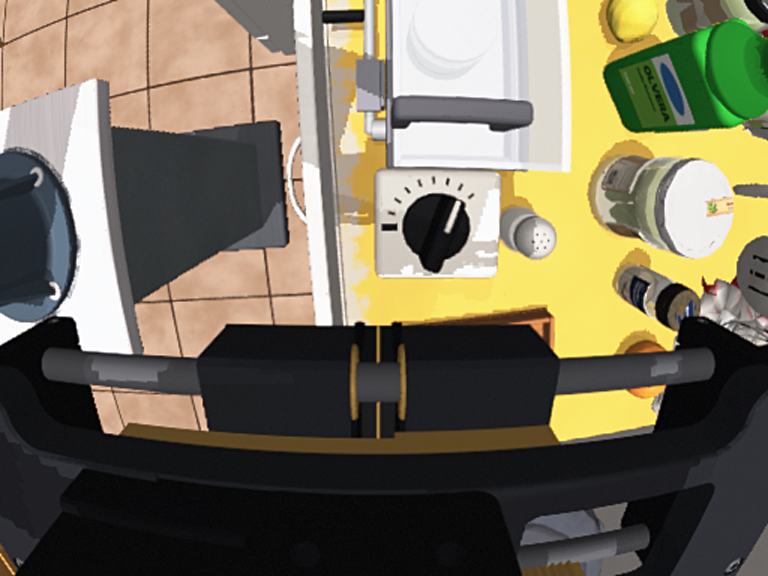

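The wrist view shows the dial at (435,228) with its pointer towards the upper right, and the salt mill clear at (528,232). I'll descend beside the bar's tail.

```bash
python3 -m inch '[{"ax":0,"ay":0,"az":0,"dx":6,"dy":3,"dz":30,"gripper":0},{"ax":0,"ay":0,"az":0,"dx":0,"dy":0,"dz":30,"gripper":0},{"ax":0,"ay":0,"az":0,"dx":0,"dy":0,"dz":30,"gripper":0},{"ax":0,"ay":0,"az":0,"dx":0,"dy":0,"dz":20,"gripper":0},{"ax":0,"ay":0,"az":0,"dx":0,"dy":0,"dz":15,"gripper":0},{"ax":0,"ay":0,"az":0,"dx":0,"dy":0,"dz":0,"gripper":0}]'
python3 - <<'E'
from h import *
goto(d2w(-.050,-.136,.121),1.52)
o=robot.get_obs(); print(w2d(o['position'])*1000+[20,116,0])
snap('wrist','w4.png',(150,60,400,300),3)
E
```

```text
time: 4.1
position: [0.4395, -0.0344, 0.1238]
tool_rot: [0.728, 0.686, -0.001, -0.001]
ft_force: [-0.1, 0.3, -0.5]
grip_width: 0.0006
t 4.1 p [ 0.4395 -0.0344  0.1238] q [-0.333  0.458  1.978 -0.     0.707 -0.274] quat [ 7.275e-01  6.861e-01 -5.000e-04 -9.000e-04] F [-0.1  0.3 -0.5] g 0.0006
rotvec tool [-0.002  -0.0004 -0.0078] shift in current tool axes mm [2.1 7.  2.8] shift in target tool axes mm [2.1 7.  2.8]
[-37.01500681 -22.07441586 123.84472106]
```

View pics/w4.png

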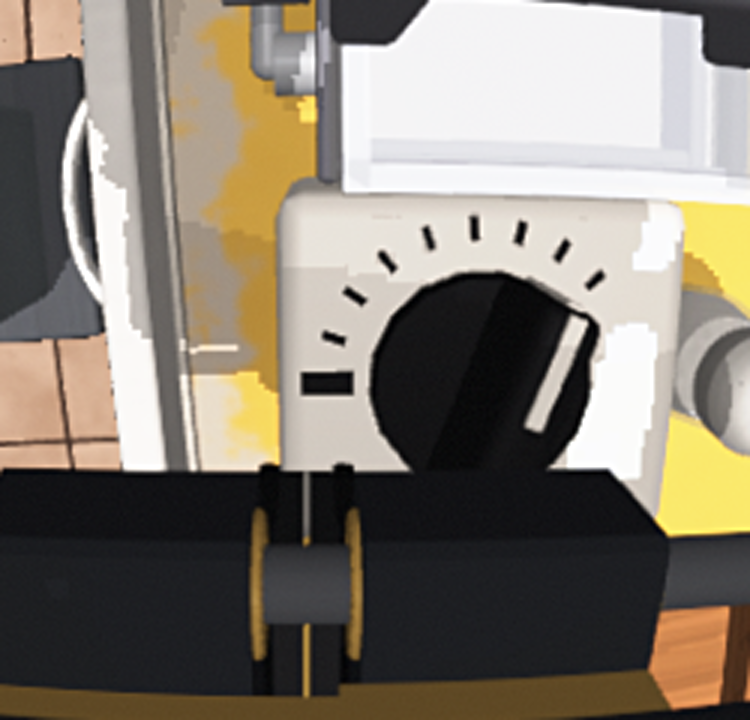

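```bash
python3 -m inch '[{"ax":0,"ay":0,"az":0,"dx":0,"dy":8,"dz":2,"gripper":0},{"ax":0,"ay":0,"az":0,"dx":0,"dy":8,"dz":0,"gripper":0},{"ax":0,"ay":0,"az":0,"dx":0,"dy":8,"dz":0,"gripper":0},{"ax":0,"ay":0,"az":0,"dx":0,"dy":8,"dz":0,"gripper":0},{"ax":0,"ay":0,"az":0,"dx":0,"dy":0,"dz":0,"gripper":0}]'
python3 - <<'E'
from h import *
o=robot.get_obs(); print(w2d(o['position'])*1000+[20,116,0])
snap('wrist','w5.png',(150,60,400,300),2.4)
E
```

```text
time: 4.65
position: [0.4728, -0.0359, 0.1231]
tool_rot: [0.727, 0.687, -0.0, 0.001]
ft_force: [-2.6, -3.0, 1.3]
grip_width: 0.0005
[ -3.68359255 -21.88137502 123.05086018]
```

View pics/w5.png

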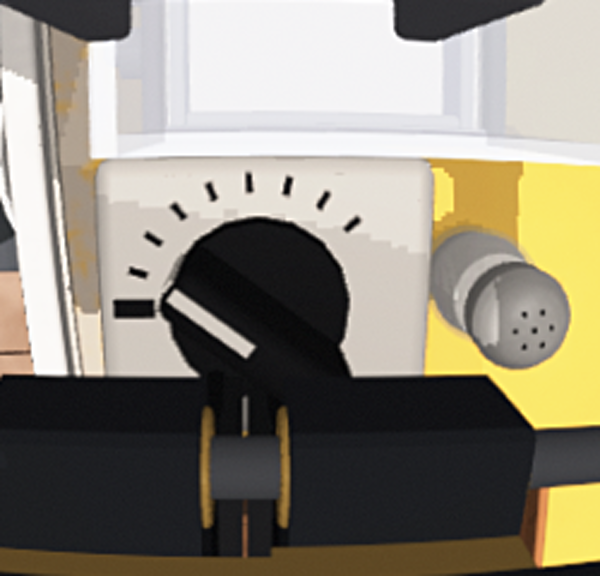

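The bar has turned to about 0.6 rad from zero, and the pointer in the crop is at (170,295). I'll continue.

```bash
python3 -m inch '[{"ax":0,"ay":0,"az":0,"dx":0,"dy":7,"dz":0,"gripper":0},{"ax":0,"ay":0,"az":0,"dx":0,"dy":7,"dz":0,"gripper":0},{"ax":0,"ay":0,"az":0,"dx":0,"dy":4,"dz":0,"gripper":0},{"ax":0,"ay":0,"az":0,"dx":2,"dy":0,"dz":0,"gripper":0},{"ax":0,"ay":0,"az":0,"dx":0,"dy":0,"dz":0,"gripper":0}]'
python3 - <<'E'
from h import *
o=robot.get_obs(); print(w2d(o['position'])*1000+[20,116,0])
snap('wrist','w6.png',(150,60,400,300),2.4)
E
```

```text
time: 5.2
position: [0.4922, -0.0349, 0.123]
tool_rot: [0.727, 0.687, 0.001, 0.002]
ft_force: [0.9, -4.0, 0.4]
grip_width: 0.0001
[ 15.61853923 -19.85907653 122.98653791]
```

View pics/w6.png

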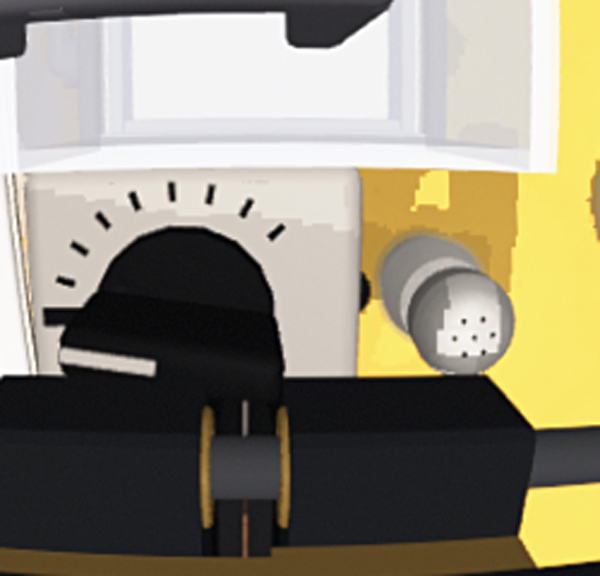

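```bash
python3 -m inch '[{"ax":0,"ay":0,"az":0,"dx":1.5,"dy":0,"dz":0,"gripper":0},{"ax":0,"ay":0,"az":0,"dx":1,"dy":0,"dz":0,"gripper":0},{"ax":0,"ay":0,"az":0,"dx":0,"dy":0,"dz":0,"gripper":0}]'
python3 - <<'E'
from h import *
o=robot.get_obs(); print(w2d(o['position'])*1000+[20,116,0],o['ft_force'])
snap('wrist','w7.png',(150,60,400,300),2.4)
E
```

```text
time: 5.55
position: [0.4901, -0.0317, 0.1227]
tool_rot: [0.727, 0.687, 0.0, 0.0]
ft_force: [2.1, -2.0, 0.5]
grip_width: 0.0003
[ 13.31782193 -16.83559472 122.68045403] [ 2.10199421 -1.99651054  0.45407445]
```

View pics/w7.png

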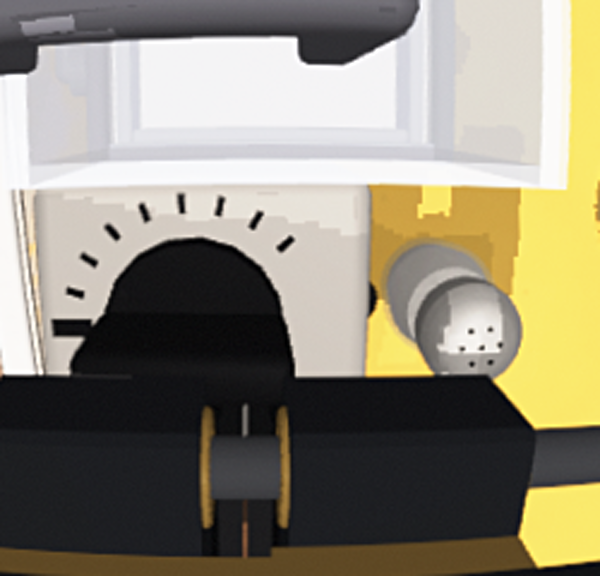

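```bash
python3 -m inch '[{"ax":0,"ay":0,"az":0,"dx":-8,"dy":0,"dz":0,"gripper":0},{"ax":0,"ay":0,"az":0,"dx":-8,"dy":0,"dz":0,"gripper":0},{"ax":0,"ay":0,"az":0,"dx":0,"dy":0,"dz":-30,"gripper":0},{"ax":0,"ay":0,"az":0,"dx":0,"dy":0,"dz":-30,"gripper":0},{"ax":0,"ay":0,"az":0,"dx":-25,"dy":-12,"dz":-30,"gripper":0},{"ax":0,"ay":0,"az":0,"dx":-25,"dy":-12,"dz":-30,"gripper":0},{"ax":0,"ay":0,"az":0,"dx":0,"dy":0,"dz":0,"gripper":0}]'
python3 - <<'E'
from h import *
o=robot.get_obs(); print(w2d(o['position'])*1000+[20,116,0],o['ft_force'])
snap('wrist','w8.png',(180,80,400,280),3);snap('top','t8.png',(258,215,302,262),12)
E
```

```text
time: 6.3
position: [0.463, -0.0994, 0.2458]
tool_rot: [0.728, 0.686, 0.001, 0.003]
ft_force: [1.1, 0.3, 0.4]
grip_width: 0.0005
[-10.25796003 -85.79941223 245.83014095] [1.0538986  0.26653694 0.35871912]
```

View pics/w8.png

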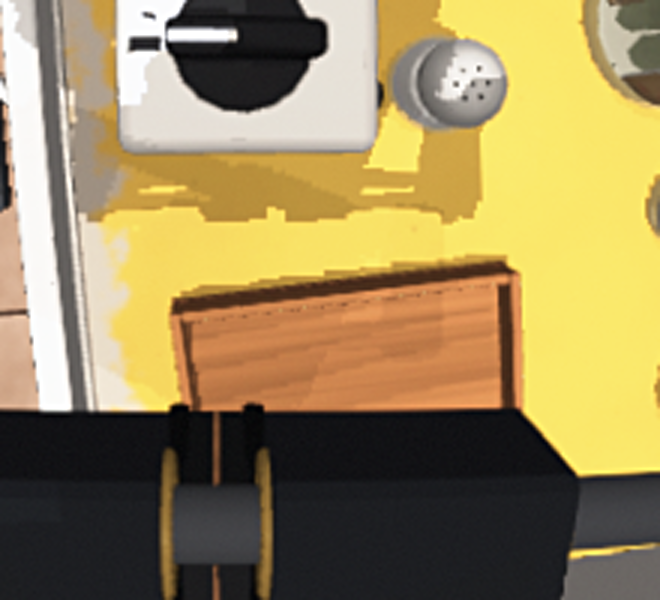

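View pics/t8.png

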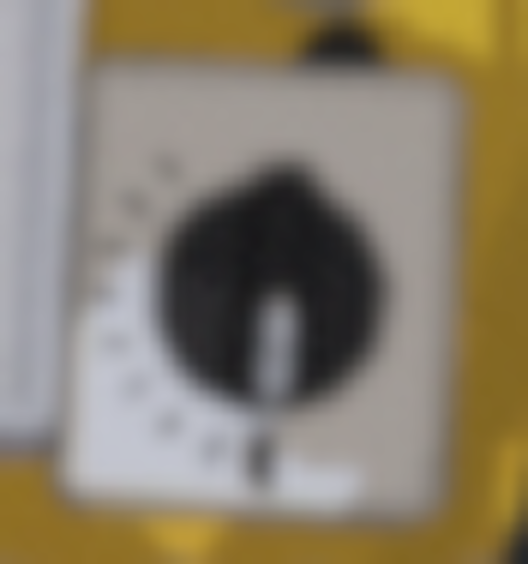

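```bash
python3 - <<'E'
from h import *
c=load('top'); cv=lambda u,v:(u/12+258,v/12+215)
for a,b in (((283,300),(272,393)),((290,165),(271,398))):
    a=px(c,*cv(*a),z=.147);b=px(c,*cv(*b),z=.147);d=a-b; print(a,b,'dial',-(np.arctan2(d[1],d[0])-YAW))
a=px(c,*cv(262,425),z=.106);b=px(c,*cv(259,485),z=.106);print(a,b)
c=snap('wrist','x.png');K=c['camera_matrix'];print(K)
def ray(u,v):
    x,y=u-K[0,2],v-K[1,2]; r=np.hypot(x,y); t=r/K[0,0]
    w=np.array([np.sin(t)*x/r,-np.sin(t)*y/r,-np.cos(t)]); return Rc(c)@w
def wz(u,v,z): w=ray(u/3+180,v/3+80); return c['position']+w*(z-c['position'][2])/w[2]
for a,b in (((236,34),(167,36)),((327,37),(165,37))):
    a=wz(*a,.147);b=wz(*b,.147);d=a-b;print(a,b,'dial',-(np.arctan2(d[1],d[0])-YAW))
print(wz(160,43,.106),wz(130,45,.106))
print('pod edge',wz(130,150,.106),wz(370,150,.106))
E
```

```text
[ 0.47283505 -0.01531125  0.147     ] [ 0.45507346 -0.0132424   0.147     ] dial 0.06495649913059864
[ 0.49876286 -0.01660481  0.147     ] [ 0.45412036 -0.01305322  0.147     ] dial 0.028389188668996722
[ 0.4501092  -0.01351469  0.106     ] [ 0.43827701 -0.01295113  0.106     ]
[[297.31863964   0.         251.68283465]
 [  0.         297.31863964 187.3900516 ]
 [  0.           0.           1.        ]]
[ 0.47256588 -0.00931284  0.147     ] [ 0.4528706  -0.00866141  0.147     ] dial -0.01793648092542449
[ 0.49862286 -0.01132019  0.147     ] [ 0.45228174 -0.00891128  0.147     ] dial 0.0009353879455439446
[ 0.4484148  -0.00821075  0.106     ] [ 0.43841851 -0.00812973  0.106     ]
pod edge [ 0.43601003 -0.04344005  0.106     ] [ 0.51673563 -0.04783201  0.106     ]
```

The pointer is on the zero mark: the stripe at (200,36) lines up with the mark at (145,43). The dial reads about 0.00 to 0.03 rad. Next is the hood handle.

```bash
python3 - <<'E'
from h import *
goto(d2w(-.022,-.048,.290),YAW)
c=load('scene')
P=cloud(c).reshape(-1,3)
Q=np.array([w2d(p) for p in P]); m=(Q[:,2]>.196)&(Q[:,2]<.225)&(Q[:,1]>-.08)&(Q[:,1]<-.02)&(abs(Q[:,0])<.1); print(m.sum(),Q[m].min(0),Q[m].max(0),Q[m].mean(0))
P=cloud(load('top')).reshape(-1,3)
Q=np.array([w2d(p) for p in P]); m=(Q[:,2]>.196)&(Q[:,2]<.225)&(Q[:,1]>-.08)&(Q[:,1]<-.02)&(abs(Q[:,0])<.1); print(m.sum(),Q[m].min(0),Q[m].max(0),Q[m].mean(0))
E
python3 -m inch '[{"ax":0,"ay":0,"az":0.14,"dx":0,"dy":0,"dz":-8,"gripper":0},{"ax":0,"ay":0,"az":0.14,"dx":0,"dy":0,"dz":-8,"gripper":0},{"ax":0,"ay":0,"az":0.14,"dx":0,"dy":0,"dz":-8,"gripper":0},{"ax":0,"ay":0,"az":0.14,"dx":0,"dy":0,"dz":-8,"gripper":0},{"ax":0,"ay":0,"az":0.14,"dx":0,"dy":0,"dz":-8,"gripper":0},{"ax":0,"ay":0,"az":0.14,"dx":0,"dy":0,"dz":-8,"gripper":0},{"ax":0,"ay":0,"az":0.14,"dx":0,"dy":0,"dz":0,"gripper":60},{"ax":0,"ay":0,"az":0.14,"dx":0,"dy":0,"dz":0,"gripper":60}]'
python3 -m inch '[{"ax":0,"ay":0,"az":0.14,"dx":0,"dy":0,"dz":0,"gripper":60},{"ax":0,"ay":0,"az":0.14,"dx":0,"dy":0,"dz":0,"gripper":60},{"ax":0,"ay":0,"az":0.14,"dx":0,"dy":0,"dz":0,"gripper":60},{"ax":0,"ay":0,"az":0,"dx":0,"dy":0,"dz":0,"gripper":60}]'
python3 - <<'E'
from h import *
goto(d2w(-.022,-.048,.290),YAW)
E
```

```text
t 6.45 p [ 0.4614 -0.0961  0.2419] q [-4.430e-01  2.950e-01  1.781e+00  1.000e-03  1.068e+00 -3.860e-01] quat [ 7.274e-01  6.863e-01 -1.000e-04 -1.100e-03] F [-0.   0.2 -0.6] g 0.0002
rotvec tool [-2.4000e-03  2.0000e-04  1.5637e+00] shift in current tool axes mm [150.7   8.9 -47.9] shift in target tool axes mm [  10.  -150.6  -48.1]
171 [-0.05346765 -0.05322727  0.19649796] [ 0.01198097 -0.03849225  0.21237576] [-0.02326288 -0.04504411  0.20644181]
166 [-0.05326081 -0.05270696  0.20032269] [ 0.01193512 -0.04075457  0.21393625] [-0.01998901 -0.0467842   0.20895016]
time: 7.25
position: [0.4617, -0.0951, 0.2889]
tool_rot: [0.981, 0.193, -0.001, -0.001]
ft_force: [0.3, -0.5, 0.2]
grip_width: 0.0097
time: 7.65
position: [0.4616, -0.0952, 0.2888]
tool_rot: [1.0, -0.012, -0.002, -0.001]
ft_force: [0.1, 0.1, 0.8]
grip_width: 0.0403
t 7.65 p [ 0.4616 -0.0952  0.2888] q [-0.441  0.237  1.715  0.     1.194  1.154] quat [ 0.9999 -0.0124 -0.0019 -0.0011] F [0.1 0.1 0.8] g 0.0403
rotvec tool [-0.0021  0.0038  0.0262] shift in current tool axes mm [  13.8 -149.4   -1. ] shift in target tool axes mm [   9.9 -149.7   -1.2]
```

```bash
python3 -m inch '[{"ax":0,"ay":0,"az":0.026,"dx":3,"dy":-30,"dz":0,"gripper":60},{"ax":0,"ay":0,"az":0,"dx":3,"dy":-40,"dz":0,"gripper":60},{"ax":0,"ay":0,"az":0,"dx":2,"dy":-40,"dz":0,"gripper":60},{"ax":0,"ay":0,"az":0,"dx":2,"dy":-30,"dz":0,"gripper":60},{"ax":0,"ay":0,"az":0,"dx":0,"dy":-10,"dz":20,"gripper":60},{"ax":0,"ay":0,"az":0,"dx":0,"dy":0,"dz":20,"gripper":60},{"ax":0,"ay":0,"az":0,"dx":0,"dy":0,"dz":0,"gripper":60}]'
python3 - <<'E'
from h import *
goto(d2w(-.022,-.047,.186),YAW)
snap('wrist','w9.png',None,1.5)
E
```

```text
time: 8.35
position: [0.4765, 0.0544, 0.2474]
tool_rot: [1.0, -0.024, -0.004, -0.0]
ft_force: [-0.0, -0.5, 1.0]
grip_width: 0.052
t 8.35 p [0.4765 0.0544 0.2474] q [-0.12   0.302  1.751  0.     1.097  1.498] quat [ 9.997e-01 -2.380e-02 -4.300e-03 -5.000e-04] F [-0.  -0.5  1. ] g 0.052
rotvec tool [-0.0008  0.0086  0.0035] shift in current tool axes mm [ 3.1 -0.5 61.3] shift in target tool axes mm [ 2.6 -0.6 61.4]
```

View pics/w9.png

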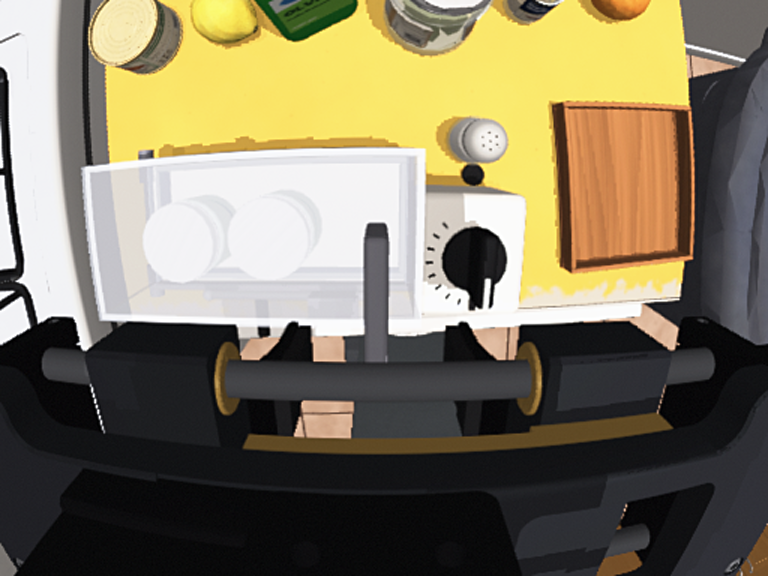

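Two jars are confirmed. The handle is at (375,290), centred between the fingers. I'll descend and grip.

```bash
python3 -m inch '[{"ax":0,"ay":0.008,"az":0,"dx":2,"dy":0,"dz":20,"gripper":60},{"ax":0,"ay":0,"az":0,"dx":0,"dy":0,"dz":20,"gripper":60},{"ax":0,"ay":0,"az":0,"dx":0,"dy":0,"dz":14,"gripper":60},{"ax":0,"ay":0,"az":0,"dx":0,"dy":0,"dz":7,"gripper":60},{"ax":0,"ay":0,"az":0,"dx":0,"dy":0,"dz":0,"gripper":0},{"ax":0,"ay":0,"az":0,"dx":0,"dy":0,"dz":0,"gripper":0},{"ax":0,"ay":0,"az":0,"dx":0,"dy":0,"dz":0,"gripper":0},{"ax":0,"ay":0,"az":0,"dx":0,"dy":0,"dz":0,"gripper":0}]' 25
python3 -m inch '[{"ax":0,"ay":0,"az":0,"dx":0,"dy":0,"dz":0,"gripper":0},{"ax":0,"ay":0,"az":0,"dx":0,"dy":0,"dz":0,"gripper":0}]'
python3 - <<'E'
from h import *
goto(d2w(-.022,-.047,.186),YAW)
E
```

```text
time: 9.2
position: [0.4822, 0.0528, 0.1903]
tool_rot: [1.0, -0.026, 0.005, 0.0]
ft_force: [-0.5, -0.5, 0.3]
grip_width: 0.0277
time: 9.4
position: [0.482, 0.0548, 0.1899]
tool_rot: [1.0, -0.027, 0.005, -0.002]
ft_force: [1.7, 14.6, 0.9]
grip_width: 0.0121
t 9.4 p [0.482  0.0548 0.1899] q [-0.121  0.385  1.819  0.007  0.929  1.5  ] quat [ 0.9996 -0.0273  0.0046 -0.0023] F [ 1.7 14.6  0.9] g 0.0121
rotvec tool [-0.0048 -0.009  -0.0037] shift in current tool axes mm [-2.9  0.2  3.9] shift in target tool axes mm [-2.8  0.1  3.9]
```

```bash
python3 -m inch '[{"ax":-0.035,"ay":0,"az":0,"dx":0,"dy":-1,"dz":0,"gripper":0},{"ax":0,"ay":0,"az":0,"dx":0,"dy":-9,"dz":-13.5,"gripper":0},{"ax":-0.07,"ay":0,"az":0,"dx":0,"dy":0,"dz":0,"gripper":0},{"ax":0,"ay":0,"az":0,"dx":0,"dy":-9,"dz":-13.5,"gripper":0},{"ax":-0.07,"ay":0,"az":0,"dx":0,"dy":0,"dz":0,"gripper":0},{"ax":0,"ay":0,"az":0,"dx":0,"dy":-9,"dz":-13.5,"gripper":0},{"ax":-0.035,"ay":0,"az":0,"dx":0,"dy":0,"dz":0,"gripper":0},{"ax":0,"ay":0,"az":0,"dx":0,"dy":0,"dz":0,"gripper":0}]'
cat > arc.py <<'E'
from h import *
o=st(); p=w2d(o['position'])*1000-[0,145,62]; z=R.from_quat(o['tool_rot']).apply([0,0,1])
zd=np.array([np.cos(-YAW)*z[0]-np.sin(-YAW)*z[1],np.sin(-YAW)*z[0]+np.cos(-YAW)*z[1],z[2]])
g=p-14*zd
print('tool tilt',np.arctan2(-zd[1],-zd[2]),'x',g[0],'grip r',np.hypot(g[1],g[2]),'hood',np.arctan2(g[2],-g[1])-np.arctan2(142,193),'M',np.round(o['moment'],2))
E
python3 arc.py
```

```text
time: 10.2
position: [0.4834, 0.0852, 0.2272]
tool_rot: [0.994, -0.025, 0.002, 0.105]
ft_force: [0.9, -1.3, 0.5]
grip_width: 0.0119
t 10.2 p [0.4834 0.0852 0.2272] q [ 0.078  0.372  1.728 -0.24   1.073  1.818] quat [ 0.9941 -0.0253  0.0017  0.1054] F [ 0.9 -1.3  0.5] g 0.0119
tool tilt 0.21112827942087353 x -19.44077055316031 grip r 238.97352017340012 hood 0.21160755628897343 M [ 0.02 -0.08  0.02]
```

```bash
python3 -m inch '[{"ax":-0.035,"ay":0,"az":0,"dx":0,"dy":0,"dz":0,"gripper":0},{"ax":0,"ay":0,"az":0,"dx":0,"dy":-9,"dz":-13.5,"gripper":0},{"ax":-0.07,"ay":0,"az":0,"dx":0,"dy":0,"dz":0,"gripper":0},{"ax":0,"ay":0,"az":0,"dx":0,"dy":-9,"dz":-13.5,"gripper":0},{"ax":-0.07,"ay":0,"az":0,"dx":0,"dy":0,"dz":0,"gripper":0},{"ax":0,"ay":0,"az":0,"dx":0,"dy":-9,"dz":-13.5,"gripper":0},{"ax":-0.035,"ay":0,"az":0,"dx":0,"dy":0,"dz":0,"gripper":0},{"ax":0,"ay":0,"az":0,"dx":0,"dy":0,"dz":0,"gripper":0}]'
python3 arc.py
```

```text
time: 11.0
position: [0.4852, 0.1228, 0.2573]
tool_rot: [0.978, -0.026, -0.001, 0.209]
ft_force: [-0.3, -2.5, 2.2]
grip_width: 0.0116
t 11.0 p [0.4852 0.1228 0.2573] q [ 0.265  0.415  1.617 -0.422  1.268  2.048] quat [ 0.9776 -0.0256 -0.0012  0.2091] F [-0.3 -2.5  2.2] g 0.0116
tool tilt 0.42129045563607626 x -19.50771228858898 grip r 239.26797527533682 hood 0.4204400910017658 M [-0.11 -0.05  0.13]
```

```bash
python3 -m inch '[{"ax":-0.035,"ay":0,"az":0,"dx":0,"dy":0,"dz":0,"gripper":0},{"ax":0,"ay":0,"az":0,"dx":0,"dy":-9,"dz":-13.5,"gripper":0},{"ax":-0.07,"ay":0,"az":0,"dx":0,"dy":0,"dz":0,"gripper":0},{"ax":0,"ay":0,"az":0,"dx":0,"dy":-9,"dz":-13.5,"gripper":0},{"ax":-0.07,"ay":0,"az":0,"dx":0,"dy":0,"dz":0,"gripper":0},{"ax":0,"ay":0,"az":0,"dx":0,"dy":-9,"dz":-13.5,"gripper":0},{"ax":-0.035,"ay":0,"az":0,"dx":0,"dy":0,"dz":0,"gripper":0},{"ax":0,"ay":0,"az":0,"dx":0,"dy":0,"dz":0,"gripper":0}]'
python3 arc.py
```

```text
time: 11.8
position: [0.4874, 0.1659, 0.2791]
tool_rot: [0.95, -0.026, -0.004, 0.312]
ft_force: [1.2, -2.4, 5.1]
grip_width: 0.0117
t 11.8 p [0.4874 0.1659 0.2791] q [ 0.427  0.502  1.491 -0.56   1.484  2.198] quat [ 0.9497 -0.0257 -0.0038  0.3119] F [ 1.2 -2.4  5.1] g 0.0117
tool tilt 0.6344647947933961 x -19.547861971070283 grip r 239.49975922530567 hood 0.6298494027076431 M [-0.29 -0.08  0.18]
```

```bash
python3 -m inch '[{"ax":-0.035,"ay":0,"az":0,"dx":0,"dy":0,"dz":0,"gripper":0},{"ax":0,"ay":0,"az":0,"dx":0,"dy":-9,"dz":-13.5,"gripper":0},{"ax":-0.07,"ay":0,"az":0,"dx":0,"dy":0,"dz":0,"gripper":0},{"ax":0,"ay":0,"az":0,"dx":0,"dy":-9,"dz":-13.5,"gripper":0},{"ax":-0.07,"ay":0,"az":0,"dx":0,"dy":0,"dz":0,"gripper":0},{"ax":0,"ay":0,"az":0,"dx":0,"dy":-9,"dz":-13.5,"gripper":0},{"ax":-0.035,"ay":0,"az":0,"dx":0,"dy":0,"dz":0,"gripper":0},{"ax":0,"ay":0,"az":0,"dx":0,"dy":0,"dz":0,"gripper":0}]'
python3 arc.py
```

```text
time: 12.6
position: [0.4897, 0.213, 0.2914]
tool_rot: [0.911, -0.025, -0.006, 0.411]
ft_force: [1.1, -0.9, 9.2]
grip_width: 0.0112
t 12.6 p [0.4897 0.213  0.2914] q [ 0.557  0.621  1.354 -0.673  1.7    2.283] quat [ 0.9114 -0.0254 -0.0061  0.4108] F [ 1.1 -0.9  9.2] g 0.0112
tool tilt 0.8466515876836451 x -19.603349908804166 grip r 239.7901789044518 hood 0.8406294708964552 M [-0.48 -0.    0.22]
```

```bash
python3 -m inch '[{"ax":-0.035,"ay":0,"az":0,"dx":0,"dy":0,"dz":0,"gripper":0},{"ax":0,"ay":0,"az":0,"dx":0,"dy":-9,"dz":-13.5,"gripper":0},{"ax":-0.07,"ay":0,"az":0,"dx":0,"dy":0,"dz":0,"gripper":0},{"ax":0,"ay":0,"az":0,"dx":0,"dy":-9,"dz":-13.5,"gripper":0},{"ax":-0.07,"ay":0,"az":0,"dx":0,"dy":0,"dz":0,"gripper":0},{"ax":0,"ay":0,"az":0,"dx":0,"dy":-9,"dz":-13.5,"gripper":0},{"ax":-0.035,"ay":0,"az":0,"dx":0,"dy":0,"dz":0,"gripper":0},{"ax":0,"ay":0,"az":0,"dx":0,"dy":0,"dz":0,"gripper":0}]'
python3 arc.py; python3 -c "
from h import *
snap('scene','s10.png',None,1.5)"
```

```text
time: 13.4
position: [0.4921, 0.262, 0.2936]
tool_rot: [0.863, -0.025, -0.008, 0.504]
ft_force: [0.8, 2.0, 9.3]
grip_width: 0.0119
t 13.4 p [0.4921 0.262  0.2936] q [ 0.655  0.759  1.21  -0.781  1.904  2.313] quat [ 0.8633 -0.0249 -0.0083  0.5041] F [0.8 2.  9.3] g 0.0119
tool tilt 1.0567170337296405 x -19.646071533550504 grip r 240.06305291575165 hood 1.052446580775364 M [-0.54  0.03  0.26]
```

View pics/s10.png

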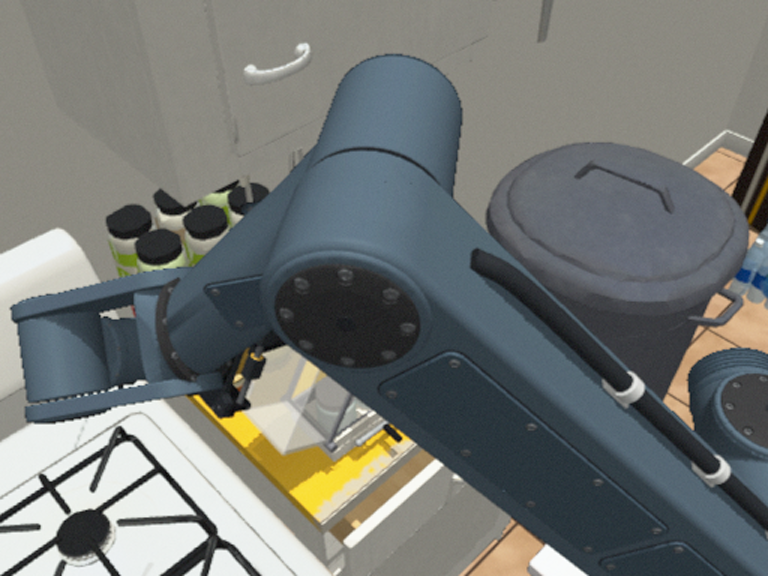

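```bash
python3 -m inch '[{"ax":-0.035,"ay":0,"az":0,"dx":0,"dy":0,"dz":0,"gripper":0},{"ax":0,"ay":0,"az":0,"dx":0,"dy":-9,"dz":-13.5,"gripper":0},{"ax":-0.07,"ay":0,"az":0,"dx":0,"dy":0,"dz":0,"gripper":0},{"ax":0,"ay":0,"az":0,"dx":0,"dy":-9,"dz":-13.5,"gripper":0},{"ax":-0.07,"ay":0,"az":0,"dx":0,"dy":0,"dz":0,"gripper":0},{"ax":0,"ay":0,"az":0,"dx":0,"dy":-9,"dz":-13.5,"gripper":0},{"ax":-0.035,"ay":0,"az":0,"dx":0,"dy":0,"dz":0,"gripper":0},{"ax":0,"ay":0,"az":0,"dx":0,"dy":0,"dz":0,"gripper":0}]'
python3 arc.py
```

```text
time: 14.25
position: [0.4946, 0.3104, 0.2852]
tool_rot: [0.806, -0.024, -0.01, 0.592]
ft_force: [3.0, 4.4, 9.8]
grip_width: 0.0119
t 14.25 p [0.4946 0.3104 0.2852] q [ 0.728  0.91   1.064 -0.903  2.091  2.295] quat [ 0.8058 -0.0241 -0.0103  0.5917] F [3.  4.4 9.8] g 0.0119
tool tilt 1.2664539018773442 x -19.66486109319903 grip r 240.2517155223818 hood 1.2645734010606229 M [-0.64  0.13  0.38]
```

```bash
python3 -m inch '[{"ax":0,"ay":0,"az":0,"dx":0,"dy":0,"dz":0,"gripper":100},{"ax":0,"ay":0,"az":0,"dx":0,"dy":0,"dz":0,"gripper":100},{"ax":0,"ay":0,"az":0,"dx":0,"dy":-3,"dz":-5,"gripper":100},{"ax":0,"ay":0,"az":0,"dx":0,"dy":-3,"dz":-20,"gripper":100},{"ax":0,"ay":0,"az":0,"dx":0,"dy":0,"dz":-25,"gripper":100},{"ax":0,"ay":0,"az":0,"dx":0,"dy":0,"dz":-25,"gripper":100},{"ax":0,"ay":0,"az":0,"dx":0,"dy":0,"dz":0,"gripper":100}]'
python3 arc.py; python3 -c "
from h import *
snap('scene','s11.png',None,1.5);snap('wrist','w11.png',None,1.5)"
```

```text
time: 14.95
position: [0.4977, 0.3854, 0.3006]
tool_rot: [0.808, -0.023, -0.011, 0.588]
ft_force: [-0.2, 0.4, -0.1]
grip_width: 0.0598
t 14.95 p [0.4977 0.3854 0.3006] q [ 0.792  0.981  0.838 -0.932  2.228  2.193] quat [ 0.8082 -0.023  -0.011   0.5884] F [-0.2  0.4 -0.1] g 0.0598
tool tilt 1.258419895786236 x -20.329497662510484 grip r 286.7744989304178 hood 1.4971371353459184 M [ 0.61 -0.04 -0.01]
```

View pics/w11.png

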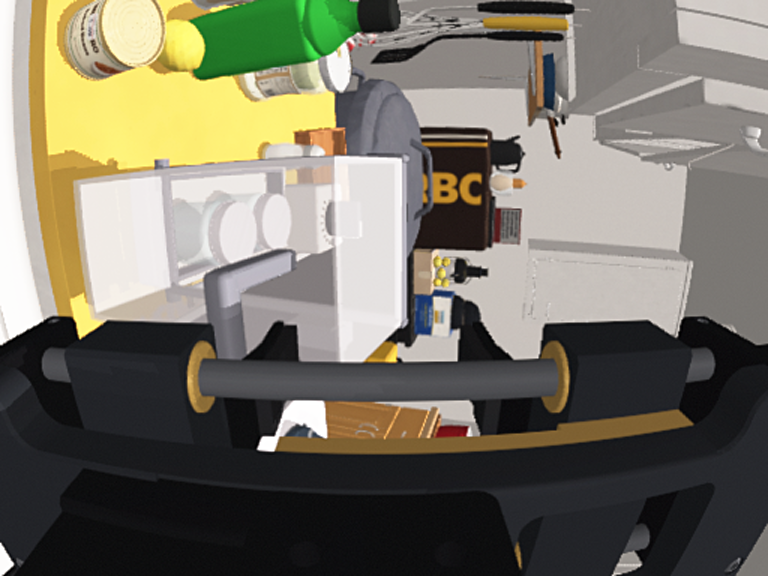

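```bash
python3 -m inch '[{"ax":0,"ay":0,"az":0,"dx":0,"dy":20,"dz":-8,"gripper":100},{"ax":0,"ay":0,"az":0,"dx":0,"dy":28,"dz":-9,"gripper":100},{"ax":0,"ay":0,"az":0,"dx":0,"dy":28,"dz":-9,"gripper":100},{"ax":0,"ay":0,"az":0,"dx":0,"dy":20,"dz":-9,"gripper":100},{"ax":0.13,"ay":0,"az":0,"dx":0,"dy":0,"dz":0,"gripper":100},{"ax":0.13,"ay":0,"az":0,"dx":0,"dy":0,"dz":0,"gripper":100},{"ax":0.13,"ay":0,"az":0,"dx":0,"dy":0,"dz":0,"gripper":100},{"ax":0.13,"ay":0,"az":0,"dx":0,"dy":0,"dz":0,"gripper":100}]'
python3 arc.py; python3 -c "
from h import *
snap('scene','s12.png',None,1.5)"
```

```text
time: 15.85
position: [0.4972, 0.3864, 0.4028]
tool_rot: [0.933, -0.026, -0.006, 0.359]
ft_force: [0.4, 0.1, -0.4]
grip_width: 0.0868
t 15.85 p [0.4972 0.3864 0.4028] q [ 0.719  0.69   0.84  -0.591  2.087  2.175] quat [ 0.9328 -0.0263 -0.0062  0.3595] F [ 0.4  0.1 -0.4] g 0.0868
tool tilt 0.7354698033376664 x -20.944355527904605 grip r 381.6270949965822 hood 1.33890089125775 M [ 0.43 -0.01  0.01]
```

View pics/s12.png

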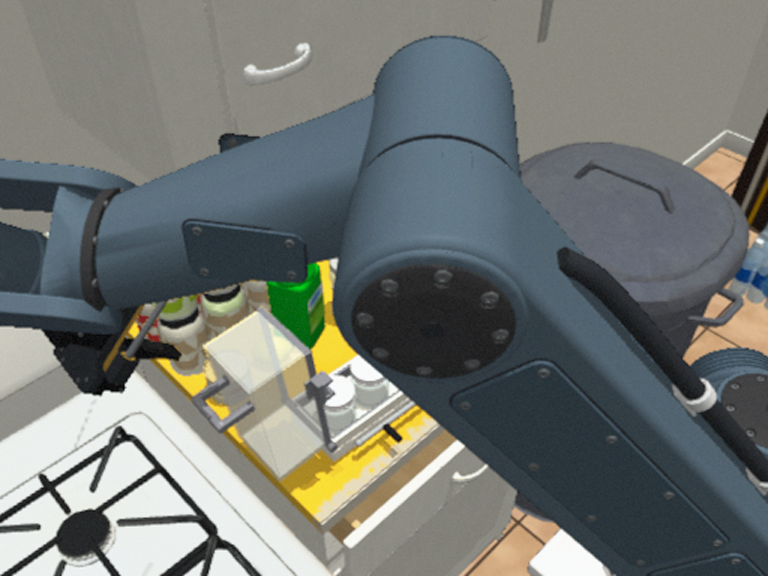

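The hood is fully open and leaning back, with its handle near (225,405). I'll right the tool and move over the jars.

```bash
python3 -m inch '[{"ax":0.123,"ay":0,"az":0,"dx":0,"dy":0,"dz":0,"gripper":100},{"ax":0.123,"ay":0,"az":0,"dx":0,"dy":0,"dz":0,"gripper":100},{"ax":0.123,"ay":0,"az":0,"dx":0,"dy":0,"dz":0,"gripper":100},{"ax":0.123,"ay":0,"az":0,"dx":0,"dy":0,"dz":0,"gripper":100},{"ax":0.123,"ay":0,"az":0,"dx":0,"dy":0,"dz":0,"gripper":100},{"ax":0.12,"ay":0,"az":0,"dx":0,"dy":20,"dz":0,"gripper":100},{"ax":0,"ay":0,"az":0,"dx":0,"dy":30,"dz":0,"gripper":100},{"ax":0,"ay":0,"az":0,"dx":0,"dy":30,"dz":0,"gripper":100}]'
python3 -m inch '[{"ax":0,"ay":0,"az":-0.13,"dx":0,"dy":0,"dz":0,"gripper":100},{"ax":0,"ay":0,"az":-0.13,"dx":0,"dy":0,"dz":0,"gripper":100},{"ax":0,"ay":0,"az":-0.13,"dx":0,"dy":0,"dz":0,"gripper":100},{"ax":0,"ay":0,"az":-0.13,"dx":0,"dy":0,"dz":0,"gripper":100},{"ax":0,"ay":0,"az":-0.13,"dx":0,"dy":0,"dz":0,"gripper":100},{"ax":0,"ay":0,"az":-0.13,"dx":0,"dy":0,"dz":0,"gripper":100},{"ax":0,"ay":0,"az":-0.13,"dx":0,"dy":0,"dz":0,"gripper":100},{"ax":0,"ay":0,"az":-0.13,"dx":0,"dy":0,"dz":0,"gripper":100}]'
python3 -m inch '[{"ax":0,"ay":0,"az":-0.13,"dx":0,"dy":0,"dz":0,"gripper":100},{"ax":0,"ay":0,"az":-0.13,"dx":0,"dy":0,"dz":0,"gripper":100},{"ax":0,"ay":0,"az":-0.13,"dx":0,"dy":0,"dz":0,"gripper":100},{"ax":0,"ay":0,"az":-0.13,"dx":0,"dy":0,"dz":0,"gripper":100},{"ax":0,"ay":0,"az":0,"dx":-40,"dy":0,"dz":0,"gripper":100},{"ax":0,"ay":0,"az":0,"dx":-40,"dy":0,"dz":0,"gripper":100},{"ax":0,"ay":0,"az":0,"dx":-40,"dy":0,"dz":0,"gripper":100},{"ax":0,"ay":0,"az":0,"dx":0,"dy":0,"dz":0,"gripper":100}]'
python3 -c "
from h import *
goto([.497,.126,.25],1.52);snap('wrist','w13.png',None,1.5);snap('top','t13.png',(140,185,400,290),3)"
```

```text
time: 16.7
position: [0.4922, 0.3043, 0.405]
tool_rot: [1.0, -0.027, 0.003, 0.004]
ft_force: [0.7, -0.6, 0.8]
grip_width: 0.087
time: 17.5
position: [0.4923, 0.306, 0.4045]
tool_rot: [0.879, 0.476, -0.0, 0.005]
ft_force: [-0.5, 0.1, 0.5]
grip_width: 0.0871
time: 18.3
position: [0.4843, 0.1828, 0.4055]
tool_rot: [0.731, 0.682, -0.002, 0.005]
ft_force: [0.7, 0.5, -0.3]
grip_width: 0.0869
t 18.3 p [0.4843 0.1828 0.4055] q [ 0.151  0.209  1.425 -0.01   1.506  0.22 ] quat [ 0.7309  0.6825 -0.002   0.0048] F [ 0.7  0.5 -0.3] g 0.0869
rotvec tool [ 0.0042  0.0096 -0.0176] shift in current tool axes mm [-54.3  15.9 156.1] shift in target tool axes mm [-56.1  15.6 155.5]
```

View pics/w13.png

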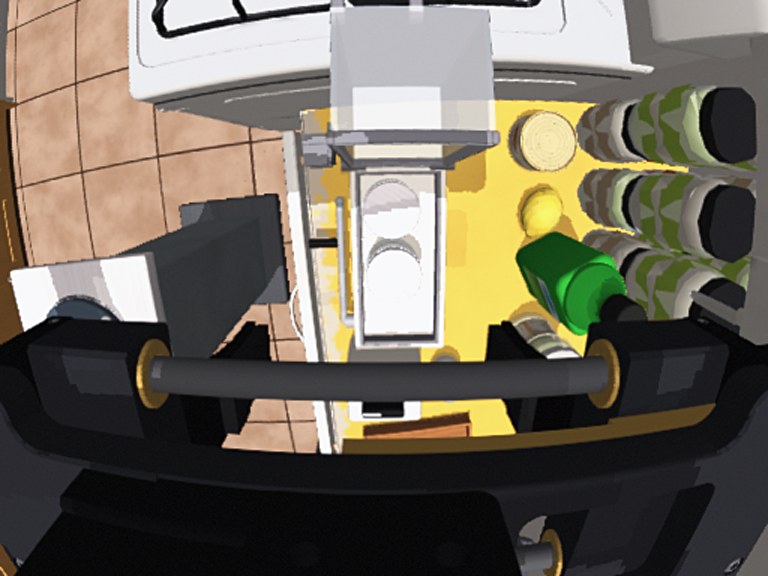

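View pics/t13.png

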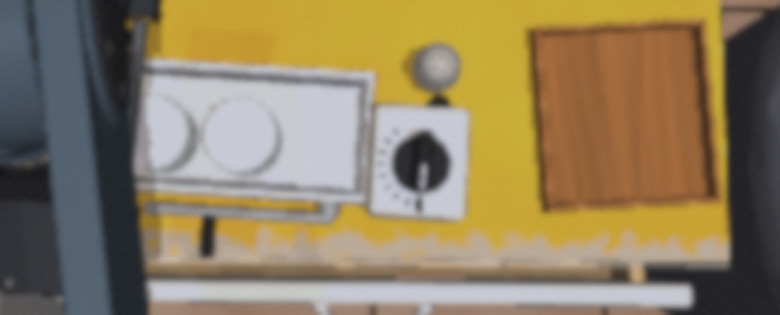

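```bash
cat > jars.py <<'E'
from h import *
import sys
c=optics.camera('top'); P=cloud(c)
m=((P[...,2]>.099)&(P[...,2]<.117)); Q=P
X=(P[...,0]-DX); Y=P[...,1]-DY; dx=np.cos(YAW)*X+np.sin(YAW)*Y; dy=-np.sin(YAW)*X+np.cos(YAW)*Y
m&=(abs(dx)<.044)&(dy>-.07)&(dy<.14)
n,l,s,cc=cv2.connectedComponentsWithStats(m.astype(np.uint8),connectivity=4)
for i in range(1,n):
    if s[i,4]>40:
        k=l==i; pts=P[k]; (a,b),r=cv2.minEnclosingCircle(np.float32(pts[:,:2])); print('jar world',np.round([a,b,r],4),'z',pts[:,2].mean().round(4),'dryer',np.round(w2d([a,b,0]),4)[:2],s[i,4])
E
python3 jars.py
```

```text
jar world [0.5002 0.201  0.0302] z 0.1071 dryer [-0.0084  0.1001] 382
jar world [0.4989 0.131  0.0301] z 0.1074 dryer [-0.0061  0.0301] 485
```

```bash
python3 - <<'E'
from h import *
o=st(); c=optics.camera('wrist'); M=R.from_quat(o['tool_rot'])
print(M.inv().apply(c['position']-o['position'])*1000, Rc(c).round(2))
goto([.499,.131,.20],1.52)
E
```

```text
t 18.45 p [0.4852 0.1872 0.4059] q [ 0.157  0.211  1.421 -0.007  1.505  0.222] quat [7.294e-01 6.841e-01 1.000e-04 4.100e-03] F [ 0.5  0.8 -0.3] g 0.0869
[  71.65868104   -0.51729735 -162.67572939] [[ 1.    0.06  0.01]
 [-0.06  0.96  0.26]
 [ 0.01 -0.26  0.96]]
t 18.5 p [0.4853 0.1878 0.406 ] q [ 0.158  0.211  1.42  -0.007  1.505  0.221] quat [7.290e-01 6.845e-01 3.000e-04 4.200e-03] F [ 0.4 -0.1  0.5] g 0.087
rotvec tool [ 0.0065  0.0054 -0.0121] shift in current tool axes mm [-54.7  15.9 206.4] shift in target tool axes mm [-56.   16.5 206. ]
```

```bash
python3 -m inch '[{"ax":0.006,"ay":0.005,"az":-0.012,"dx":-28,"dy":8,"dz":10,"gripper":100},{"ax":0,"ay":0,"az":0,"dx":-28,"dy":8,"dz":30,"gripper":100},{"ax":0,"ay":0,"az":0,"dx":0,"dy":0,"dz":40,"gripper":100},{"ax":0,"ay":0,"az":0,"dx":0,"dy":0,"dz":40,"gripper":100},{"ax":0,"ay":0,"az":0,"dx":0,"dy":0,"dz":40,"gripper":100},{"ax":0,"ay":0,"az":0,"dx":0,"dy":0,"dz":40,"gripper":100},{"ax":0,"ay":0,"az":0,"dx":0,"dy":0,"dz":0,"gripper":100}]'
python3 -c "
from h import *
goto([.499,.131,.071],1.52);snap('wrist','w14.png',None,1.5)"
```

```text
time: 19.2
position: [0.4945, 0.1315, 0.2018]
tool_rot: [0.724, 0.69, -0.004, -0.004]
ft_force: [-0.6, 1.1, -0.4]
grip_width: 0.087
t 19.2 p [0.4945 0.1315 0.2018] q [ 0.041  0.409  1.729 -0.     1.016  0.091] quat [ 0.7243  0.6895 -0.0043 -0.0036] F [-0.6  1.1 -0.4] g 0.087
rotvec tool [-0.0112  0.0013  0.0016] shift in current tool axes mm [-1.000e-01  5.900e+00  1.308e+02] shift in target tool axes mm [ -0.2   4.5 130.8]
```

View pics/w14.png

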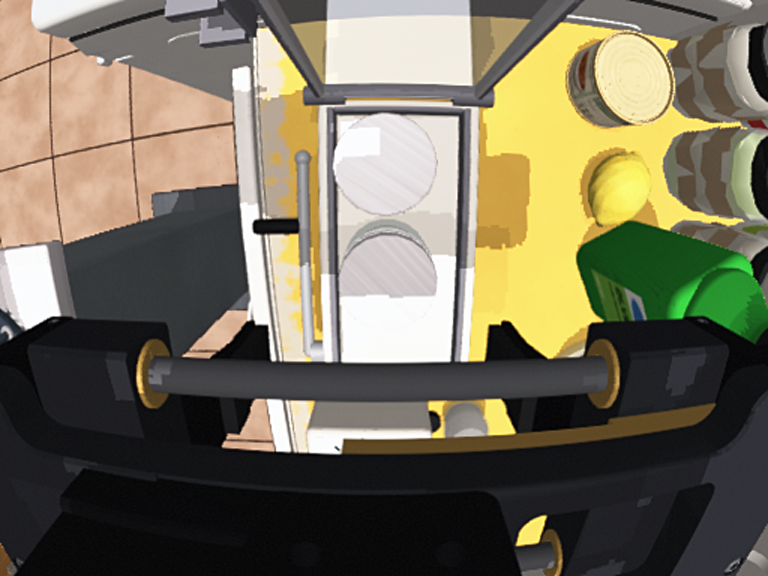

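```bash
python3 - <<'E'
from h import *
for n in('top','scene'):
    P=cloud(load(n)).reshape(-1,3)
    m=(P[:,2]>.02)&(P[:,2]<.3)&(P[:,0]>.565)&(P[:,0]<.8)&(P[:,1]>.0)&(P[:,1]<.3)
    q=P[m]
    for y in np.arange(0,.3,.03):
        k=(q[:,1]>=y)&(q[:,1]<y+.03); 
        if k.sum(): print(n,'%.2f'%y,'minx',q[k,0].min().round(3),k.sum())
E
```

```text
top 0.00 minx 0.644 417
top 0.03 minx 0.662 78
top 0.06 minx 0.675 274
top 0.09 minx 0.662 349
top 0.12 minx 0.664 178
top 0.15 minx 0.667 199
top 0.18 minx 0.668 185
top 0.21 minx 0.565 44
top 0.24 minx 0.687 178
top 0.27 minx 0.689 170
scene 0.00 minx 0.693 24
scene 0.03 minx 0.682 60
scene 0.06 minx 0.675 223
scene 0.09 minx 0.663 311
scene 0.12 minx 0.662 887
scene 0.15 minx 0.709 224
scene 0.18 minx 0.752 239
scene 0.21 minx 0.753 479
scene 0.24 minx 0.565 144
scene 0.27 minx 0.565 605
```

Everything behind the dryer is at x of at least 0.64, so it is clear. I'll descend on the right jar and grip it.

```bash
python3 -m inch '[{"ax":-0.01,"ay":0,"az":0,"dx":0,"dy":4,"dz":30,"gripper":100},{"ax":0,"ay":0,"az":0,"dx":0,"dy":0,"dz":35,"gripper":100},{"ax":0,"ay":0,"az":0,"dx":0,"dy":0,"dz":35,"gripper":100},{"ax":0,"ay":0,"az":0,"dx":0,"dy":0,"dz":20,"gripper":100},{"ax":0,"ay":0,"az":0,"dx":0,"dy":0,"dz":10,"gripper":100},{"ax":0,"ay":0,"az":0,"dx":0,"dy":0,"dz":0,"gripper":100}]'
python3 -c "
from h import *
goto([.499,.131,.071],1.52)"
python3 -m inch '[{"ax":0,"ay":0,"az":0,"dx":0,"dy":0,"dz":0,"gripper":55},{"ax":0,"ay":0,"az":0,"dx":0,"dy":0,"dz":0,"gripper":55},{"ax":0,"ay":0,"az":0,"dx":0,"dy":0,"dz":0,"gripper":55},{"ax":0,"ay":0,"az":0,"dx":0,"dy":0,"dz":0,"gripper":55},{"ax":0,"ay":0,"az":0,"dx":0,"dy":0,"dz":0,"gripper":55},{"ax":0,"ay":0,"az":0,"dx":0,"dy":0,"dz":0,"gripper":55}]' 20
python3 -c "
from h import *
goto([.499,.131,.20],1.52)"

```

```text
time: 19.85
position: [0.5053, 0.1308, 0.0774]
tool_rot: [0.725, 0.689, 0.005, 0.005]
ft_force: [-0.7, 0.1, -0.3]
grip_width: 0.0869
t 19.85 p [0.5053 0.1308 0.0774] q [ 0.04   0.614  1.822 -0.002  0.693  0.091] quat [0.7246 0.6891 0.0046 0.0047] F [-0.7  0.1 -0.3] g 0.0869
rotvec tool [ 0.0132 -0.0001  0.0005] shift in current tool axes mm [-0.2 -6.4  6.3] shift in target tool axes mm [-0.2 -6.3  6.4]
time: 20.45
position: [0.5026, 0.1305, 0.0774]
tool_rot: [0.725, 0.689, 0.003, 0.003]
ft_force: [-3.4, 0.7, 6.8]
grip_width: 0.0612
t 20.45 p [0.5026 0.1305 0.0774] q [ 3.900e-02  6.120e-01  1.825e+00 -1.000e-03  6.950e-01  9.100e-02] quat [0.7249 0.6888 0.0031 0.0033] F [-3.4  0.7  6.8] g 0.0612
rotvec tool [ 0.0091  0.0001 -0.0002] shift in current tool axes mm [   0.3   -2.5 -122.6] shift in target tool axes mm [   0.4   -3.6 -122.6]
```

```bash
python3 -m inch '[{"ax":0,"ay":0,"az":0,"dx":0,"dy":0,"dz":-5,"gripper":55},{"ax":0,"ay":0,"az":0,"dx":0,"dy":0,"dz":-10,"gripper":55},{"ax":0,"ay":0,"az":0,"dx":0,"dy":0,"dz":-30,"gripper":55},{"ax":0,"ay":0,"az":0,"dx":0,"dy":0,"dz":-40,"gripper":55},{"ax":0,"ay":0,"az":0,"dx":0,"dy":0,"dz":-40,"gripper":55},{"ax":0,"ay":0,"az":0,"dx":0,"dy":0,"dz":-40,"gripper":55},{"ax":0,"ay":0,"az":0,"dx":-20,"dy":0,"dz":-10,"gripper":55},{"ax":0,"ay":0,"az":0,"dx":0,"dy":0,"dz":0,"gripper":55}]' 25
python3 -c "
from h import *
goto([.5261,-.2274,.25],1.57+.062)"

```

```text
time: 21.25
position: [0.5029, 0.1092, 0.255]
tool_rot: [0.725, 0.688, 0.006, 0.007]
ft_force: [-0.3, -0.0, -2.9]
grip_width: 0.0612
t 21.25 p [0.5029 0.1092 0.255 ] q [-0.003  0.331  1.68  -0.002  1.112  0.05 ] quat [0.7253 0.6884 0.0064 0.0073] F [-0.3 -0.  -2.9] g 0.0612
rotvec tool [ 0.0193  0.0019 -0.1134] shift in current tool axes mm [-334.9   40.6    6.1] shift in target tool axes mm [-337.4    2.6    5. ]
```

```bash
python3 -m inch '[{"ax":0.009,"ay":0.002,"az":-0.056,"dx":-30,"dy":2,"dz":0,"gripper":55},{"ax":0.01,"ay":0,"az":-0.056,"dx":-40,"dy":2,"dz":0,"gripper":55},{"ax":0,"ay":0,"az":0,"dx":-45,"dy":0,"dz":0,"gripper":55},{"ax":0,"ay":0,"az":0,"dx":-45,"dy":0,"dz":0,"gripper":55},{"ax":0,"ay":0,"az":0,"dx":-45,"dy":0,"dz":0,"gripper":55},{"ax":0,"ay":0,"az":0,"dx":-45,"dy":0,"dz":0,"gripper":55},{"ax":0,"ay":0,"az":0,"dx":-45,"dy":0,"dz":0,"gripper":55},{"ax":0,"ay":0,"az":0,"dx":-40,"dy":0,"dz":0,"gripper":55}]'
python3 -m inch '[{"ax":0,"ay":0,"az":0,"dx":0,"dy":0,"dz":0,"gripper":55},{"ax":0,"ay":0,"az":0,"dx":0,"dy":0,"dz":0,"gripper":55}]'
python3 -c "
from h import *
goto([.5261,-.2274,.049],1.57+.062);snap('wrist','w15.png',None,1.5)"

```

```text
time: 22.05
position: [0.5196, -0.2258, 0.2504]
tool_rot: [0.686, 0.728, -0.002, -0.004]
ft_force: [0.7, -0.0, -3.2]
grip_width: 0.0614
time: 22.25
position: [0.5193, -0.2243, 0.2501]
tool_rot: [0.686, 0.727, -0.002, -0.004]
ft_force: [-0.1, 0.6, -2.4]
grip_width: 0.0613
t 22.25 p [ 0.5193 -0.2243  0.2501] q [-0.604  0.42   1.545 -0.002  1.186 -0.662] quat [ 0.6861  0.7275 -0.0017 -0.0044] F [-0.1  0.6 -2.4] g 0.0613
rotvec tool [-0.0084 -0.004  -0.0028] shift in current tool axes mm [ -4.3   8.3 201.1] shift in target tool axes mm [ -3.5   6.6 201.1]
```

View pics/w15.png

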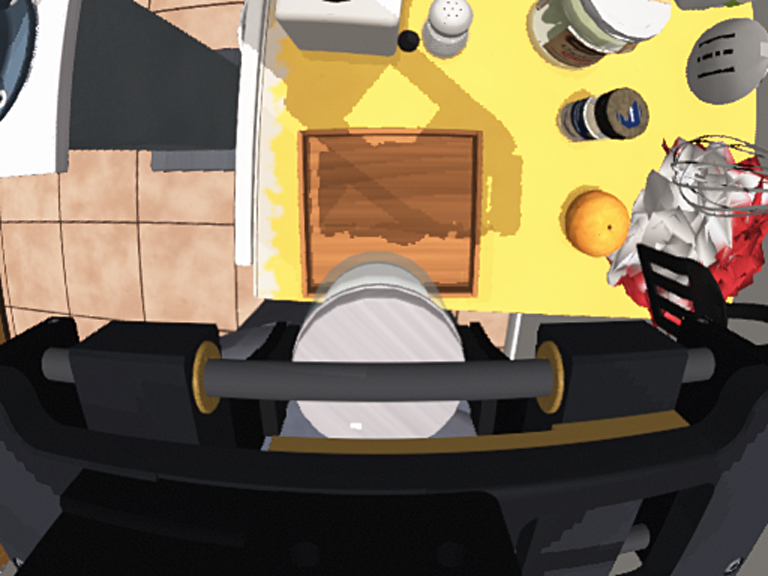

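```bash
python3 -m inch '[{"ax":-0.008,"ay":-0.004,"az":0,"dx":-1,"dy":6,"dz":30,"gripper":55},{"ax":0,"ay":0,"az":0,"dx":0,"dy":0,"dz":40,"gripper":55},{"ax":0,"ay":0,"az":0,"dx":0,"dy":0,"dz":40,"gripper":55},{"ax":0,"ay":0,"az":0,"dx":0,"dy":0,"dz":40,"gripper":55},{"ax":0,"ay":0,"az":0,"dx":0,"dy":0,"dz":25,"gripper":55},{"ax":0,"ay":0,"az":0,"dx":0,"dy":0,"dz":10,"gripper":55},{"ax":0,"ay":0,"az":0,"dx":0,"dy":0,"dz":0,"gripper":55}]'
python3 -c "
from h import *
goto([.5261,-.2254,.049],1.57+.062);snap('wrist','w16.png',None,1.5)"

```

```text
time: 23.0
position: [0.5252, -0.2231, 0.0651]
tool_rot: [0.685, 0.729, -0.001, -0.001]
ft_force: [-0.7, -0.9, -2.4]
grip_width: 0.0613
t 23.0 p [ 0.5252 -0.2231  0.0651] q [-5.970e-01  6.800e-01  1.692e+00 -1.000e-03  7.700e-01 -6.590e-01] quat [ 6.847e-01  7.289e-01 -5.000e-04 -5.000e-04] F [-0.7 -0.9 -2.4] g 0.0613
rotvec tool [-0.0015 -0.      0.0013] shift in current tool axes mm [-2.3  0.7 16.1] shift in target tool axes mm [-2.3  0.7 16.1]
```

View pics/w16.png

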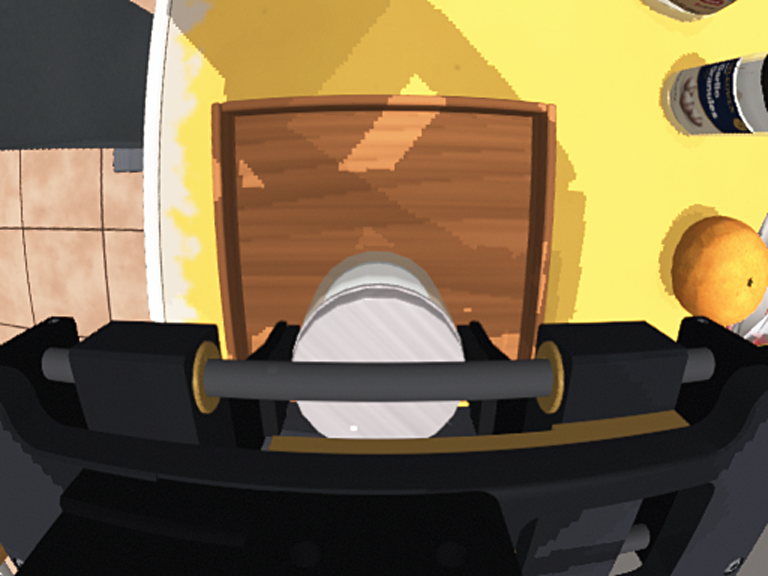

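```bash
python3 -m inch '[{"ax":0,"ay":0,"az":0,"dx":-1.5,"dy":0,"dz":8,"gripper":55},{"ax":0,"ay":0,"az":0,"dx":0,"dy":0,"dz":6,"gripper":55},{"ax":0,"ay":0,"az":0,"dx":0,"dy":0,"dz":2,"gripper":55},{"ax":0,"ay":0,"az":0,"dx":0,"dy":0,"dz":0,"gripper":55}]'
python3 -m inch '[{"ax":0,"ay":0,"az":0,"dx":0,"dy":0,"dz":2,"gripper":55},{"ax":0,"ay":0,"az":0,"dx":0,"dy":0,"dz":0,"gripper":55}]'
```

```text
time: 23.45
position: [0.5259, -0.2265, 0.0504]
tool_rot: [0.685, 0.728, -0.0, 0.001]
ft_force: [0.5, 0.6, -1.8]
grip_width: 0.0617
time: 23.65
position: [0.526, -0.2265, 0.0484]
tool_rot: [0.685, 0.728, -0.0, 0.001]
ft_force: [-0.5, 1.0, -4.0]
grip_width: 0.0611
```

```bash
python3 -m inch '[{"ax":0,"ay":0,"az":0,"dx":0,"dy":0,"dz":1.5,"gripper":55},{"ax":0,"ay":0,"az":0,"dx":0,"dy":0,"dz":0,"gripper":55}]'
python3 -m inch '[{"ax":0,"ay":0,"az":0,"dx":0,"dy":0,"dz":1.5,"gripper":55},{"ax":0,"ay":0,"az":0,"dx":0,"dy":0,"dz":0,"gripper":55}]'
```

```text
time: 23.85
position: [0.526, -0.2265, 0.0467]
tool_rot: [0.685, 0.728, -0.0, 0.001]
ft_force: [-0.3, 0.3, -2.9]
grip_width: 0.061
time: 24.05
position: [0.526, -0.2266, 0.0466]
tool_rot: [0.685, 0.728, -0.0, 0.001]
ft_force: [-2.8, -0.2, 5.7]
grip_width: 0.0614
```

```bash
python3 -m inch '[{"ax":0,"ay":0,"az":0,"dx":0,"dy":0,"dz":0,"gripper":95},{"ax":0,"ay":0,"az":0,"dx":0,"dy":0,"dz":0,"gripper":95},{"ax":0,"ay":0,"az":0,"dx":0,"dy":0,"dz":0,"gripper":95},{"ax":0,"ay":0,"az":0,"dx":0,"dy":0,"dz":-15,"gripper":95},{"ax":0,"ay":0,"az":0,"dx":0,"dy":0,"dz":-30,"gripper":95},{"ax":0,"ay":0,"az":0,"dx":0,"dy":0,"dz":-40,"gripper":95},{"ax":0,"ay":0,"az":0,"dx":0,"dy":0,"dz":-40,"gripper":95},{"ax":0,"ay":0,"az":0,"dx":0,"dy":0,"dz":-40,"gripper":100}]'
python3 -m inch '[{"ax":0,"ay":0,"az":0,"dx":0,"dy":0,"dz":-40,"gripper":100},{"ax":0,"ay":0,"az":0,"dx":20,"dy":0,"dz":-40,"gripper":100},{"ax":0,"ay":0,"az":0,"dx":30,"dy":0,"dz":-20,"gripper":100},{"ax":0,"ay":0,"az":0,"dx":0,"dy":0,"dz":0,"gripper":100}]'
python3 -c "
from h import *
st();snap('top','t17.png',(140,185,400,290),3)
P=cloud(load('top')).reshape(-1,3);k=(P[:,2]>.065)&(P[:,2]<.09)&(abs(P[:,0]-.52)<.08)&(abs(P[:,1]+.19)<.08);(a,b),r=cv2.minEnclosingCircle(np.float32(P[k][:,:2]));print(a,b,r,P[k][:,2].mean())"
python3 jars.py
```

```text
time: 24.85
position: [0.5257, -0.226, 0.2117]
tool_rot: [0.685, 0.728, -0.0, 0.001]
ft_force: [0.7, -0.5, 0.1]
grip_width: 0.0849
time: 25.25
position: [0.5238, -0.1739, 0.3141]
tool_rot: [0.684, 0.729, 0.001, 0.004]
ft_force: [0.4, 0.2, 0.5]
grip_width: 0.087
t 25.25 p [ 0.5238 -0.1739  0.3141] q [-0.523  0.327  1.505  0.     1.301 -0.587] quat [0.6842 0.7293 0.0011 0.0042] F [0.4 0.2 0.5] g 0.087
0.5354255437850952 -0.19995509088039398 0.010135902091860771 0.07106835293736312
jar world [0.5002 0.201  0.0303] z 0.1073 dryer [-0.0084  0.1001] 493
```

View pics/t17.png

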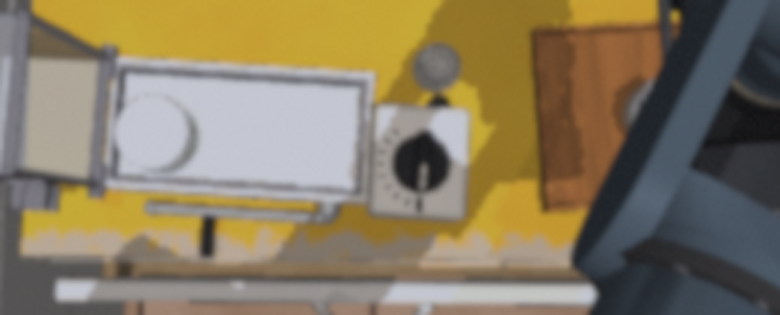

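```bash
cat >> h.py <<'E'
def down(ang,ay=0.): 
    return R.from_matrix(np.array([[np.cos(ang),np.sin(ang),0],[np.sin(ang),-np.cos(ang),0],[0,0,-1]]))*R.from_rotvec([0,ay,0])
E
python3 -m inch '[{"ax":0,"ay":0,"az":0.056,"dx":35,"dy":0,"dz":0,"gripper":100},{"ax":0,"ay":0,"az":0.056,"dx":40,"dy":0,"dz":0,"gripper":100},{"ax":0,"ay":0,"az":0,"dx":45,"dy":0,"dz":0,"gripper":100},{"ax":0,"ay":0,"az":0,"dx":45,"dy":0,"dz":0,"gripper":100},{"ax":0,"ay":0,"az":0,"dx":45,"dy":0,"dz":0,"gripper":100},{"ax":0,"ay":0,"az":0,"dx":45,"dy":0,"dz":0,"gripper":100},{"ax":0,"ay":0,"az":0,"dx":40,"dy":0,"dz":0,"gripper":100},{"ax":0,"ay":0,"az":0,"dx":0,"dy":0,"dz":0,"gripper":100}]'
python3 -m inch '[{"ax":0,"ay":0.1,"az":0,"dx":0,"dy":0,"dz":0,"gripper":100},{"ax":0,"ay":0.1,"az":0,"dx":0,"dy":0,"dz":0,"gripper":100},{"ax":0,"ay":0.1,"az":0,"dx":0,"dy":0,"dz":0,"gripper":100},{"ax":0,"ay":0.08,"az":0,"dx":0,"dy":0,"dz":0,"gripper":100},{"ax":0,"ay":0,"az":0,"dx":0,"dy":0,"dz":0,"gripper":100}]'
python3 jars.py
python3 -c "
from h import *
goto([.500,.208,.20],tool=down(1.52,.38));snap('wrist','w18.png',None,1.5)"

```

```text
time: 26.15
position: [0.531, 0.1222, 0.3076]
tool_rot: [0.723, 0.691, -0.001, -0.0]
ft_force: [-1.0, -1.4, 0.0]
grip_width: 0.0871
time: 26.65
position: [0.5313, 0.1152, 0.3072]
tool_rot: [0.714, 0.674, 0.135, -0.13]
ft_force: [0.3, 0.3, 0.0]
grip_width: 0.0869
jar world [0.5004 0.2014 0.0304] z 0.1073 dryer [-0.0083  0.1005] 484
t 26.7 p [0.5314 0.1161 0.3078] q [-0.205  0.319  1.599  0.386  1.305 -0.267] quat [ 0.7137  0.675   0.1352 -0.1294] F [-0.4 -0.5 -0.4] g 0.0872
rotvec tool [-0.0003  0.0036 -0.0049] shift in current tool axes mm [ 44.  -36.2 133.4] shift in target tool axes mm [ 43.7 -36.  133.6]
```

View pics/w18.png

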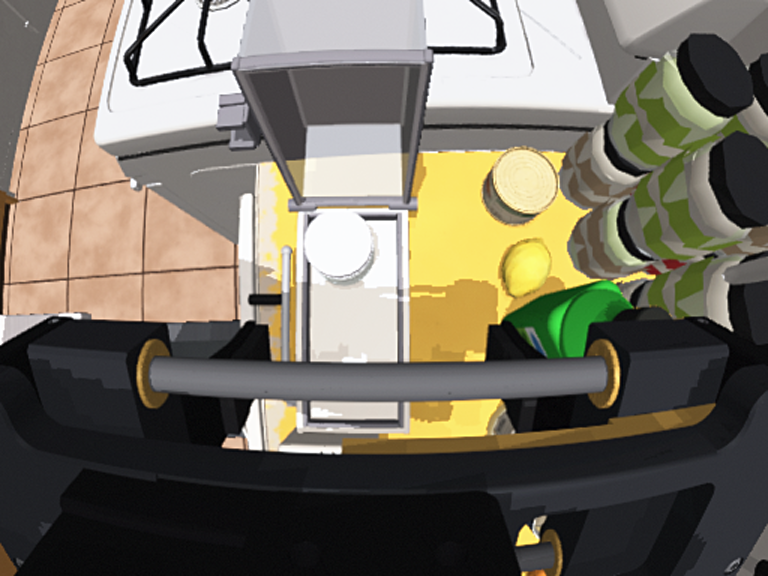

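```bash
python3 -m inch '[{"ax":0,"ay":0,"az":0,"dx":0,"dy":-20,"dz":0,"gripper":100},{"ax":0,"ay":0,"az":0,"dx":0,"dy":-15,"dz":20,"gripper":100},{"ax":0,"ay":0,"az":0,"dx":0,"dy":0,"dz":40,"gripper":100},{"ax":0,"ay":0,"az":0,"dx":0,"dy":0,"dz":40,"gripper":100},{"ax":0,"ay":0,"az":0,"dx":0,"dy":0,"dz":0,"gripper":100}]'
python3 -c "
from h import *
goto([.5,.208,.072],tool=down(1.52,.38))"
```

```text
time: 27.25
position: [0.4947, 0.1591, 0.2128]
tool_rot: [0.711, 0.677, 0.133, -0.133]
ft_force: [-0.3, 0.3, -0.1]
grip_width: 0.0873
t 27.25 p [0.4947 0.1591 0.2128] q [-0.132  0.398  1.789  0.439  1.041 -0.324] quat [ 0.7114  0.6773  0.1328 -0.1326] F [-0.3  0.3 -0.1] g 0.0873
rotvec tool [-0.0094  0.0027 -0.    ] shift in current tool axes mm [ -6.2   4.2 149. ] shift in target tool axes mm [ -6.6   2.8 149. ]
```

```bash
python3 -m inch '[{"ax":-0.009,"ay":0.002,"az":0,"dx":-6.5,"dy":3,"dz":20,"gripper":100},{"ax":0,"ay":0,"az":0,"dx":0,"dy":0,"dz":35,"gripper":100},{"ax":0,"ay":0,"az":0,"dx":0,"dy":0,"dz":35,"gripper":100},{"ax":0,"ay":0,"az":0,"dx":0,"dy":0,"dz":30,"gripper":100},{"ax":0,"ay":0,"az":0,"dx":0,"dy":0,"dz":20,"gripper":100},{"ax":0,"ay":0,"az":0,"dx":0,"dy":0,"dz":6,"gripper":100},{"ax":0,"ay":0,"az":0,"dx":0,"dy":0,"dz":0,"gripper":100}]'
python3 -c "
from h import *
goto([.5,.208,.072],tool=down(1.52,.38));snap('wrist','w19.png',None,1.5)"
```

```text
time: 27.95
position: [0.5061, 0.2053, 0.079]
tool_rot: [0.712, 0.676, 0.141, -0.126]
ft_force: [-0.7, -0.4, 0.7]
grip_width: 0.0871
t 27.95 p [0.5061 0.2053 0.079 ] q [-0.038  0.641  1.863  0.601  0.714 -0.462] quat [ 0.7119  0.6764  0.1406 -0.1262] F [-0.7 -0.4  0.7] g 0.0871
rotvec tool [0.0107 0.0001 0.0017] shift in current tool axes mm [-0.3 -6.3  7.3] shift in target tool axes mm [-0.4 -6.2  7.4]
```

View pics/w19.png

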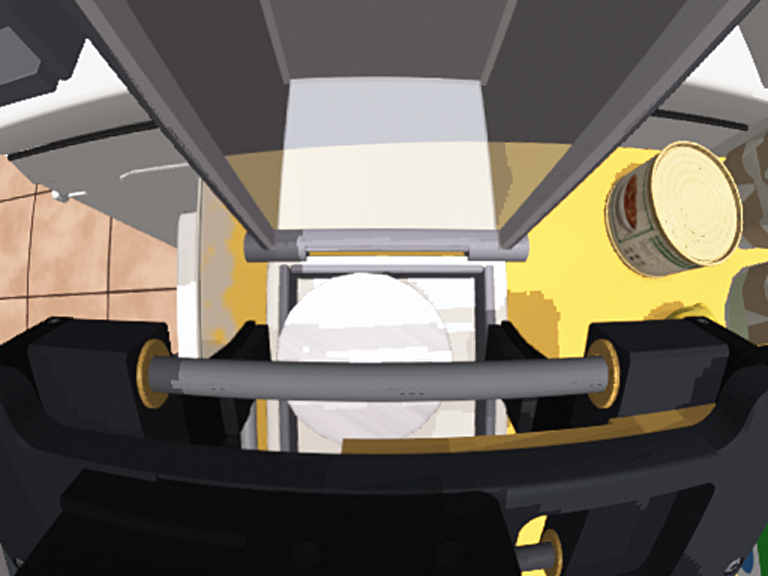

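```bash
python3 -m inch '[{"ax":0.005,"ay":0,"az":0,"dx":0,"dy":-5,"dz":3,"gripper":100},{"ax":0,"ay":0,"az":0,"dx":0,"dy":0,"dz":2,"gripper":100},{"ax":0,"ay":0,"az":0,"dx":0,"dy":0,"dz":0,"gripper":55},{"ax":0,"ay":0,"az":0,"dx":0,"dy":0,"dz":0,"gripper":55},{"ax":0,"ay":0,"az":0,"dx":0,"dy":0,"dz":0,"gripper":55},{"ax":0,"ay":0,"az":0,"dx":0,"dy":0,"dz":0,"gripper":55},{"ax":0,"ay":0,"az":0,"dx":0,"dy":0,"dz":0,"gripper":55},{"ax":0,"ay":0,"az":0,"dx":0,"dy":0,"dz":0,"gripper":55}]' 25
python3 -c "
from h import *
goto([.5,.208,.072],tool=down(1.52,.38))"
```

```text
time: 28.8
position: [0.5007, 0.2071, 0.074]
tool_rot: [0.712, 0.676, 0.139, -0.128]
ft_force: [-0.1, -0.5, 1.1]
grip_width: 0.0616
t 28.8 p [0.5007 0.2071 0.074 ] q [-0.035  0.648  1.874  0.611  0.703 -0.471] quat [ 0.7121  0.6762  0.1389 -0.128 ] F [-0.1 -0.5  1.1] g 0.0616
rotvec tool [0.0059 0.0001 0.0003] shift in current tool axes mm [ 0.1 -0.8  2.2] shift in target tool axes mm [ 0.1 -0.8  2.2]
```

```bash
python3 -m inch '[{"ax":0,"ay":0,"az":0,"dx":2,"dy":0,"dz":-5,"gripper":55},{"ax":0,"ay":0,"az":0,"dx":8,"dy":0,"dz":-20,"gripper":55},{"ax":0,"ay":0,"az":0,"dx":8,"dy":0,"dz":-20,"gripper":55},{"ax":0,"ay":0,"az":0,"dx":0,"dy":0,"dz":-40,"gripper":55},{"ax":0,"ay":0,"az":0,"dx":0,"dy":0,"dz":-40,"gripper":55},{"ax":0,"ay":0,"az":0,"dx":0,"dy":0,"dz":-40,"gripper":55},{"ax":0,"ay":0,"az":0,"dx":0,"dy":0,"dz":-40,"gripper":55},{"ax":0,"ay":0,"az":0,"dx":0,"dy":0,"dz":0,"gripper":55}]'
python3 -c "
from h import *
st();T=np.array([.524,-.1935]);
a=.0617;off=.036
p=T+np.array([-np.sin(a)*off,np.cos(a)*off]);print(p)
goto([p[0],p[1]+.006,.25],tool=down(1.57+.062,.38));snap('wrist','w20.png',None,1.5)"
```

```text
time: 29.6
position: [0.4994, 0.1464, 0.2757]
tool_rot: [0.712, 0.676, 0.142, -0.124]
ft_force: [0.9, 0.1, -1.5]
grip_width: 0.0616
t 29.6 p [0.4994 0.1464 0.2757] q [-0.159  0.305  1.725  0.412  1.171 -0.282] quat [ 0.7121  0.6764  0.1419 -0.1236] F [ 0.9  0.1 -1.5] g 0.0616
[ 0.52178021 -0.1575685 ]
t 29.6 p [0.4994 0.1464 0.2757] q [-0.159  0.305  1.725  0.412  1.171 -0.282] quat [ 0.7121  0.6764  0.1419 -0.1236] F [ 0.9  0.1 -1.5] g 0.0616
rotvec tool [ 0.0576  0.0026 -0.1015] shift in current tool axes mm [-285.    38.2  -85. ] shift in target tool axes mm [-287.     4.2  -87. ]
```

View pics/w20.png

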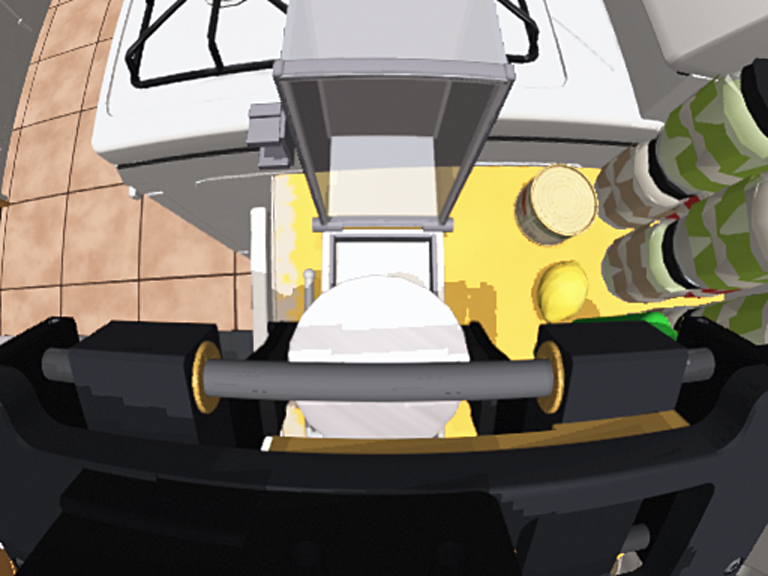

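```bash
python3 -m inch '[{"ax":0.0576,"ay":0.0026,"az":-0.1015,"dx":0,"dy":0,"dz":0,"gripper":55},{"ax":0,"ay":0,"az":0,"dx":-36,"dy":0.5,"dz":-11,"gripper":55},{"ax":0,"ay":0,"az":0,"dx":-36,"dy":0.5,"dz":-11,"gripper":55},{"ax":0,"ay":0,"az":0,"dx":-36,"dy":0.5,"dz":-11,"gripper":55},{"ax":0,"ay":0,"az":0,"dx":-36,"dy":0.5,"dz":-11,"gripper":55},{"ax":0,"ay":0,"az":0,"dx":-36,"dy":0.5,"dz":-11,"gripper":55},{"ax":0,"ay":0,"az":0,"dx":-36,"dy":0.5,"dz":-11,"gripper":55},{"ax":0,"ay":0,"az":0,"dx":-36,"dy":0.5,"dz":-11,"gripper":55}]'
python3 -m inch '[{"ax":0,"ay":0,"az":0,"dx":-32,"dy":0.5,"dz":-11,"gripper":55},{"ax":0,"ay":0,"az":0,"dx":0,"dy":0,"dz":0,"gripper":55},{"ax":0,"ay":0,"az":0,"dx":0,"dy":0,"dz":0,"gripper":55}]'
python3 -c "
from h import *
goto([.5218,-.1515,.065],tool=down(1.57+.062,.38));snap('wrist','w21.png',None,1.5)"
```

```text
time: 30.45
position: [0.515, -0.114, 0.246]
tool_rot: [0.673, 0.715, 0.126, -0.145]
ft_force: [1.4, 0.5, -1.4]
grip_width: 0.0615
time: 30.75
position: [0.5178, -0.1469, 0.2445]
tool_rot: [0.673, 0.714, 0.126, -0.145]
ft_force: [0.1, 1.0, -2.4]
grip_width: 0.0614
t 30.75 p [ 0.5178 -0.1469  0.2445] q [-0.648  0.481  1.523  0.284  1.413 -0.792] quat [ 0.673   0.7143  0.1263 -0.1446] F [ 0.1  1.  -2.4] g 0.0614
rotvec tool [-0.0135 -0.0062 -0.0044] shift in current tool axes mm [-72.    6.2 164.4] shift in target tool axes mm [-71.    3.7 164.9]
```

View pics/w21.png

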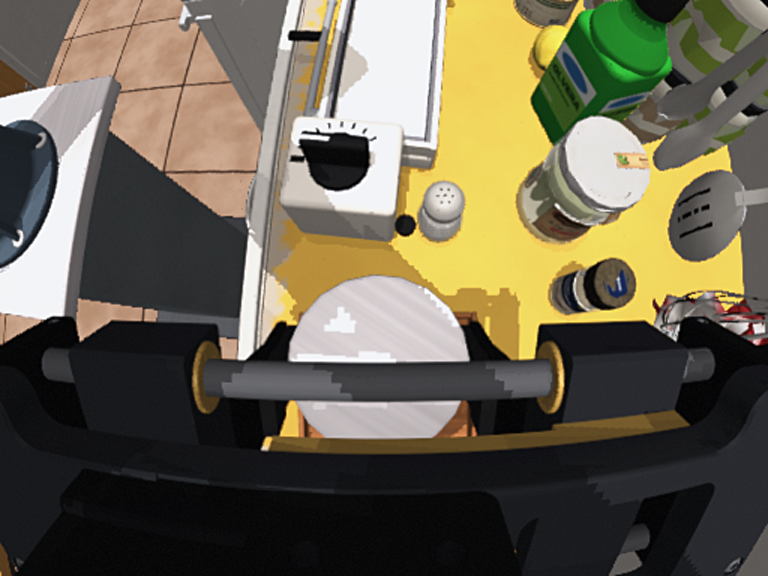

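```bash
python3 -m inch '[{"ax":-0.0135,"ay":-0.006,"az":-0.004,"dx":-6,"dy":4,"dz":0,"gripper":55},{"ax":0,"ay":0,"az":0,"dx":-13,"dy":0,"dz":33,"gripper":55},{"ax":0,"ay":0,"az":0,"dx":-13,"dy":0,"dz":33,"gripper":55},{"ax":0,"ay":0,"az":0,"dx":-13,"dy":0,"dz":33,"gripper":55},{"ax":0,"ay":0,"az":0,"dx":-13,"dy":0,"dz":33,"gripper":55},{"ax":0,"ay":0,"az":0,"dx":-13,"dy":0,"dz":28,"gripper":55},{"ax":0,"ay":0,"az":0,"dx":0,"dy":0,"dz":0,"gripper":55}]'
python3 -c "
from h import *
goto([.5218,-.1535,.046],tool=down(1.57+.062,.38));snap('wrist','w22.png',None,1.5);snap('scene','s22.png',(200,60,420,280),3)"
```

```text
time: 31.5
position: [0.5215, -0.1519, 0.0682]
tool_rot: [0.672, 0.716, 0.129, -0.139]
ft_force: [-0.2, 0.9, -1.2]
grip_width: 0.0612
t 31.5 p [ 0.5215 -0.1519  0.0682] q [-0.653  0.729  1.644  0.327  1.051 -0.92 ] quat [ 0.6721  0.7157  0.1288 -0.1392] F [-0.2  0.9 -1.2] g 0.0612
rotvec tool [-0.0034 -0.0017  0.001 ] shift in current tool axes mm [-9.8  0.2 19.9] shift in target tool axes mm [-9.8  0.2 20. ]
```

View pics/w22.png

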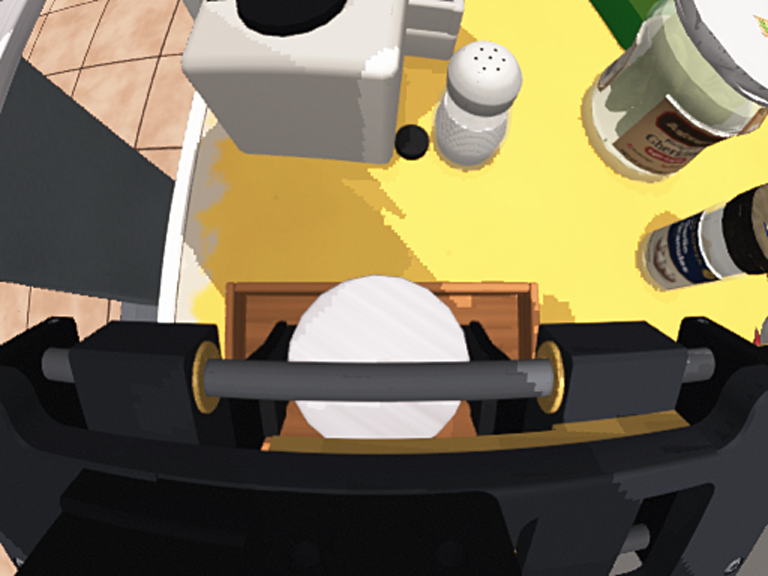

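View pics/s22.png

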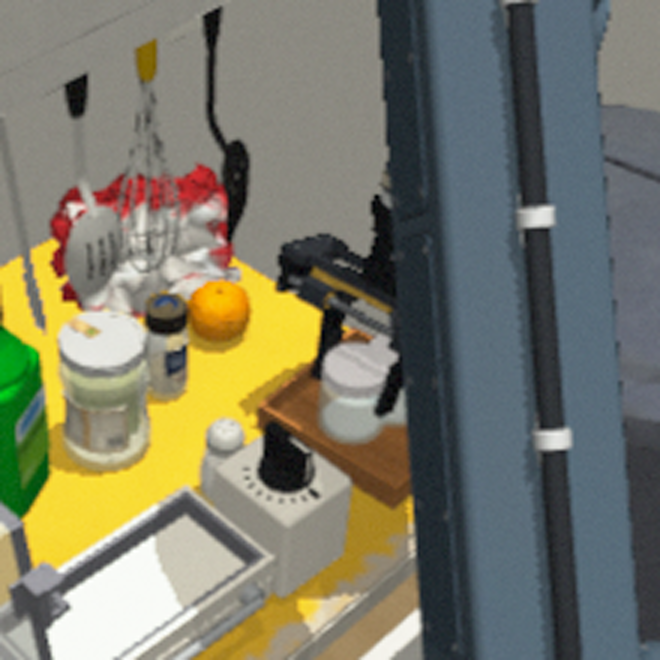

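```bash
python3 -m inch '[{"ax":0,"ay":0,"az":0,"dx":-5,"dy":0,"dz":8,"gripper":55},{"ax":0,"ay":0,"az":0,"dx":-3,"dy":0,"dz":8,"gripper":55},{"ax":0,"ay":0,"az":0,"dx":-1,"dy":0,"dz":3,"gripper":55},{"ax":0,"ay":0,"az":0,"dx":0,"dy":0,"dz":0,"gripper":55}]'
python3 -m inch '[{"ax":0,"ay":0,"az":0,"dx":-0.7,"dy":0,"dz":1.8,"gripper":55},{"ax":0,"ay":0,"az":0,"dx":0,"dy":0,"dz":0,"gripper":55}]'
python3 -m inch '[{"ax":0,"ay":0,"az":0,"dx":-0.6,"dy":0,"dz":1.4,"gripper":55},{"ax":0,"ay":0,"az":0,"dx":0,"dy":0,"dz":0,"gripper":55}]'
```

```text
time: 32.0
position: [0.5238, -0.1556, 0.0505]
tool_rot: [0.673, 0.716, 0.129, -0.135]
ft_force: [-0.4, -0.4, -2.1]
grip_width: 0.0616
time: 32.2
position: [0.524, -0.1558, 0.0487]
tool_rot: [0.673, 0.716, 0.13, -0.135]
ft_force: [-0.3, -0.2, -2.8]
grip_width: 0.0612
time: 32.4
position: [0.524, -0.1558, 0.047]
tool_rot: [0.673, 0.716, 0.129, -0.135]
ft_force: [0.3, -0.1, -1.5]
grip_width: 0.0617
```

```bash
python3 -m inch '[{"ax":0,"ay":0,"az":0,"dx":2,"dy":0,"dz":2,"gripper":55},{"ax":0,"ay":0,"az":0,"dx":0,"dy":0,"dz":0,"gripper":55}]'
python3 -m inch '[{"ax":0,"ay":0,"az":0,"dx":-0.4,"dy":0,"dz":1.6,"gripper":55},{"ax":0,"ay":0,"az":0,"dx":0,"dy":0,"dz":0,"gripper":55}]'
python3 -m inch '[{"ax":0,"ay":0,"az":0,"dx":-0.4,"dy":0,"dz":1.4,"gripper":55},{"ax":0,"ay":0,"az":0,"dx":0,"dy":0,"dz":0,"gripper":55}]'
```

```text
time: 32.6
position: [0.5236, -0.1526, 0.0459]
tool_rot: [0.672, 0.716, 0.13, -0.136]
ft_force: [-0.2, 0.5, -1.3]
grip_width: 0.0615
time: 32.8
position: [0.5237, -0.1528, 0.0441]
tool_rot: [0.673, 0.716, 0.129, -0.135]
ft_force: [-0.9, 0.8, -1.8]
grip_width: 0.0616
time: 33.0
position: [0.524, -0.153, 0.0431]
tool_rot: [0.673, 0.716, 0.13, -0.135]
ft_force: [-0.1, 0.6, -0.4]
grip_width: 0.0615
```

```bash
python3 -m inch '[{"ax":0,"ay":0,"az":0,"dx":-0.4,"dy":0,"dz":1,"gripper":55},{"ax":0,"ay":0,"az":0,"dx":0,"dy":0,"dz":0,"gripper":55}]'

```

```text
time: 33.2
position: [0.5239, -0.153, 0.043]
tool_rot: [0.672, 0.716, 0.13, -0.135]
ft_force: [-0.8, -2.1, 6.7]
grip_width: 0.0613
```

```bash
python3 -m inch '[{"ax":0,"ay":0,"az":0,"dx":0,"dy":0,"dz":0,"gripper":95},{"ax":0,"ay":0,"az":0,"dx":0,"dy":0,"dz":0,"gripper":95},{"ax":0,"ay":0,"az":0,"dx":0,"dy":0,"dz":0,"gripper":95},{"ax":0,"ay":0,"az":0,"dx":7,"dy":0,"dz":-15,"gripper":95},{"ax":0,"ay":0,"az":0,"dx":13,"dy":0,"dz":-33,"gripper":95},{"ax":0,"ay":0,"az":0,"dx":13,"dy":0,"dz":-33,"gripper":95},{"ax":0,"ay":0,"az":0,"dx":15,"dy":0,"dz":-37,"gripper":95},{"ax":0,"ay":0,"az":0,"dx":15,"dy":0,"dz":-37,"gripper":100}]'
python3 -m inch '[{"ax":0,"ay":-0.1,"az":0,"dx":0,"dy":0,"dz":-20,"gripper":100},{"ax":0,"ay":-0.1,"az":0,"dx":30,"dy":0,"dz":-20,"gripper":100},{"ax":0,"ay":-0.1,"az":0,"dx":40,"dy":-20,"dz":-20,"gripper":100},{"ax":0,"ay":-0.08,"az":0.05,"dx":40,"dy":-25,"dz":0,"gripper":100},{"ax":0,"ay":0,"az":0.05,"dx":40,"dy":-25,"dz":0,"gripper":100},{"ax":0,"ay":0,"az":0,"dx":30,"dy":-25,"dz":0,"gripper":0},{"ax":0,"ay":0,"az":0,"dx":0,"dy":0,"dz":0,"gripper":0}]'
python3 -c "
from h import *
st();snap('top','t23.png',(140,185,400,290),3);snap('wrist','w23.png',None,1.5)
P=cloud(load('top')).reshape(-1,3);k=(P[:,2]>.065)&(P[:,2]<.09)&(abs(P[:,0]-.52)<.08)
for lo,hi in((-.26,-.196),(-.19,-.12)):
  q=P[k&(P[:,1]>lo)&(P[:,1]<hi)]; print(cv2.minEnclosingCircle(np.float32(q[:,:2])),q[:,2].mean(),q[:,2].std()) if len(q) else None
"
```

```text
time: 34.0
position: [0.5228, -0.1509, 0.2115]
tool_rot: [0.673, 0.716, 0.129, -0.135]
ft_force: [1.0, -0.7, -0.0]
grip_width: 0.0851
time: 34.7
position: [0.418, 0.0122, 0.285]
tool_rot: [0.719, 0.695, -0.001, -0.0]
ft_force: [0.2, -0.6, -0.2]
grip_width: 0.078
t 34.7 p [0.418  0.0122 0.285 ] q [-0.238  0.159  1.833 -0.002  1.151 -0.204] quat [ 7.189e-01  6.951e-01 -1.000e-03 -2.000e-04] F [ 0.2 -0.6 -0.2] g 0.078
((0.5250447988510132, -0.22560814023017883), 0.030395712703466415) 0.07571967386355173 0.0026504713004186034
((0.5234181880950928, -0.1576627492904663), 0.0303651113063097) 0.07612054684061403 0.002589988499654453
```

View pics/t23.png

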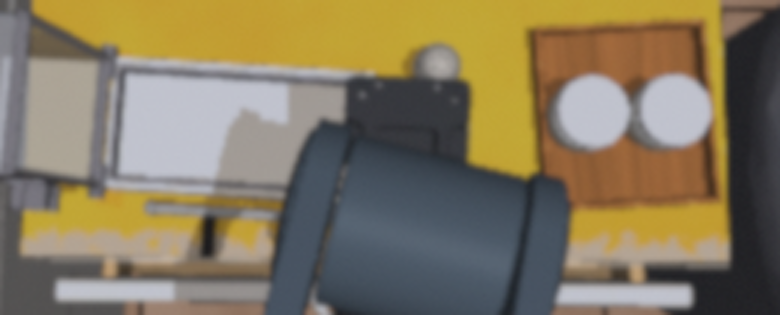

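View pics/w23.png

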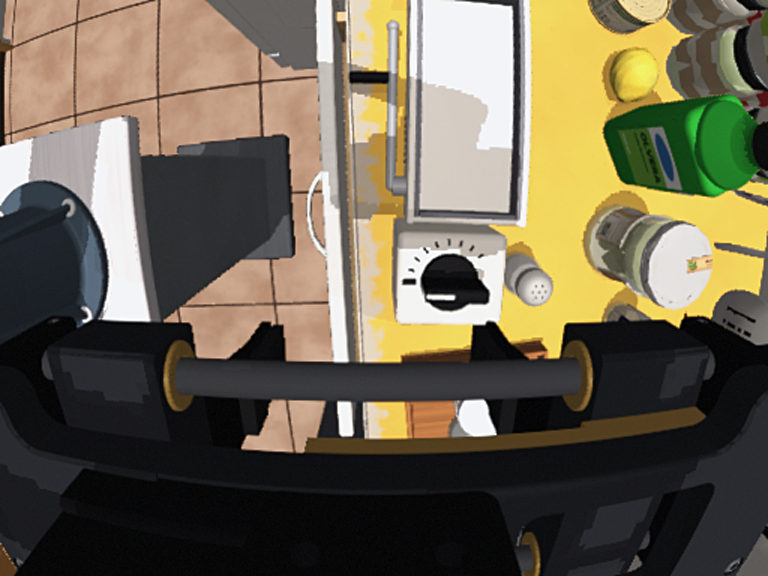

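```bash
python3 - <<'E'
from h import *
snap('top','t24.png',(140,185,270,290),6); snap('scene','s24.png',(150,190,330,320),4.4)
E
```

```text
(no output)
```

View pics/t24.png

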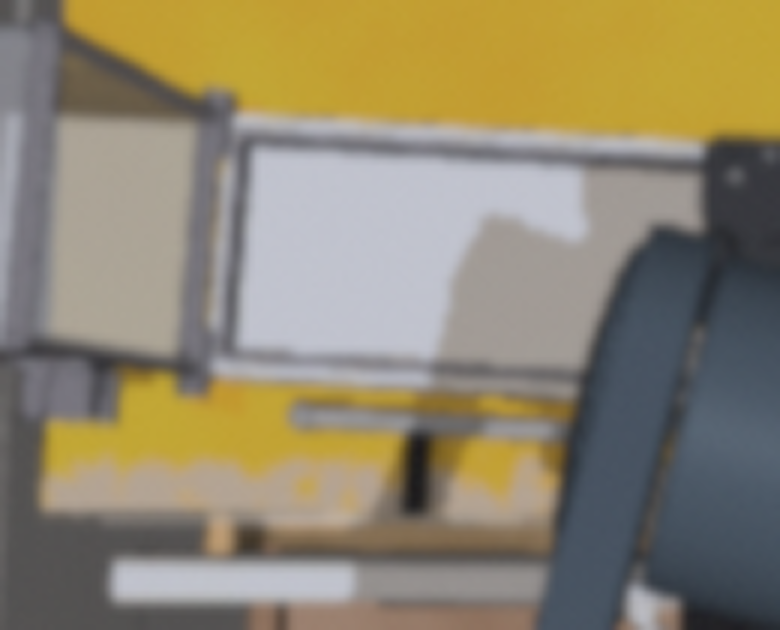

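View pics/s24.png

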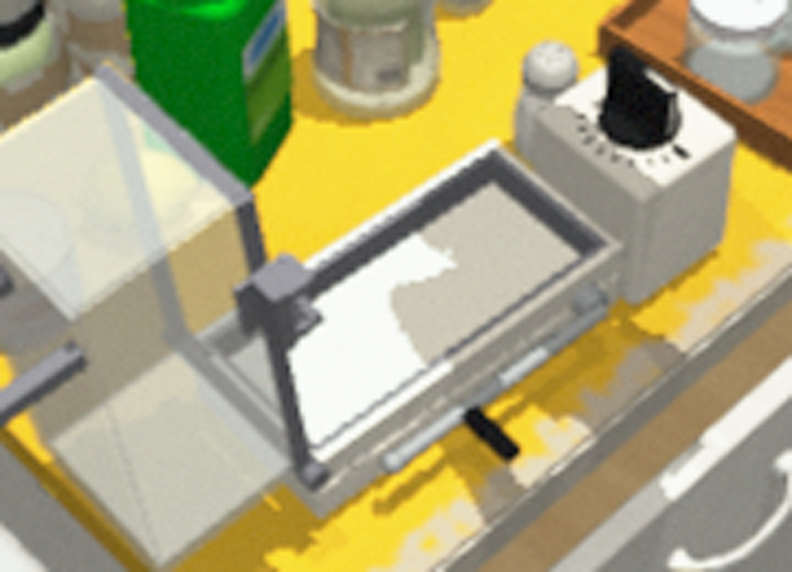

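```bash
python3 - <<'E'
from h import *
c=load('top'); cv=lambda u,v:(u/6+140,v/6+185)
for n,uv,z in [('pegA',(418,435),.045),('pegB',(413,512),.045),('tip',(300,412),.045),('sock TL',(25,360),.22),('sock BR',(115,415),.22)]:
    print(n,(w2d(px(c,*cv(*uv),z=z))*1000).round(1), (w2d(px(c,*cv(*uv)))*1000).round(1))
for n,f in(('top',None),('scene',None)):
    P=cloud(load(n)).reshape(-1,3); Q=np.array([w2d(p) for p in P])*1000
    m=(Q[:,0]<-56)&(Q[:,0]>-100)&(Q[:,1]>120)&(Q[:,1]<230)&(Q[:,2]>150)&(Q[:,2]<270)
    print(n,m.sum(),Q[m].min(0) if m.sum() else '',Q[m].max(0) if m.sum() else '')
    m=(Q[:,0]<-74)&(Q[:,0]>-125)&(Q[:,1]>30)&(Q[:,1]<75)&(Q[:,2]>25)&(Q[:,2]<70)
    print('peg',m.sum(),Q[m].min(0),Q[m].max(0))
E
```

```text
pegA [-73.9  55.1  45. ] [-73.9  55.1  45.1]
pegB [-105.7   54.8   45. ] [-105.8   54.9   43.4]
tip [-67.4 105.1  45. ] [-67.4 105.1  45.1]
sock TL [-57.  178.6 220. ] [-57.4 174.  238.3]
sock BR [-74.4 144.9 220. ] [-74.3 147.5 208.1]
top 161 [-76.33694428 147.83867875 201.37486426] [-56.12090816 181.80227176 241.4066673 ]
peg 62 [-105.20884749   50.17676967   36.87739267] [-74.9458826   62.05507797  50.02967419]
scene 291 [-78.13118479 147.82570621 195.99230483] [-56.0150283  181.51664211 240.41869308]
peg 73 [-107.45608747   50.29064055   35.67281691] [-74.2104278   62.30335297  49.15325994]
```

```bash
python3 -m inch '[{"ax":0,"ay":0,"az":0.14,"dx":0,"dy":0,"dz":0,"gripper":55},{"ax":0,"ay":0,"az":0.14,"dx":0,"dy":0,"dz":0,"gripper":55},{"ax":0,"ay":0,"az":0.14,"dx":0,"dy":0,"dz":0,"gripper":55},{"ax":0,"ay":0,"az":0.14,"dx":0,"dy":0,"dz":0,"gripper":55},{"ax":0,"ay":0,"az":0.14,"dx":0,"dy":0,"dz":0,"gripper":55},{"ax":0,"ay":0,"az":0.14,"dx":0,"dy":0,"dz":0,"gripper":55},{"ax":0,"ay":0,"az":0.14,"dx":0,"dy":0,"dz":0,"gripper":55},{"ax":0,"ay":0,"az":0.14,"dx":0,"dy":0,"dz":0,"gripper":55}]'
python3 -m inch '[{"ax":0,"ay":0,"az":0.14,"dx":0,"dy":0,"dz":0,"gripper":55},{"ax":0,"ay":0,"az":0.14,"dx":0,"dy":0,"dz":0,"gripper":55},{"ax":0,"ay":0,"az":0.14,"dx":0,"dy":0,"dz":0,"gripper":55},{"ax":0.08,"ay":0,"az":0.05,"dx":0,"dy":0,"dz":0,"gripper":55},{"ax":0.07,"ay":0,"az":0,"dx":0,"dy":0,"dz":0,"gripper":55},{"ax":0,"ay":0,"az":0,"dx":0,"dy":0,"dz":0,"gripper":55}]'
cat > peg.py <<'E'
from h import *
import sys
def tl(t): return down(YAW)*R.from_rotvec([t,0,0])
E
python3 - <<'E'
from peg import *
T=tl(.15); g=d2w(-.092,.056,.043); tcp=g+.019*T.apply([0,0,1]); print(g,tcp)
goto(tcp+[0,0,.12],tool=T)
E
```

```text
time: 35.7
position: [0.4242, 0.0068, 0.2844]
tool_rot: [0.98, 0.201, 0.001, 0.002]
ft_force: [0.2, 0.4, -0.1]
grip_width: 0.0478
time: 36.3
position: [0.4242, 0.0055, 0.2843]
tool_rot: [0.997, -0.031, 0.002, -0.073]
ft_force: [-0.4, -0.5, -0.5]
grip_width: 0.0478
[0.41447438 0.16121715 0.043     ] [0.41461912 0.16405279 0.02421335]
t 36.3 p [0.4242 0.0055 0.2843] q [-0.358  0.171  1.83   0.151  1.187  1.215] quat [ 0.9968 -0.031   0.0022 -0.0733] F [-0.4 -0.5 -0.5] g 0.0478
rotvec tool [ 0.0032 -0.0015 -0.011 ] shift in current tool axes mm [ -19.4 -135.4  161.6] shift in target tool axes mm [ -17.7 -135.1  162. ]
```

```bash
python3 -m inch '[{"ax":0.003,"ay":0,"az":-0.011,"dx":-5,"dy":-35,"dz":0,"gripper":55},{"ax":0,"ay":0,"az":0,"dx":-5,"dy":-35,"dz":0,"gripper":55},{"ax":0,"ay":0,"az":0,"dx":-5,"dy":-35,"dz":20,"gripper":55},{"ax":0,"ay":0,"az":0,"dx":-3,"dy":-30,"dz":30,"gripper":55},{"ax":0,"ay":0,"az":0,"dx":0,"dy":0,"dz":40,"gripper":55},{"ax":0,"ay":0,"az":0,"dx":0,"dy":0,"dz":40,"gripper":55},{"ax":0,"ay":0,"az":0,"dx":0,"dy":0,"dz":30,"gripper":55},{"ax":0,"ay":0,"az":0,"dx":0,"dy":0,"dz":0,"gripper":55}]'
python3 - <<'E'
from peg import *
T=tl(.15); g=d2w(-.092,.056,.043); tcp=g+.019*T.apply([0,0,1])
goto(tcp,tool=T); snap('wrist','w25.png',None,1.5); snap('scene','s25.png',(150,150,330,320),4)
E
```

```text
time: 37.1
position: [0.4106, 0.1664, 0.1432]
tool_rot: [0.997, -0.023, -0.002, -0.074]
ft_force: [0.2, -0.3, 0.3]
grip_width: 0.0475
t 37.1 p [0.4106 0.1664 0.1432] q [0.025 0.413 1.995 0.221 0.742 1.478] quat [ 0.997  -0.0231 -0.0018 -0.0743] F [ 0.2 -0.3  0.3] g 0.0475
rotvec tool [0.0015 0.0077 0.0041] shift in current tool axes mm [  4.9  19.7 117.3] shift in target tool axes mm [  4.1  19.9 117.3]
```

View pics/w25.png

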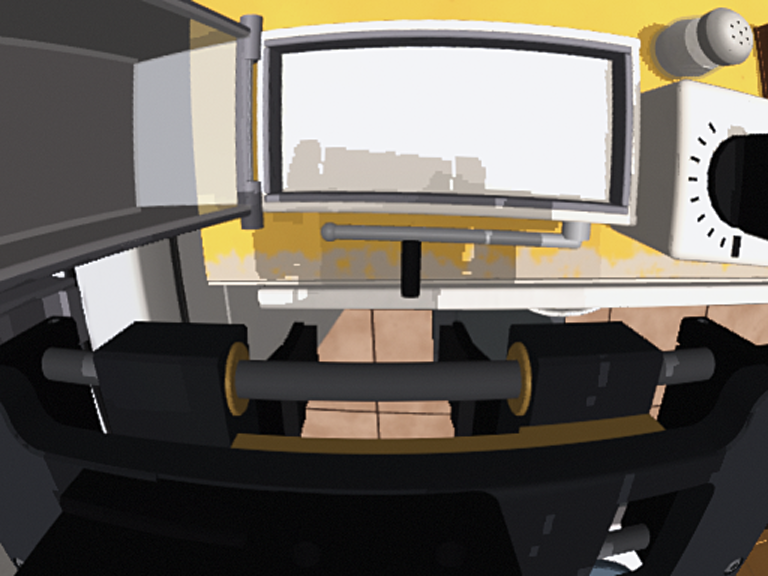

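View pics/s25.png

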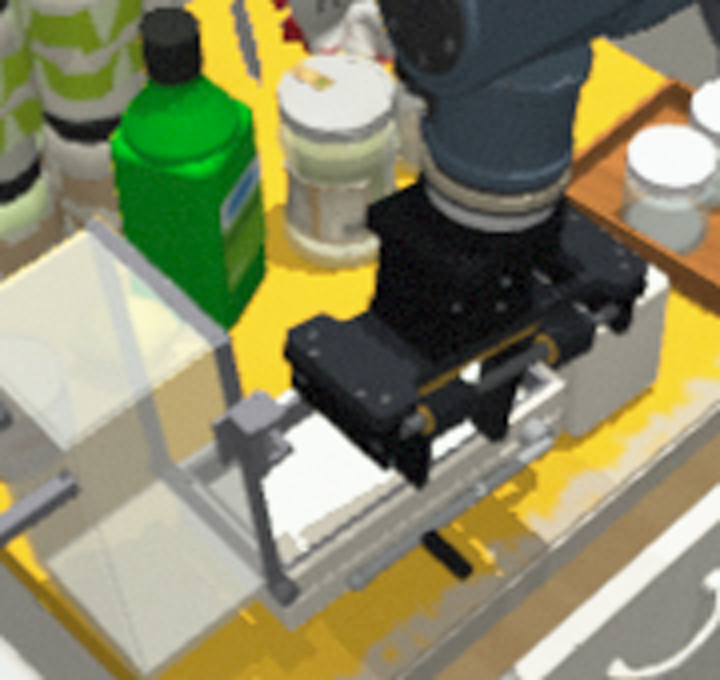

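```bash
python3 -m inch '[{"ax":0,"ay":0.007,"az":0.004,"dx":4,"dy":20,"dz":10,"gripper":55},{"ax":0,"ay":0,"az":0,"dx":0,"dy":0,"dz":35,"gripper":55},{"ax":0,"ay":0,"az":0,"dx":0,"dy":0,"dz":30,"gripper":55},{"ax":0,"ay":0,"az":0,"dx":0,"dy":0,"dz":20,"gripper":55},{"ax":0,"ay":0,"az":0,"dx":0,"dy":0,"dz":10,"gripper":55},{"ax":0,"ay":0,"az":0,"dx":0,"dy":0,"dz":5,"gripper":55},{"ax":0,"ay":0,"az":0,"dx":0,"dy":0,"dz":0,"gripper":55}]'
python3 - <<'E'
from peg import *
T=tl(.15); g=d2w(-.092,.056,.043); tcp=g+.019*T.apply([0,0,1])
goto(tcp,tool=T); snap('wrist','w26.png',None,1.5)
E
```

```text
time: 37.9
position: [0.4186, 0.1627, 0.0352]
tool_rot: [0.997, -0.025, 0.007, -0.075]
ft_force: [0.6, -0.3, 1.0]
grip_width: 0.0476
t 37.9 p [0.4186 0.1627 0.0352] q [0.015 0.653 2.063 0.364 0.431 1.304] quat [ 0.9968 -0.0253  0.0067 -0.0749] F [ 0.6 -0.3  1. ] g 0.0476
rotvec tool [-0.0002 -0.0096  0.0009] shift in current tool axes mm [-4.2  0.5 11. ] shift in target tool axes mm [-4.1  0.5 11. ]
```

View pics/w26.png

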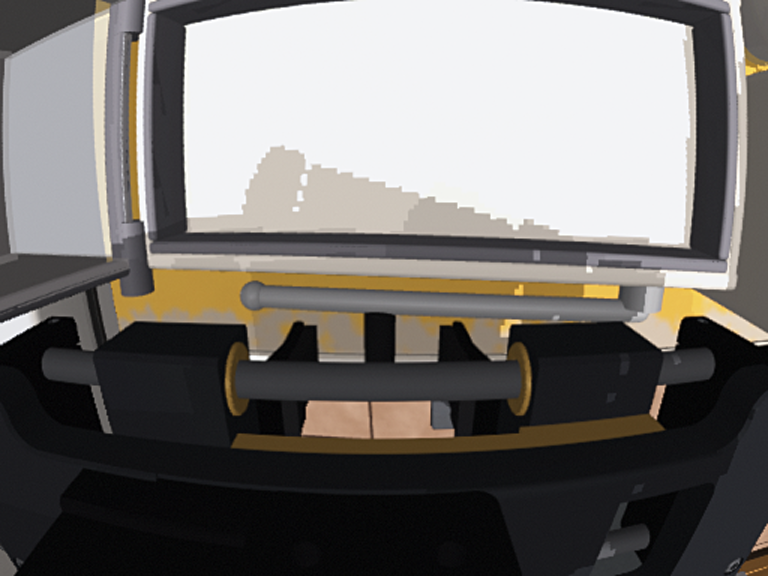

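```bash
python3 -m inch '[{"ax":0,"ay":0,"az":0,"dx":-4,"dy":0,"dz":6,"gripper":55},{"ax":0,"ay":0,"az":0,"dx":0,"dy":0,"dz":5,"gripper":55},{"ax":0,"ay":0,"az":0,"dx":0,"dy":0,"dz":0,"gripper":0},{"ax":0,"ay":0,"az":0,"dx":0,"dy":0,"dz":0,"gripper":0},{"ax":0,"ay":0,"az":0,"dx":0,"dy":0,"dz":0,"gripper":0},{"ax":0,"ay":0,"az":0,"dx":0,"dy":0,"dz":0,"gripper":0},{"ax":0,"ay":0,"az":0,"dx":0,"dy":0,"dz":0,"gripper":0},{"ax":0,"ay":0,"az":0,"dx":0,"dy":0,"dz":0,"gripper":0}]' 10
cat > rod.py <<'E'
from peg import *
o=st(); M=R.from_quat(o['tool_rot']); g=w2d(o['position']-.019*M.apply([0,0,1]))*1000; print('grasp pt dryer',g.round(1), 'rod angle',np.arctan2(g[2]-40,g[1]+45),'r',np.hypot(g[2]-40,g[1]+45))
E
python3 rod.py
```

```text
time: 38.75
position: [0.4139, 0.1641, 0.0236]
tool_rot: [0.997, -0.025, 0.006, -0.074]
ft_force: [0.6, -2.7, 0.5]
grip_width: 0.0114
t 38.75 p [0.4139 0.1641 0.0236] q [0.019 0.68  2.076 0.395 0.395 1.274] quat [ 0.9969 -0.025   0.006  -0.0745] F [ 0.6 -2.7  0.5] g 0.0114
grasp pt dryer [-92.9  56.1  42.4] rod angle 0.024086850140561944 r 101.09270133158743
```

```bash
python3 -m inch '[{"ax":0,"ay":0,"az":0,"dx":0,"dy":-0.8,"dz":-10,"gripper":0},{"ax":0,"ay":0,"az":0,"dx":0,"dy":-0.2,"dz":-10,"gripper":0},{"ax":0,"ay":0,"az":0,"dx":0,"dy":1,"dz":-10,"gripper":0},{"ax":0,"ay":0,"az":0,"dx":0,"dy":2,"dz":-10,"gripper":0},{"ax":0,"ay":0,"az":0,"dx":0,"dy":3,"dz":-9.5,"gripper":0},{"ax":0,"ay":0,"az":0,"dx":0,"dy":4,"dz":-9.5,"gripper":0},{"ax":0,"ay":0,"az":0,"dx":0,"dy":0,"dz":0,"gripper":0}]'
python3 rod.py
```

```text
time: 39.45
position: [0.4129, 0.1469, 0.0821]
tool_rot: [0.997, -0.026, 0.007, -0.075]
ft_force: [1.8, 3.6, 3.0]
grip_width: 0.0114
t 39.45 p [0.4129 0.1469 0.0821] q [-0.024  0.539  2.063  0.294  0.545  1.346] quat [ 0.9968 -0.0259  0.0067 -0.0754] F [1.8 3.6 3. ] g 0.0114
grasp pt dryer [-93.1  38.7 100.9] rod angle 0.628869200249051 r 103.54799715816203
```

```bash
python3 -m inch '[{"ax":0,"ay":0,"az":0,"dx":0,"dy":4.8,"dz":-8.8,"gripper":0},{"ax":0,"ay":0,"az":0,"dx":0,"dy":5.7,"dz":-8.2,"gripper":0},{"ax":0,"ay":0,"az":0,"dx":0,"dy":6.5,"dz":-7.6,"gripper":0},{"ax":0,"ay":0,"az":0,"dx":0,"dy":7.1,"dz":-6.8,"gripper":0},{"ax":0,"ay":0,"az":0,"dx":0,"dy":0,"dz":0,"gripper":0}]'
python3 rod.py
```

```text
time: 39.95
position: [0.4114, 0.1204, 0.1103]
tool_rot: [0.997, -0.027, 0.007, -0.077]
ft_force: [0.8, 12.6, 17.2]
grip_width: 0.0113
t 39.95 p [0.4114 0.1204 0.1103] q [-0.094  0.47   2.061  0.268  0.624  1.313] quat [ 0.9966 -0.0273  0.0067 -0.0774] F [ 0.8 12.6 17.2] g 0.0113
grasp pt dryer [-93.2  12.2 129. ] rod angle 0.9999533500802014 r 105.8083599369432
```

```bash
python3 -m inch '[{"ax":0,"ay":0,"az":0,"dx":0,"dy":-1.5,"dz":-2.5,"gripper":0},{"ax":0,"ay":0,"az":0,"dx":0,"dy":0,"dz":0,"gripper":0}]'
python3 rod.py; python3 -c "
from h import *
snap('scene','s27.png',(150,150,330,320),4);snap('wrist','w27.png',None,1.5)"
```

```text
time: 40.15
position: [0.4114, 0.1196, 0.1112]
tool_rot: [0.997, -0.025, 0.007, -0.075]
ft_force: [2.6, 1.9, 2.9]
grip_width: 0.0113
t 40.15 p [0.4114 0.1196 0.1112] q [-0.092  0.468  2.059  0.258  0.627  1.319] quat [ 0.9968 -0.0254  0.0066 -0.0749] F [2.6 1.9 2.9] g 0.0113
grasp pt dryer [-93.1  11.5 130. ] rod angle 1.0103704164684684 r 106.26194638996768
```

View pics/s27.png

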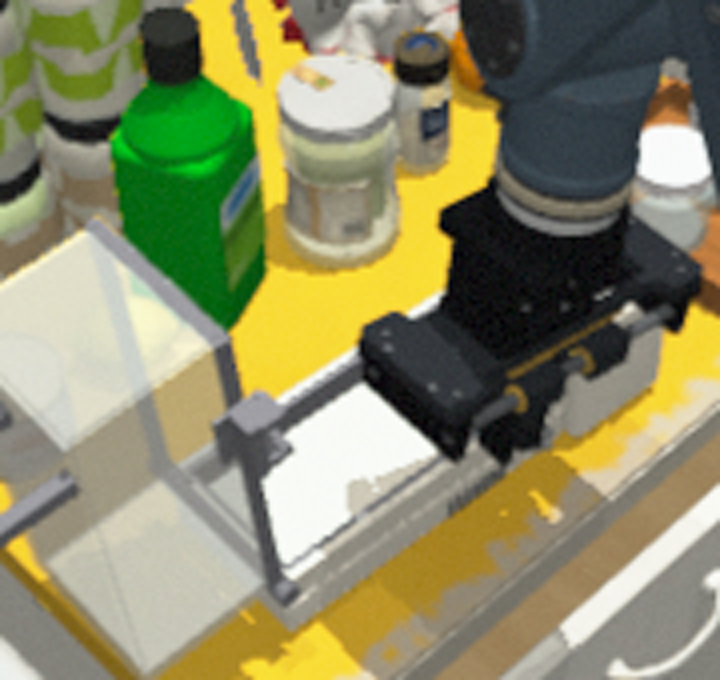

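View pics/w27.png

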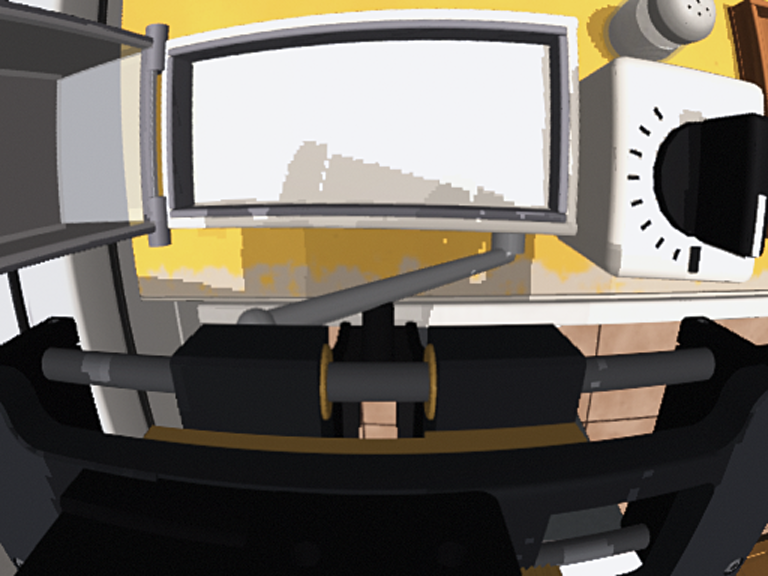

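```bash
python3 -m inch '[{"ax":0,"ay":0,"az":0,"dx":0,"dy":3.5,"dz":-3.2,"gripper":0},{"ax":0,"ay":0,"az":0,"dx":0,"dy":0,"dz":0,"gripper":0}]'
python3 rod.py
python3 -m inch '[{"ax":0,"ay":0,"az":0,"dx":0,"dy":2.5,"dz":-2,"gripper":0},{"ax":0,"ay":0,"az":0,"dx":0,"dy":0,"dz":0,"gripper":0}]'
python3 rod.py
```

```text
time: 40.45
position: [0.4112, 0.1159, 0.1138]
tool_rot: [0.997, -0.026, 0.006, -0.075]
ft_force: [2.3, 4.5, 7.4]
grip_width: 0.0114
t 40.45 p [0.4112 0.1159 0.1138] q [-0.102  0.461  2.059  0.257  0.636  1.313] quat [ 0.9968 -0.026   0.0063 -0.0754] F [2.3 4.5 7.4] g 0.0114
grasp pt dryer [-93.2   7.7 132.6] rod angle 1.0534111523928555 r 106.51641559309417
time: 40.65
position: [0.411, 0.1132, 0.1154]
tool_rot: [0.997, -0.026, 0.006, -0.075]
ft_force: [1.8, 4.6, 7.5]
grip_width: 0.0114
t 40.65 p [0.411  0.1132 0.1154] q [-0.109  0.457  2.059  0.255  0.641  1.308] quat [ 0.9968 -0.026   0.0063 -0.0755] F [1.8 4.6 7.5] g 0.0114
grasp pt dryer [-93.2   5.  134.2] rod angle 1.083016417986868 r 106.63377402532947
```

```bash
python3 -m inch '[{"ax":0,"ay":0,"az":0,"dx":0,"dy":2,"dz":-2.4,"gripper":0},{"ax":0,"ay":0,"az":0,"dx":0,"dy":0,"dz":0,"gripper":0}]'
python3 rod.py
python3 -m inch '[{"ax":0,"ay":0,"az":0,"dx":0,"dy":2.5,"dz":-2,"gripper":0},{"ax":0,"ay":0,"az":0,"dx":0,"dy":0,"dz":0,"gripper":0}]'
python3 rod.py
```

```text
time: 40.85
position: [0.4108, 0.1115, 0.1168]
tool_rot: [0.997, -0.027, 0.006, -0.076]
ft_force: [4.3, 9.4, -1.8]
grip_width: 0.0116
t 40.85 p [0.4108 0.1115 0.1168] q [-0.114  0.454  2.059  0.256  0.646  1.305] quat [ 0.9967 -0.0267  0.0059 -0.0761] F [ 4.3  9.4 -1.8] g 0.0116
grasp pt dryer [-93.3   3.2 135.6] rod angle 1.103476120182981 r 107.102626067461
time: 41.05
position: [0.4099, 0.1107, 0.1183]
tool_rot: [0.997, -0.028, 0.005, -0.078]
ft_force: [5.5, 20.8, -4.4]
grip_width: 0.0118
t 41.05 p [0.4099 0.1107 0.1183] q [-0.119  0.451  2.059  0.26   0.653  1.3  ] quat [ 0.9965 -0.0281  0.0047 -0.0782] F [ 5.5 20.8 -4.4] g 0.0118
grasp pt dryer [-94.1   2.4 137.1] rod angle 1.1167785268580468 r 108.03381444602846
```

```bash
python3 -m inch '[{"ax":0,"ay":0,"az":0,"dx":0,"dy":-2.5,"dz":1,"gripper":0},{"ax":0,"ay":0,"az":0,"dx":0,"dy":0,"dz":0,"gripper":40},{"ax":0,"ay":0,"az":0,"dx":0,"dy":0,"dz":0,"gripper":40},{"ax":0,"ay":0,"az":0,"dx":0,"dy":0,"dz":0,"gripper":40},{"ax":0,"ay":0,"az":0,"dx":0,"dy":0,"dz":-20,"gripper":40},{"ax":0,"ay":0,"az":0,"dx":0,"dy":0,"dz":-35,"gripper":40},{"ax":0,"ay":0,"az":0,"dx":-20,"dy":0,"dz":-40,"gripper":40},{"ax":0,"ay":0,"az":0,"dx":0,"dy":20,"dz":-40,"gripper":40}]'
python3 -m inch '[{"ax":0,"ay":0,"az":0,"dx":0,"dy":35,"dz":-20,"gripper":60},{"ax":0,"ay":0,"az":0,"dx":0,"dy":35,"dz":0,"gripper":60},{"ax":0,"ay":0,"az":0,"dx":0,"dy":0,"dz":0,"gripper":60}]'
python3 rod.py; python3 -c "
from h import *
snap('scene','s28.png',(150,150,330,320),4);snap('wrist','w28.png',None,1.5)
P=cloud(load('scene')).reshape(-1,3); Q=np.array([w2d(p) for p in P])*1000
m=(Q[:,0]<-60)&(Q[:,0]>-80)&(Q[:,1]>0)&(Q[:,1]<60)&(Q[:,2]>162)&(Q[:,2]<190); print(m.sum(),Q[m].mean(0),Q[m].max(0))"
```

```text
time: 41.85
position: [0.383, 0.0726, 0.2489]
tool_rot: [0.997, -0.024, 0.003, -0.075]
ft_force: [1.0, -1.4, -0.6]
grip_width: 0.0349
time: 42.15
position: [0.3837, -0.0042, 0.2579]
tool_rot: [0.997, -0.028, 0.006, -0.074]
ft_force: [0.7, 0.7, -0.5]
grip_width: 0.0489
t 42.15 p [ 0.3837 -0.0042  0.2579] q [-0.424  0.144  1.955  0.159  1.093  1.127] quat [ 0.9969 -0.0279  0.0064 -0.0736] F [ 0.7  0.7 -0.5] g 0.0489
grasp pt dryer [-114.5 -113.5  276.7] rod angle 1.8526199576667972 r 246.4504532196409
27 [-68.82498039  28.91501867 171.82604318] [-62.95250419  33.87424914 175.34595996]
```

View pics/s28.png

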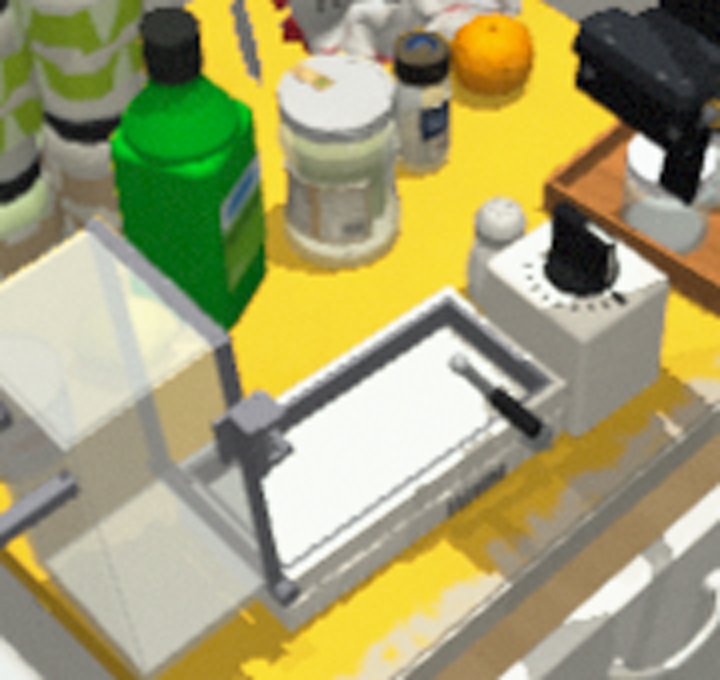

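```bash
python3 -m inch '[{"ax":-0.075,"ay":0,"az":0,"dx":0,"dy":0,"dz":-35,"gripper":60},{"ax":-0.075,"ay":0,"az":0,"dx":0,"dy":0,"dz":-35,"gripper":60},{"ax":0,"ay":0,"az":0,"dx":10,"dy":0,"dz":-40,"gripper":60},{"ax":0,"ay":0,"az":0,"dx":20,"dy":-20,"dz":-25,"gripper":60},{"ax":0,"ay":0,"az":0,"dx":20,"dy":-30,"dz":-10,"gripper":60},{"ax":0,"ay":0,"az":0,"dx":15,"dy":-40,"dz":0,"gripper":60},{"ax":0,"ay":0,"az":0,"dx":10,"dy":-40,"dz":0,"gripper":60},{"ax":0,"ay":0,"az":0,"dx":10,"dy":-40,"dz":0,"gripper":60}]'
python3 -c "
from peg import *
goto([.497,.46,.40],tool=tl(0))"
```

```text
time: 43.05
position: [0.4746, 0.16, 0.402]
tool_rot: [1.0, -0.025, 0.003, 0.0]
ft_force: [0.5, 0.1, -0.1]
grip_width: 0.052
t 43.05 p [0.4746 0.16   0.402 ] q [ 1.020e-01  1.810e-01  1.471e+00 -1.000e-03  1.485e+00  1.723e+00] quat [ 9.997e-01 -2.470e-02  2.600e-03  2.000e-04] F [ 0.5  0.1 -0.1] g 0.052
rotvec tool [ 0.0003 -0.0052  0.0016] shift in current tool axes mm [   7.5 -300.8    2. ] shift in target tool axes mm [   7.1 -300.8    2. ]
```

```bash
python3 -m inch '[{"ax":0,"ay":-0.005,"az":0,"dx":1,"dy":-37,"dz":0,"gripper":60},{"ax":0,"ay":0,"az":0,"dx":1,"dy":-37,"dz":0,"gripper":60},{"ax":0,"ay":0,"az":0,"dx":1,"dy":-37,"dz":0,"gripper":60},{"ax":0,"ay":0,"az":0,"dx":1,"dy":-37,"dz":0,"gripper":60},{"ax":0,"ay":0,"az":0,"dx":1,"dy":-37,"dz":0,"gripper":60},{"ax":0,"ay":0,"az":0,"dx":1,"dy":-37,"dz":0,"gripper":60},{"ax":0,"ay":0,"az":0,"dx":1,"dy":-37,"dz":0,"gripper":60},{"ax":0,"ay":0,"az":0,"dx":0,"dy":-37,"dz":0,"gripper":60}]'
python3 -m inch '[{"ax":-0.13,"ay":0,"az":0,"dx":0,"dy":0,"dz":0,"gripper":60},{"ax":-0.13,"ay":0,"az":0,"dx":0,"dy":0,"dz":0,"gripper":60},{"ax":-0.13,"ay":0,"az":0,"dx":0,"dy":0,"dz":0,"gripper":60},{"ax":-0.13,"ay":0,"az":0,"dx":0,"dy":0,"dz":0,"gripper":60},{"ax":-0.13,"ay":0,"az":0,"dx":0,"dy":0,"dz":0,"gripper":60},{"ax":-0.13,"ay":0,"az":0,"dx":0,"dy":0,"dz":0,"gripper":60},{"ax":-0.13,"ay":0,"az":0,"dx":0,"dy":0,"dz":0,"gripper":60},{"ax":0,"ay":0,"az":0,"dx":0,"dy":0,"dz":0,"gripper":60}]'
python3 -c "
from peg import *
T=tl(-1.4); H=d2w(-.022,.302,.243); print(H); goto(H-.06*T.apply([0,0,1]),tool=T)"
```

```text
time: 43.85
position: [0.4956, 0.4549, 0.4014]
tool_rot: [1.0, -0.025, -0.0, 0.001]
ft_force: [0.0, 0.1, 1.0]
grip_width: 0.0524
time: 44.65
position: [0.4953, 0.4553, 0.3952]
tool_rot: [0.896, -0.019, -0.013, 0.444]
ft_force: [1.0, 0.0, -1.8]
grip_width: 0.0523
[0.49692393 0.40332885 0.243     ]
t 44.65 p [0.4953 0.4553 0.3952] q [ 0.813  0.881  0.574 -0.77   2.306  2.078] quat [ 0.896  -0.0191 -0.0132  0.4435] F [ 1.   0.  -1.8] g 0.0523
rotvec tool [-0.4805 -0.0019  0.0083] shift in current tool axes mm [   5.2 -117.3   80.2] shift in target tool axes mm [   4.2 -141.2   16.9]
```

```bash
python3 -m inch '[{"ax":0,"ay":0,"az":0,"dx":1,"dy":-29,"dz":20,"gripper":60},{"ax":0,"ay":0,"az":0,"dx":1,"dy":-29,"dz":20,"gripper":60},{"ax":0,"ay":0,"az":0,"dx":1,"dy":-29,"dz":20,"gripper":60},{"ax":0,"ay":0,"az":0,"dx":1,"dy":-10,"dz":7,"gripper":60},{"ax":0,"ay":0,"az":0,"dx":0,"dy":0,"dz":0,"gripper":60}]'
python3 -c "
from peg import *
T=tl(-1.3); H=d2w(-.022,.302,.243); print(H); goto(H-.055*T.apply([0,0,1]),tool=T);snap('wrist','w30.png',None,1.5);snap('scene','s30.png',None,1.5)"
```

```text
time: 45.15
position: [0.5016, 0.4583, 0.2837]
tool_rot: [0.898, -0.023, -0.011, 0.44]
ft_force: [-0.5, -0.4, 0.8]
grip_width: 0.052
[0.49692393 0.40332885 0.243     ]
t 45.15 p [0.5016 0.4583 0.2837] q [ 0.809  0.953  0.696 -0.666  2.153  2.249] quat [ 0.8975 -0.023  -0.0114  0.4402] F [-0.5 -0.4  0.8] g 0.052
rotvec tool [-3.88e-01  4.00e-04 -1.00e-04] shift in current tool axes mm [ -1.9 -19.3  17.6] shift in target tool axes mm [ -1.9 -24.5   9. ]
```

View pics/w30.png

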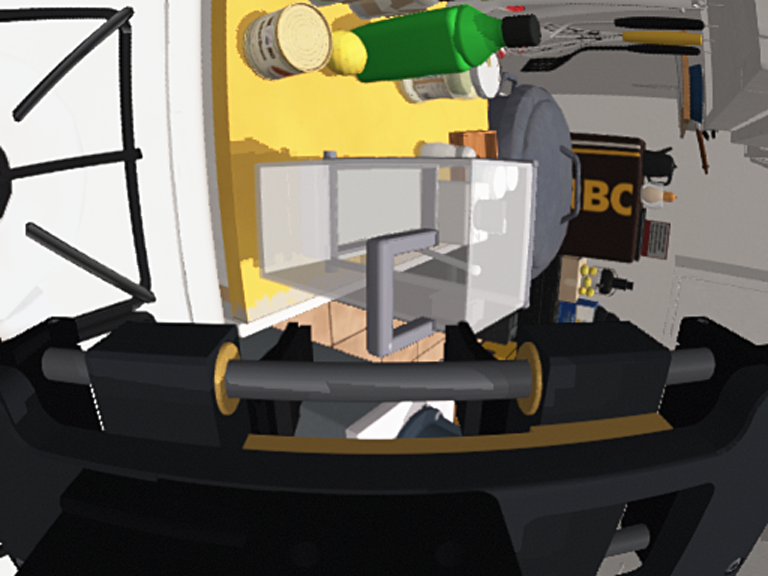

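View pics/s30.png

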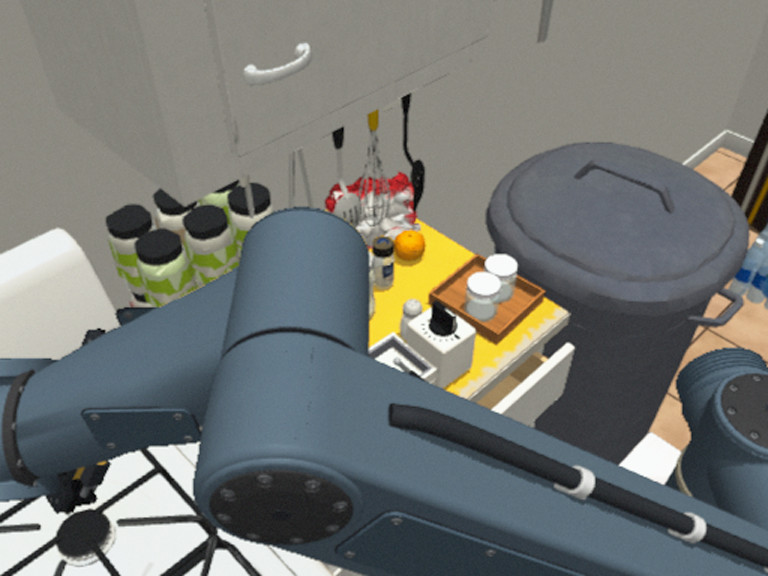

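```bash
python3 -m inch '[{"ax":-0.13,"ay":0,"az":0,"dx":0,"dy":0,"dz":0,"gripper":60},{"ax":-0.13,"ay":0,"az":0,"dx":0,"dy":0,"dz":0,"gripper":60},{"ax":-0.13,"ay":0,"az":0,"dx":0,"dy":0,"dz":0,"gripper":60},{"ax":0,"ay":0,"az":0,"dx":-2,"dy":-24,"dz":0,"gripper":60},{"ax":0,"ay":0,"az":0,"dx":0,"dy":0,"dz":0,"gripper":60}]'
python3 -c "
from peg import *
T=tl(-1.3); H=d2w(-.022,.302,.243); goto(H+.014*T.apply([0,0,1]),tool=T);snap('wrist','w31.png',None,1.5)"
```

```text
time: 45.75
position: [0.5001, 0.4657, 0.2598]
tool_rot: [0.795, -0.02, -0.015, 0.606]
ft_force: [-1.0, -0.2, -0.9]
grip_width: 0.0523
t 45.75 p [0.5001 0.4657 0.2598] q [ 0.854  1.16   0.55  -1.016  2.365  2.08 ] quat [ 0.7953 -0.02   -0.0154  0.6057] F [-1.  -0.2 -0.9] g 0.0523
rotvec tool [ 0.0017 -0.0005  0.0004] shift in current tool axes mm [ 0.   0.4 78.7] shift in target tool axes mm [ 0.1  0.5 78.7]
```

View pics/w31.png

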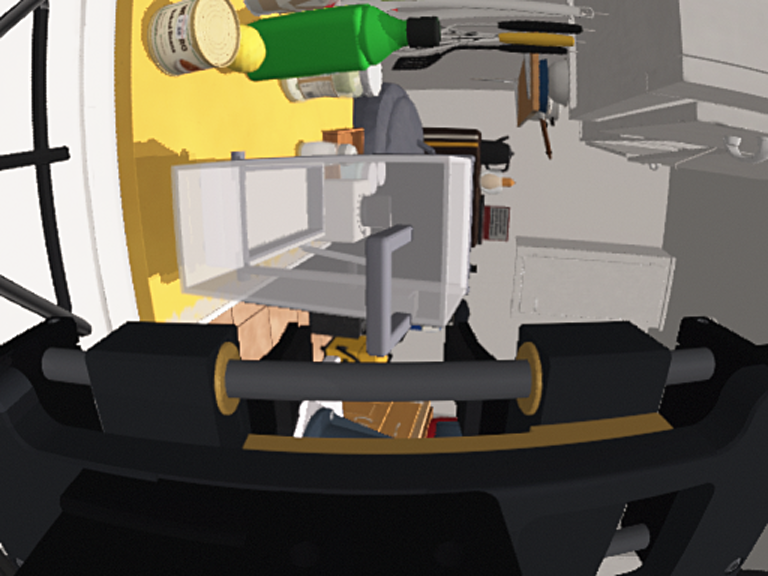

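The handle at (378,290) is lined up between the fingers. I'll advance and grip.

```bash
python3 -m inch '[{"ax":0,"ay":0,"az":0,"dx":0,"dy":0,"dz":25,"gripper":60},{"ax":0,"ay":0,"az":0,"dx":0,"dy":0,"dz":25,"gripper":60},{"ax":0,"ay":0,"az":0,"dx":0,"dy":0,"dz":15,"gripper":60},{"ax":0,"ay":0,"az":0,"dx":0,"dy":0,"dz":12,"gripper":60},{"ax":0,"ay":0,"az":0,"dx":0,"dy":0,"dz":0,"gripper":60}]'
python3 -c "
from peg import *
T=tl(-1.3); H=d2w(-.022,.302,.243); goto(H+.014*T.apply([0,0,1]),tool=T);snap('wrist','w32.png',None,1.5)"
python3 -m inch '[{"ax":0,"ay":0,"az":0,"dx":0,"dy":0,"dz":0,"gripper":0},{"ax":0,"ay":0,"az":0,"dx":0,"dy":0,"dz":0,"gripper":0},{"ax":0,"ay":0,"az":0,"dx":0,"dy":0,"dz":0,"gripper":0},{"ax":0,"ay":0,"az":0,"dx":0,"dy":0,"dz":0,"gripper":0},{"ax":0,"ay":0,"az":0,"dx":0,"dy":0,"dz":0,"gripper":0},{"ax":0,"ay":0,"az":0,"dx":0,"dy":0,"dz":0,"gripper":0},{"ax":0,"ay":0,"az":0,"dx":0,"dy":0,"dz":0,"gripper":0}]' 20
python3 arc.py
```

```text
time: 46.3
position: [0.498, 0.39, 0.2453]
tool_rot: [0.797, -0.023, -0.014, 0.604]
ft_force: [-0.0, 0.7, -0.4]
grip_width: 0.0522
t 46.3 p [0.498  0.39   0.2453] q [ 0.797  1.06   0.836 -0.917  2.211  2.252] quat [ 0.7968 -0.0233 -0.0136  0.6037] F [-0.   0.7 -0.4] g 0.0522
rotvec tool [-0.0034  0.0007 -0.0069] shift in current tool axes mm [-1.7 -5.7  1.9] shift in target tool axes mm [-1.7 -5.8  1.8]
time: 47.05
position: [0.4969, 0.391, 0.2409]
tool_rot: [0.796, -0.021, -0.015, 0.605]
ft_force: [0.1, -0.7, -1.4]
grip_width: 0.0133
t 47.05 p [0.4969 0.391  0.2409] q [ 0.799  1.067  0.836 -0.916  2.21   2.252] quat [ 0.7957 -0.0209 -0.0147  0.6052] F [ 0.1 -0.7 -1.4] g 0.0133
tool tilt 1.3003852606184905 x -21.366151627295686 grip r 241.67341546911567 hood 1.6502351371602582 M [ 0.74 -0.01 -0.04]
```

View pics/w32.png

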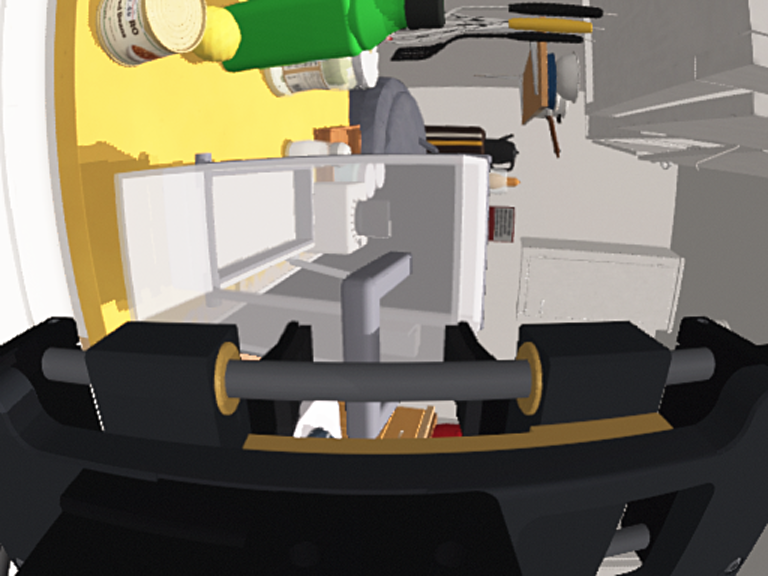

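```bash
python3 -m inch '[{"ax":0,"ay":0,"az":0,"dx":0,"dy":8.4,"dz":6.2,"gripper":0},{"ax":0,"ay":0,"az":0,"dx":0,"dy":8.4,"dz":6.2,"gripper":0},{"ax":0,"ay":0,"az":0,"dx":0,"dy":7.9,"dz":6.9,"gripper":0},{"ax":0,"ay":0,"az":0,"dx":0,"dy":7.9,"dz":6.9,"gripper":0},{"ax":0,"ay":0,"az":0,"dx":0,"dy":0,"dz":0,"gripper":0}]'
python3 arc.py
python3 -m inch '[{"ax":0,"ay":0,"az":0,"dx":0,"dy":7.3,"dz":7.6,"gripper":0},{"ax":0,"ay":0,"az":0,"dx":0,"dy":7.3,"dz":7.6,"gripper":0},{"ax":0,"ay":0,"az":0,"dx":0,"dy":6.6,"dz":8.1,"gripper":0},{"ax":0,"ay":0,"az":0,"dx":0,"dy":6.6,"dz":8.1,"gripper":0},{"ax":0,"ay":0,"az":0,"dx":0,"dy":0,"dz":0,"gripper":0}]'
python3 arc.py
```

```text
time: 47.55
position: [0.4951, 0.3556, 0.267]
tool_rot: [0.796, -0.022, -0.015, 0.605]
ft_force: [-0.0, -1.1, -2.4]
grip_width: 0.0126
t 47.55 p [0.4951 0.3556 0.267 ] q [ 0.77   0.995  0.939 -0.918  2.171  2.264] quat [ 0.7958 -0.0219 -0.0153  0.605 ] F [-0.  -1.1 -2.4] g 0.0126
tool tilt 1.2999023776914116 x -21.34072026977881 grip r 242.13306809834026 hood 1.4681460864591735 M [ 0.91 -0.04 -0.06]
time: 48.05
position: [0.4932, 0.3183, 0.2848]
tool_rot: [0.796, -0.022, -0.015, 0.605]
ft_force: [0.3, 0.3, -1.7]
grip_width: 0.0116
t 48.05 p [0.4932 0.3183 0.2848] q [ 0.738  0.932  1.04  -0.922  2.123  2.278] quat [ 0.7961 -0.0216 -0.015   0.6047] F [ 0.3  0.3 -1.7] g 0.0116
tool tilt 1.299128111002346 x -21.362239064370968 grip r 242.1293048675251 hood 1.2968136155515941 M [ 1.16 -0.05  0.03]
```

```bash
python3 -m inch '[{"ax":0.035,"ay":0,"az":0,"dx":0,"dy":0,"dz":0,"gripper":0},{"ax":0,"ay":0,"az":0,"dx":0,"dy":9,"dz":13.5,"gripper":0},{"ax":0.07,"ay":0,"az":0,"dx":0,"dy":0,"dz":0,"gripper":0},{"ax":0,"ay":0,"az":0,"dx":0,"dy":9,"dz":13.5,"gripper":0},{"ax":0.07,"ay":0,"az":0,"dx":0,"dy":0,"dz":0,"gripper":0},{"ax":0,"ay":0,"az":0,"dx":0,"dy":9,"dz":13.5,"gripper":0},{"ax":0.035,"ay":0,"az":0,"dx":0,"dy":0,"dz":0,"gripper":0},{"ax":0,"ay":0,"az":0,"dx":0,"dy":0,"dz":0,"gripper":0}]' 25
python3 arc.py
```

```text
time: 48.85
position: [0.4908, 0.2721, 0.2944]
tool_rot: [0.856, -0.023, -0.012, 0.517]
ft_force: [1.2, -1.4, -3.8]
grip_width: 0.0112
t 48.85 p [0.4908 0.2721 0.2944] q [ 0.671  0.781  1.183 -0.793  1.941  2.305] quat [ 0.8558 -0.0228 -0.0123  0.5167] F [ 1.2 -1.4 -3.8] g 0.0112
tool tilt 1.0862766810538025 x -21.40914417456533 grip r 241.92178887703488 hood 1.0944698396712091 M [ 0.99 -0.08  0.13]
```

```bash
python3 -m inch '[{"ax":0.035,"ay":0,"az":0,"dx":0,"dy":0,"dz":0,"gripper":0},{"ax":0,"ay":0,"az":0,"dx":0,"dy":9,"dz":13.5,"gripper":0},{"ax":0.07,"ay":0,"az":0,"dx":0,"dy":0,"dz":0,"gripper":0},{"ax":0,"ay":0,"az":0,"dx":0,"dy":9,"dz":13.5,"gripper":0},{"ax":0.07,"ay":0,"az":0,"dx":0,"dy":0,"dz":0,"gripper":0},{"ax":0,"ay":0,"az":0,"dx":0,"dy":9,"dz":13.5,"gripper":0},{"ax":0.035,"ay":0,"az":0,"dx":0,"dy":0,"dz":0,"gripper":0},{"ax":0,"ay":0,"az":0,"dx":0,"dy":0,"dz":0,"gripper":0}]'
python3 arc.py
```

```text
time: 49.65
position: [0.4884, 0.2239, 0.2946]
tool_rot: [0.905, -0.024, -0.01, 0.424]
ft_force: [1.3, -0.4, -4.3]
grip_width: 0.0117
t 49.65 p [0.4884 0.2239 0.2946] q [ 0.578  0.64   1.325 -0.684  1.742  2.284] quat [ 0.9052 -0.024  -0.0096  0.4242] F [ 1.3 -0.4 -4.3] g 0.0117
tool tilt 0.8764464606340918 x -21.392329130220887 grip r 241.81208507560757 hood 0.8874665324704298 M [ 0.92 -0.1   0.27]
```

```bash
python3 -c "
from h import *
snap('scene','s33.png',(120,130,340,320),3.5);snap('wrist','w33.png',None,1.5)"
```

```text
(no output)
```

View pics/w33.png

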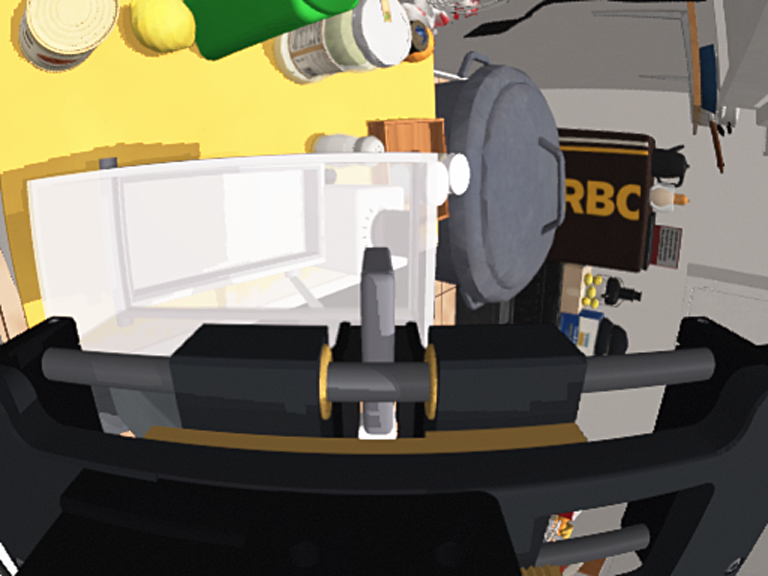

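View pics/s33.png

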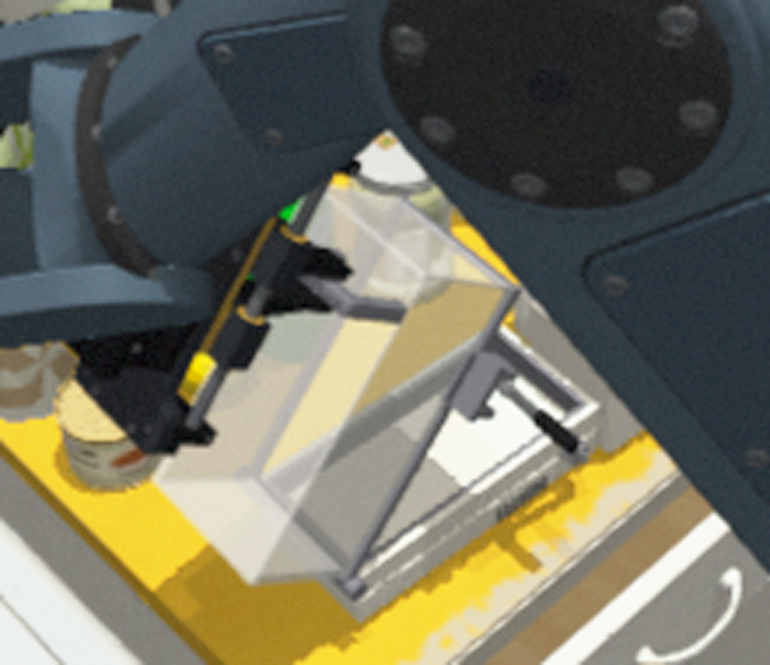

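The socket at (480,385) is coming down over the rod's ball end at about (505,390). I'll lower slowly.

```bash
python3 -m inch '[{"ax":0.02,"ay":0,"az":0,"dx":0,"dy":2.6,"dz":3.9,"gripper":0},{"ax":0.02,"ay":0,"az":0,"dx":0,"dy":2.6,"dz":3.9,"gripper":0},{"ax":0.02,"ay":0,"az":0,"dx":0,"dy":2.6,"dz":3.9,"gripper":0},{"ax":0.02,"ay":0,"az":0,"dx":0,"dy":2.6,"dz":3.9,"gripper":0},{"ax":0,"ay":0,"az":0,"dx":0,"dy":0,"dz":0,"gripper":0},{"ax":0,"ay":0,"az":0,"dx":0,"dy":0,"dz":0,"gripper":0}]'
python3 arc.py;python3 -c "
from h import *
snap('scene','s34.png',(210,200,320,300),7)"
```

```text
time: 50.35
position: [0.4874, 0.2048, 0.2918]
tool_rot: [0.921, -0.024, -0.009, 0.389]
ft_force: [3.2, 0.2, -5.3]
grip_width: 0.0117
t 50.35 p [0.4874 0.2048 0.2918] q [ 0.534  0.591  1.379 -0.645  1.663  2.263] quat [ 0.9209 -0.0243 -0.0088  0.3889] F [ 3.2  0.2 -5.3] g 0.0117
tool tilt 0.7990948750815715 x -21.37351962924874 grip r 241.69556104290518 hood 0.8050019944253854 M [ 1.12 -0.25  0.36]
```

View pics/s34.png

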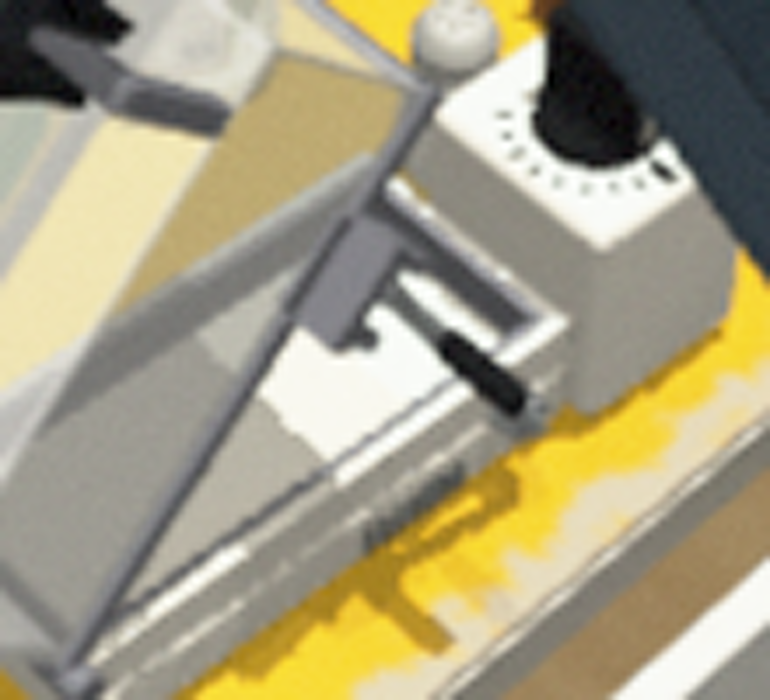

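```bash
python3 -m inch '[{"ax":0.02,"ay":0,"az":0,"dx":0,"dy":2.6,"dz":3.9,"gripper":0},{"ax":0.01,"ay":0,"az":0,"dx":0,"dy":1.3,"dz":1.9,"gripper":0},{"ax":0,"ay":0,"az":0,"dx":0,"dy":0,"dz":0,"gripper":0}]'
python3 arc.py
python3 -m inch '[{"ax":0.01,"ay":0,"az":0,"dx":0,"dy":1.3,"dz":1.9,"gripper":0},{"ax":0,"ay":0,"az":0,"dx":0,"dy":0,"dz":0,"gripper":0}]'
python3 arc.py
```

```text
time: 50.7
position: [0.4871, 0.198, 0.2905]
tool_rot: [0.927, -0.024, -0.008, 0.375]
ft_force: [3.9, 0.1, -6.1]
grip_width: 0.0119
t 50.7 p [0.4871 0.198  0.2905] q [ 0.516  0.573  1.399 -0.629  1.632  2.253] quat [ 0.9268 -0.0243 -0.0083  0.3747] F [ 3.9  0.1 -6.1] g 0.0119
tool tilt 0.768290970628789 x -21.411730891621556 grip r 241.67338956232135 hood 0.774973093077578 M [ 1.29 -0.43  0.4 ]
time: 50.9
position: [0.487, 0.1959, 0.29]
tool_rot: [0.929, -0.024, -0.008, 0.37]
ft_force: [4.0, 0.6, -8.7]
grip_width: 0.0117
t 50.9 p [0.487  0.1959 0.29  ] q [ 0.511  0.568  1.405 -0.624  1.623  2.249] quat [ 0.9286 -0.0243 -0.0082  0.3702] F [ 4.   0.6 -8.7] g 0.0117
tool tilt 0.758632117412768 x -21.376180092147003 grip r 241.6629182803986 hood 0.7656945386772842 M [ 1.49 -0.43  0.43]
```

```bash
python3 -m inch '[{"ax":0.01,"ay":0,"az":0,"dx":0,"dy":1.3,"dz":1.9,"gripper":0},{"ax":0,"ay":0,"az":0,"dx":0,"dy":0,"dz":0,"gripper":0}]'
python3 arc.py
python3 -m inch '[{"ax":0.01,"ay":0,"az":0,"dx":0,"dy":1.3,"dz":1.9,"gripper":0},{"ax":0,"ay":0,"az":0,"dx":0,"dy":0,"dz":0,"gripper":0}]'
python3 arc.py;python3 -c "
from h import *
snap('scene','s35.png',(210,200,320,300),7)"
```

```text
time: 51.1
position: [0.487, 0.1948, 0.2897]
tool_rot: [0.931, -0.024, -0.008, 0.364]
ft_force: [3.0, 4.6, -6.6]
grip_width: 0.0117
t 51.1 p [0.487  0.1948 0.2897] q [ 0.506  0.561  1.41  -0.616  1.612  2.245] quat [ 0.9309 -0.0243 -0.0076  0.3643] F [ 3.   4.6 -6.6] g 0.0117
tool tilt 0.7459359041380126 x -21.350805024879207 grip r 241.6907085026191 hood 0.7608482638383802 M [ 1.69 -0.43  0.33]
time: 51.3
position: [0.487, 0.1943, 0.2894]
tool_rot: [0.933, -0.024, -0.007, 0.358]
ft_force: [1.9, 11.3, -4.0]
grip_width: 0.0118
t 51.3 p [0.487  0.1943 0.2894] q [ 0.501  0.555  1.415 -0.608  1.602  2.241] quat [ 0.9334 -0.0242 -0.0068  0.3579] F [ 1.9 11.3 -4. ] g 0.0118
tool tilt 0.732153391869425 x -21.34644651574777 grip r 241.66400881894882 hood 0.758190910719335 M [ 2.08 -0.23  0.24]
```

View pics/s35.png

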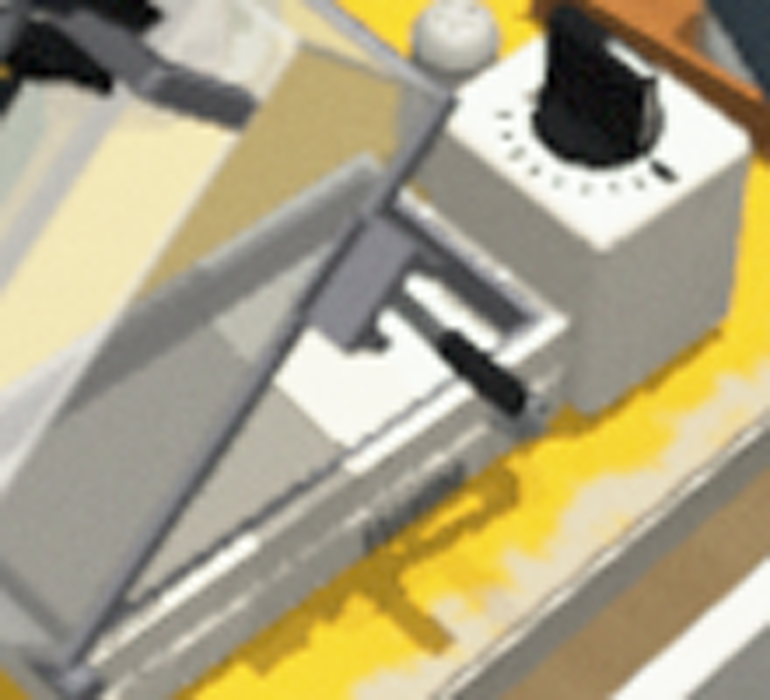

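```bash
python3 -m inch '[{"ax":-0.015,"ay":0,"az":0,"dx":0,"dy":-1.5,"dz":-2,"gripper":0},{"ax":0,"ay":0,"az":0,"dx":0,"dy":0,"dz":0,"gripper":0}]'
python3 arc.py
python3 -m inch '[{"ax":0,"ay":0,"az":0,"dx":0,"dy":0,"dz":0,"gripper":60},{"ax":0,"ay":0,"az":0,"dx":0,"dy":0,"dz":0,"gripper":60},{"ax":0,"ay":0,"az":0,"dx":0,"dy":0,"dz":0,"gripper":60},{"ax":0,"ay":0,"az":0,"dx":0,"dy":0,"dz":0,"gripper":60},{"ax":0,"ay":0,"az":0,"dx":0,"dy":0,"dz":0,"gripper":60},{"ax":0,"ay":0,"az":0,"dx":0,"dy":0,"dz":0,"gripper":60}]'
python3 arc.py;python3 -c "
from h import *
snap('scene','s36.png',(210,200,320,300),7);snap('wrist','w36.png',None,1.5)"
```

```text
time: 51.55
position: [0.487, 0.195, 0.2897]
tool_rot: [0.93, -0.024, -0.008, 0.368]
ft_force: [3.5, 3.8, -6.2]
grip_width: 0.0114
t 51.55 p [0.487  0.195  0.2897] q [ 0.508  0.565  1.409 -0.621  1.617  2.247] quat [ 0.9296 -0.0239 -0.0077  0.3677] F [ 3.5  3.8 -6.2] g 0.0114
tool tilt 0.7531923454908318 x -21.375504760377876 grip r 241.59190763085869 hood 0.7615997184687129 M [ 1.8  -0.35  0.35]
time: 52.15
position: [0.4866, 0.1935, 0.2902]
tool_rot: [0.929, -0.025, -0.008, 0.369]
ft_force: [0.1, 0.2, -0.2]
grip_width: 0.0494
t 52.15 p [0.4866 0.1935 0.2902] q [ 0.507  0.564  1.41  -0.623  1.618  2.247] quat [ 0.9291 -0.0246 -0.0084  0.3688] F [ 0.1  0.2 -0.2] g 0.0494
tool tilt 0.7556851760615075 x -21.673636421689082 grip r 242.2802143344322 hood 0.7559433530548179 M [ 0.44 -0.01  0.05]
```

View pics/s36.png

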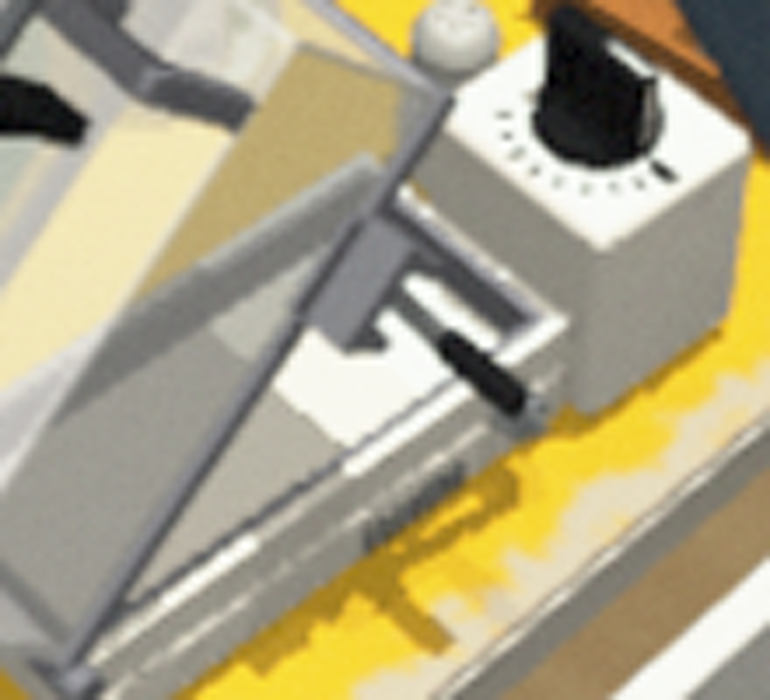

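View pics/w36.png

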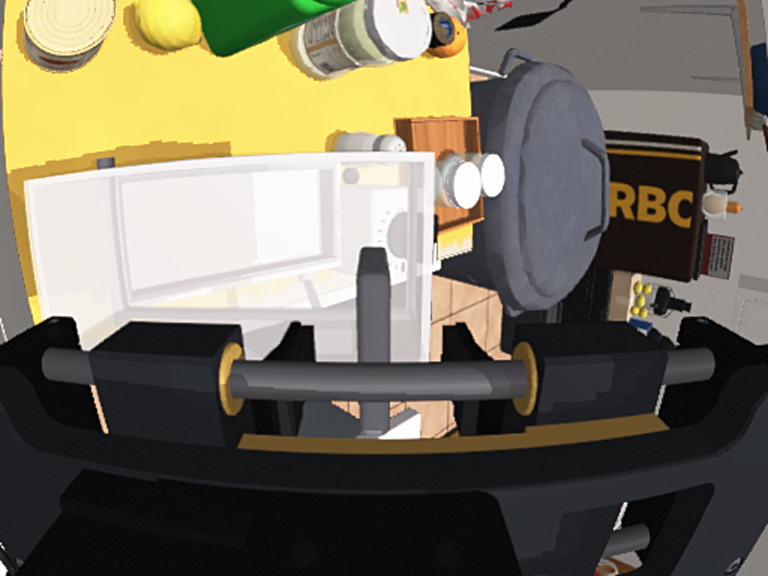

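The hood is resting on the rod. I'll retract.

```bash
python3 -m inch '[{"ax":0,"ay":0,"az":0,"dx":0,"dy":0,"dz":-15,"gripper":60},{"ax":0,"ay":0,"az":0,"dx":0,"dy":0,"dz":-25,"gripper":60},{"ax":0,"ay":0,"az":0,"dx":0,"dy":0,"dz":-35,"gripper":60},{"ax":0.1,"ay":0,"az":0,"dx":0,"dy":10,"dz":-35,"gripper":60},{"ax":0.13,"ay":0,"az":0,"dx":0,"dy":0,"dz":-20,"gripper":60},{"ax":0.13,"ay":0,"az":0,"dx":0,"dy":0,"dz":0,"gripper":60},{"ax":0.13,"ay":0,"az":0,"dx":0,"dy":0,"dz":0,"gripper":60},{"ax":0.13,"ay":0,"az":0,"dx":0,"dy":0,"dz":0,"gripper":60}]'
python3 arc.py
```

```text
time: 53.05
position: [0.4906, 0.2745, 0.3938]
tool_rot: [0.998, -0.025, 0.001, 0.065]
ft_force: [0.4, -0.3, -0.7]
grip_width: 0.0523
t 53.05 p [0.4906 0.2745 0.3938] q [ 0.377  0.324  1.3   -0.12   1.567  2.002] quat [ 9.976e-01 -2.540e-02  8.000e-04  6.480e-02] F [ 0.4 -0.3 -0.7] g 0.0523
tool tilt 0.12966265603052415 x -21.787599832800215 grip r 346.9349169964101 hood 1.0226099262843384 M [0.08 0.03 0.06]
```

```bash
python3 -m inch '[{"ax":0.13,"ay":0,"az":0,"dx":0,"dy":10,"dz":-10,"gripper":60},{"ax":0,"ay":0,"az":0,"dx":-5,"dy":30,"dz":0,"gripper":60},{"ax":0,"ay":0,"az":0,"dx":-5,"dy":35,"dz":0,"gripper":60},{"ax":0,"ay":0,"az":0,"dx":-5,"dy":35,"dz":0,"gripper":60},{"ax":0,"ay":0,"az":0,"dx":-5,"dy":35,"dz":0,"gripper":60},{"ax":0,"ay":0,"az":0,"dx":-5,"dy":35,"dz":0,"gripper":60},{"ax":0,"ay":0,"az":0,"dx":-5,"dy":35,"dz":0,"gripper":60},{"ax":0,"ay":0,"az":0,"dx":-5,"dy":35,"dz":0,"gripper":60}]'
python3 -m inch '[{"ax":0,"ay":0,"az":0,"dx":-8,"dy":35,"dz":0,"gripper":60},{"ax":0,"ay":0,"az":0,"dx":-8,"dy":35,"dz":0,"gripper":60},{"ax":0,"ay":0,"az":0,"dx":-12,"dy":35,"dz":0,"gripper":60},{"ax":0,"ay":0,"az":0,"dx":-12,"dy":35,"dz":0,"gripper":60},{"ax":0,"ay":0,"az":0,"dx":-12,"dy":35,"dz":0,"gripper":60},{"ax":0,"ay":0,"az":0,"dx":-12,"dy":35,"dz":0,"gripper":60},{"ax":0,"ay":0,"az":0,"dx":-12,"dy":35,"dz":0,"gripper":60},{"ax":0,"ay":0,"az":0,"dx":0,"dy":0,"dz":0,"gripper":60}]'
python3 -c "
from h import *
st();snap('scene','s37.png',(80,110,400,330),2.4);snap('top','t37.png',(140,130,400,290),3)"
```

```text
time: 53.85
position: [0.442, 0.0262, 0.4052]
tool_rot: [1.0, -0.026, 0.001, 0.003]
ft_force: [0.7, -0.1, 0.2]
grip_width: 0.0524
time: 54.65
position: [0.3529, -0.2168, 0.4061]
tool_rot: [1.0, -0.029, 0.001, 0.004]
ft_force: [0.8, 0.2, -0.1]
grip_width: 0.0522
t 54.65 p [ 0.3529 -0.2168  0.4061] q [-0.819  0.031  1.634 -0.004  1.471  0.809] quat [ 9.996e-01 -2.870e-02  7.000e-04  3.500e-03] F [ 0.8  0.2 -0.1] g 0.0522
```

View pics/s37.png

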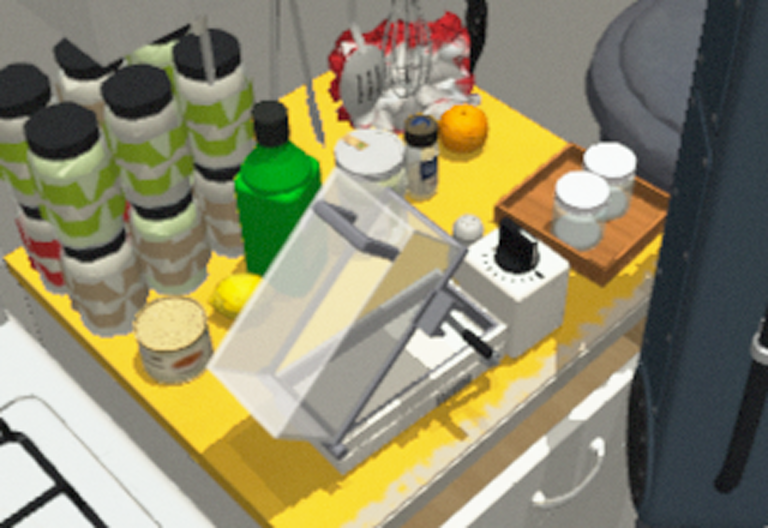

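View pics/t37.png

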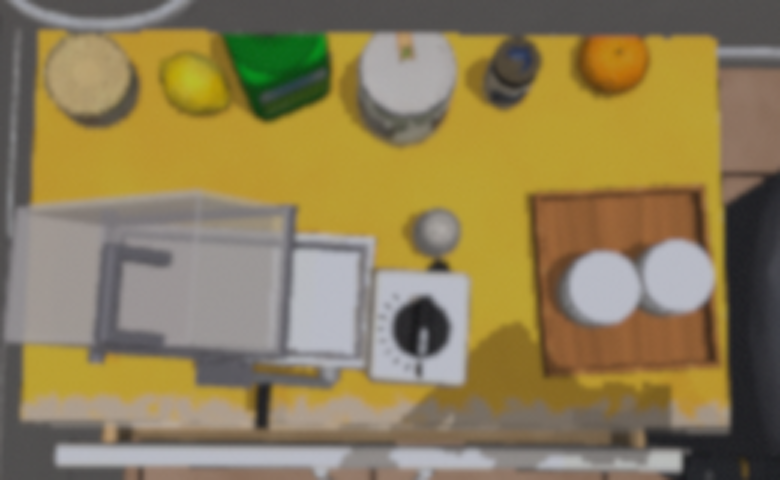

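The hood is half open on the rod. One jar on the tray has shifted a little, from (590,277) to (602,288). I'll check the jars, dial, socket and hood.

```bash
python3 -c "
from h import *
c=load('top');P=cloud(c)
m=(P[...,2]>.065)&(P[...,2]<.09)&(abs(P[...,0]-.52)<.09)&(abs(P[...,1]+.19)<.09)
u=np.argwhere(m); print(m.sum())
from scipy.cluster.vq import kmeans2
q=P[m]; ce,l=kmeans2(q[:,:2],np.array([[.51,-.16],[.525,-.226]]),minit='matrix')
for i in(0,1):
  k=q[l==i]; (a,b),r=cv2.minEnclosingCircle(np.float32(k[:,:2])); A=np.c_[k[:,:2],np.ones(len(k))]; co=np.linalg.lstsq(A,k[:,2],rcond=None)[0]; print(a,b,r,k[:,2].mean(),'tilt',co[:2].round(3))
a=.0617
for p in [(0,0)]: pass
cv_=lambda u,v:(u/3+140,v/3+130)
A=px(c,*cv_(424,326),z=.147);B=px(c,*cv_(421,352),z=.147);d=A-B;print('dial',-(np.arctan2(d[1],d[0])-YAW))
s=load('scene');S=cloud(s).reshape(-1,3);Q=np.array([w2d(p) for p in S])*1000
m=(Q[:,0]<-56)&(Q[:,0]>-85)&(Q[:,1]>5)&(Q[:,1]<80)&(Q[:,2]>140)&(Q[:,2]<215);print('socket/tip pts',m.sum(),Q[m].min(0),Q[m].max(0))
snap('scene','s38.png',(240,190,300,250),12);snap('top','t38.png',(258,215,302,262),12);snap('scene','s39.png',(280,160,370,240),8)
"
```

```text
945
0.5148338675498962 -0.1663532704114914 0.03040587343275547 0.07608292931445014 tilt [ 0.013 -0.024]
0.5241934657096863 -0.2274133414030075 0.030909668654203415 0.07617714322340174 tilt [ 0.003 -0.025]
dial 0.06196271932979131
socket/tip pts 265 [-77.30661333   9.23596054 140.46107712] [-56.00982337  58.46581023 199.50443088]
```

View pics/s38.png

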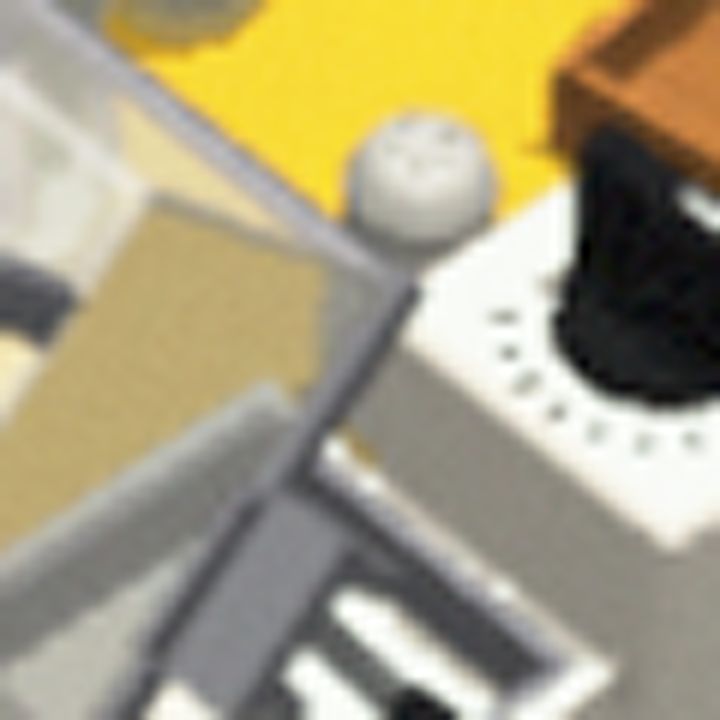

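View pics/t38.png

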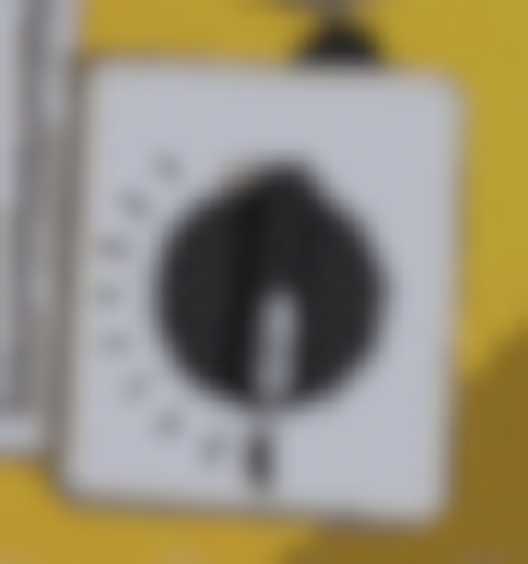

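View pics/s39.png

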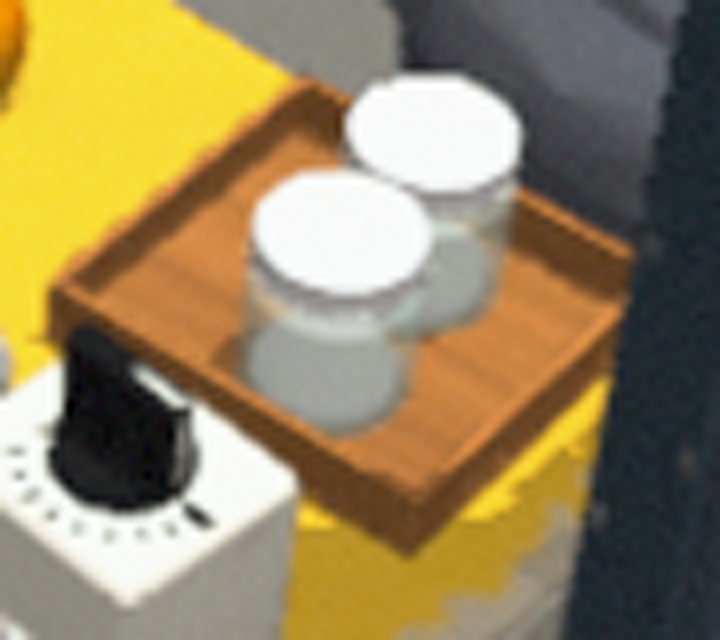

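```bash
python3 -m inch '[{"ax":0,"ay":0,"az":0,"dx":5,"dy":-35,"dz":0,"gripper":60},{"ax":0,"ay":0,"az":0,"dx":5,"dy":-35,"dz":0,"gripper":60},{"ax":0,"ay":0,"az":0,"dx":5,"dy":-35,"dz":0,"gripper":60},{"ax":0,"ay":0,"az":0,"dx":5,"dy":-35,"dz":15,"gripper":60},{"ax":0,"ay":0,"az":0,"dx":5,"dy":-35,"dz":20,"gripper":60},{"ax":0,"ay":0,"az":0,"dx":5,"dy":-20,"dz":20,"gripper":60},{"ax":0,"ay":0,"az":0,"dx":0,"dy":0,"dz":0,"gripper":60},{"ax":0,"ay":0,"az":0,"dx":0,"dy":0,"dz":0,"gripper":60}]'
python3 -c "
from h import *
st();snap('wrist','w40.png',(150,50,350,210),4);
c=load('wrist');print(c['position'])"
```

```text
time: 55.7
position: [0.3944, -0.0194, 0.3504]
tool_rot: [1.0, -0.024, 0.001, 0.003]
ft_force: [0.0, -0.8, 0.5]
grip_width: 0.0522
t 55.7 p [ 0.3944 -0.0194  0.3504] q [-0.33   0.044  1.772 -0.005  1.322  1.29 ] quat [ 0.9997 -0.024   0.0011  0.0028] F [ 0.  -0.8  0.5] g 0.0522
[ 0.4640824  -0.0207432   0.51323027]
```

View pics/w40.png

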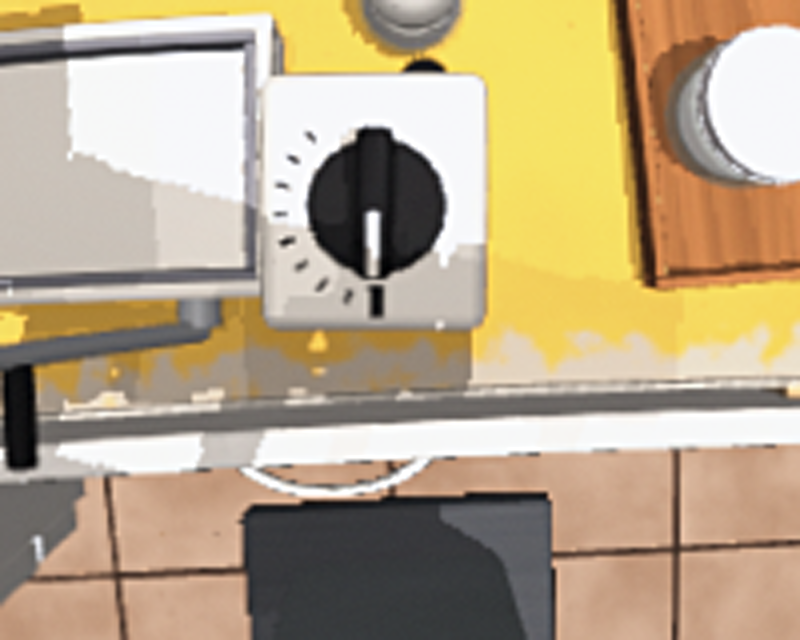

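From directly above, the pointer stripe, (371,212) to (374,276), points at the zero mark at (376,300). Everything checks out, so I'm handing in.

```bash
python3 -c "
from h import *
print(robot.hand_in());st()"
```

```text
the job is handed in; nothing more can be done
None
the job is handed in; nothing more can be done
```

The job is done and handed in at about 56 s of the 210 s allowed, with the robot clear of everything.

I turned the dial back to zero by pushing its bar, then swung the hood fully open by its handle. This start had two jars, and both now stand on the tray. I then raised the rod to its stop and lowered the hood onto it.

**Last checks:**
- **Dial:** The pointer lines up with the zero mark from directly above. The wrist camera's estimate was about 0.00 rad. The blurrier top camera gave 0.03 to 0.06 rad, so the two disagree slightly.
- **Hood and rod:** Just after release the handle position put the hood at about 0.756 rad, against the 0.75 expected when resting on the rod. Later pictures still show it propped on the rod, with the socket over the rod's end. I never had a clear direct view of the ball inside the socket.
- **Jars:** Both are upright on the tray and the dryer well is empty. The first-emptied side of the tray is unchanged, but the other jar shifted about 1 cm after I placed it, while the arm was working elsewhere. It now stands against the first jar, and I left it there.
- **Other things on the counter:** I saw none of them moved in the final pictures, but I did not measure their positions.

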